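Turn the grinding balls in the drying cabinet

TASK

The agate grinding balls in the drying cabinet need turning so that they dry all round: pull its drop-down door fully down, take the blue-gripped spoon from the slanted stand and stir the balls round in their dish until at least four of the five lie a ball's width or more from where they were. Then put the spoon back in a sleeve of the stand, push the door up fully shut, and leave the dish in its place with all five balls in it. Touch the balls with the spoon only, and do not shove or upset the other things on the bench.

Things in the scene. Friction and masses are not known exactly. Their poses are not given: they have to be found in the camera images.
- door (a joint): drop-down door of the drying cabinet: clear panel in a dark frame, 286 mm wide, 150 high, 10 thick, hinged at its lower edge on the cabinet's front. 0 = shut (upright), grows as its top comes out towards the robot and down, to a stop at 1.571 rad (level). Starts between 0 and 0.3. A friction hinge holds it at any angle; moving it takes 2 to 8 N at the handle bar
- door_hinge (a point): middle of the door's hinge axis, on the cabinet's front, 90 mm above the bench (level with the chamber floor). Its axes are the cabinet's and do not turn with the door: x points from the front into the cabinet, y along the hinge axis, z up
- door_handle (a point): middle of the door's handle: round steel bar 14 mm thick, 136 long, parallel to the hinge, on two arms 60 mm either side of the middle. Door shut: bar 30 mm in front of the hinge axis and 200 above it (50 above the door's upper edge, 290 above the bench). Door level: bar 200 mm in front and 30 below it, 60 above the bench. The point and its axes turn with the door
- cabinet: drying cabinet: grey base 270 mm deep, 300 wide, 90 high, under a clear hood, 252 high in all. Open front from 90 to 240 mm above the bench, 270 wide; a clear roof with a dark edge covers the whole chamber. Origin on the bench under the middle of its front edge; x into the cabinet, y along the front, z up. It faces the robot within 0.15 rad
- dish: white porcelain dish, loose on the chamber floor, 122 mm across the rim, 34 mm high, 0.6 kg; wall 4 mm, flat inner floor about 50 mm in radius, inner radius at the rim 57 mm. Origin at the centre of its underside. Its centre stands 69 to 79 mm behind the front of the cabinet
- dish_in (a point): centre of the dish's inner floor, 6 mm above its underside; z up
- spoon: steel stirring spoon 200 mm long in one of the stand's two sleeves. z runs from the bowl's lower end (origin) to the handle's end. Bowl: disc 31 mm across (along y), 10 thick (along x), 0 to 31 mm; rod 10 mm thick to 130 mm; blue grip with flat sides from 130 to 200 mm, 18 mm along y, 14 along x. About 80 g, centre of mass near 67 mm. Its y axis is the stand's y
- spoon_tip (a point): lower end of the spoon's bowl (the spoon's origin)
- spoon_grip (a point): middle of the spoon's blue grip, 165 mm from the tip
- scraper: scraper of the same length and form as the spoon but with a black grip and a flat white blade, in the other sleeve; to be left there
- stand: grey slanted tool stand, fixed: base plate 150 x 180 mm and two square sleeves 90 mm apart, inside 44 x 44 mm, 100 deep, walls 4, leaning 35 degrees (0.61 rad) with the mouths to -x (the robot): axis up along (-0.573, 0, 0.820) in its frame. The tools lie on the lower (-x) wall, 17 mm off the sleeve's axis. Origin under the plate; y to the left at yaw 0. Left or right of the cabinet
- sleeve_left (a point): centre of the floor of the stand's left (+y) sleeve, 35 mm above the bench; the axes are the stand's
- sleeve_right (a point): centre of the floor of the stand's right (-y) sleeve, 35 mm above the bench; the axes are the stand's
- rack: rack of glass sample vials, 150 x 150 mm, 66 mm high, loose, on the side of the cabinet where the stand is not; origin under its centre. Beyond it and the stand, along the sides and back of the bench, stands fixed equipment up to 205 mm high
- amber: brown reagent bottle, 68 mm across, 150 mm high, beside the cabinet; origin under its centre
- milljar: steel milling jar with lid, 98 mm across, 98 mm high, beside the cabinet; origin under its centre
- beaker: glass beaker, 72 mm across, 90 mm high, between the robot and the cabinet, to one side; origin under its centre
- washbottle: white wash bottle with a red spout, 62 mm across, 150 mm high, between the robot and the cabinet, to one side; origin under its centre
- pan: shallow steel pan 70 x 130 mm, 16 mm high, on the bench in front of the cabinet, under the way of the door; origin under its centre
- ball0: centre of a brown agate grinding ball, 24 mm across, 19 g, in the dish; the five lie in a ring about 33 mm in radius round the dish's centre, the middle is free
- ball1: centre of a brown agate grinding ball, 24 mm across, 19 g, in the dish
- ball2: centre of a brown agate grinding ball, 24 mm across, 19 g, in the dish
- ball3: centre of a brown agate grinding ball, 24 mm across, 19 g, in the dish
- ball4: centre of a brown agate grinding ball, 24 mm across, 19 g, in the dish

How it is judged:
By the outcome, as a careful person would: the job done as asked, in the order asked, and still so for the second after the job is handed in, with the robot touching nothing.
It also fails if it takes over 72 s, if anything falls off the work surface, if the arm or the gripper's body presses on something with over 40 N, if the wrist force passes 120 N, or if a joint passes its speed limit or range.

ROBOT

A 6-joint arm with a two-finger parallel gripper is mounted at the origin on the work surface. World frame = base frame: x ahead of the robot, y to its left, z up, the work surface at z = 0. Lengths are in m, angles in rad, forces in N, time in s.
With the tool pointing down it reaches from about 0.425 to 0.95 m from the base axis. Payload 3.5 kg.
Tool frame: the origin (TCP) lies midway between the tips of the shut fingers; the grasp point (between the pads) lies 19 mm behind it (ctrl.tcp_to_grasp is the distance from the TCP to the grasp point, in m); z points along the fingers, x is the direction in which the jaws open and shut, and the axes are right-handed (so a half turn about z gives the same grasp; the last joint's range is limited). The gripper opens to 85 mm and grips with 20 to 120 N. Pads are 22 mm wide; open, the fingers measure 114 mm over their backs; the gripper's body (76 mm by 85 mm) begins 54 mm behind the grasp point. The pads swing forward as they close: fully open they stand 13 mm farther back than shut.
Start: joints at [-1.422, 0.286, 1.577, -0, 1.279, -0.15], TCP at [0.199, -0.645, 0.231] pointing down, gripper open.
Joint ranges: [-2.77, 2.77], [-0.9, 2.22], [0.21, 2.48], [-1.53, 4.67], [0.24, 2.81], [-2.84, 2.84]. Speed limits (rad/s): [2.79, 2.79, 3.14, 3.14, 3.14, 3.14].

INTERFACE

Orientations are given as a unit quaternion [x, y, z, w].
In Python, from plant import ctrl, cams, workorder, spotter gives the robot as it stands. The module is installed in compiled form; this text tells all that it offers.
- The arm moves only by the tool send_rows, never from a script. Its argument "motion" is one flat list of numbers, 5 for each row, row after row: the shift along the tool's x, y, z in cm, then the turn about the tool's z in rad, then the finger opening in cm, from 0 to 8.54. In form: [tx, ty, tz, spin, gripper, tx, ty, tz, spin, gripper, ...]. A call has 1 to 12 rows; each row shifts and turns the pose as measured when the row begins, along the tool's axes as they then stand; what a row does not reach is not made up. A row lasts 1/10 s, in which the tool goes at most 50 mm and 8.59 degrees, less where a joint would pass 70% of its speed; a pose out of reach is approached as far as the arm can. A call is refused whole if a number of a shift passes 5 or a number of a turn 0.15, either way. A call with a gripper value outside its range is refused whole. The fingers move at their own pace and stop on an object; "grip_force" is the grip in N (left out, the last holds). Time passes only in rows, so rows that do not move let the fingers close. It gives the time, the measured TCP pose, the force and the opening at its end, in the units of the state.
- ctrl.get_state(): the state, without advancing time (a new reading comes with each control period).
- cams.read_camera(name): name is "scene" or "top"; returns (picture, depth): 480x640x3 uint8, red, green, blue; 480x640 float32, m along the optical axis (not along the pixel's ray), 0 where there is no reading.
- cams.camera_params(name): a dict with "fx", "fy", "cx", "cy" (pixels), "xyz" and "attitude" of the camera in the world. Camera axes: x right, y down, z forward; pixel columns grow to the right and rows downward; lengths in m; the calibration is good to about 2 mm. A picture is of the moment at which its call begins. camera_params takes no time and is no camera call.
- workorder.sign_off(): hands the job in, once; it reports no verdict.
Trained networks look in the newest picture that a camera, given by its name, has taken for a name from the list of things; names that differ only in an ending like _2 or _b are one class to them, and where a whole thing is asked for, a point or a joint stands for the part that bears it (a point fixed in the world has none). Each returns a list of dicts, best first, with "conf" (0 to 1); they miss things now and then, are a little off and sometimes report something else, mostly with a low value. They report only what shows in the picture. A call takes as long as a camera call.
- spotter.trace(target, camera): "mask" (480x640 bool, what is visible of it) and "bbox" ([left, top, width, height] in pixels, round what is visible of it).
The state is a dict: "time": time; "qpos": joint angles; "dq": joint speeds; "joint_efforts": joint torques, N m; "eef_pos": TCP position; "tcp_rot": TCP orientation; "contact_force": force on the tool from outside, world axes, zero at the start; "wrist_torque": the same for the moment, N m; "opening": opening from 0.0 (shut) to 1.0 (fully open).
Only numpy, scipy, OpenCV 4.12 (cv2) and the standard library are available. Lean on these libraries where they do the work, as an engineer would, in place of code of your own. Each camera call takes 0.05 s, during which the arm holds its last target.

## Working session

There is one attempt and no reset: what is moved stays moved. The work goes in short steps, Python scripts to look and compute and a tool call to move; the robot and the scene stay as the last step left them, time stands still between calls to the robot, and variables do not carry over. Pictures are saved under pics/ and viewed, and the job is handed in when it is done.

Besides the shell and the picture viewer there is one more tool, called after "Call:" as name(argument=value, ...) on one line, values as JSON. send_rows: Moves the arm, as the interface text tells. Its arguments: {"type":"object","properties":{"motion":{"type":"array","items":{"type":"number"}},"grip_force":{"type":"number"}},"required":["motion"]}

```bash
mkdir -p pics; ls
cat > h.py <<'E'
from plant import ctrl, cams, workorder, spotter
import numpy as np, cv2
from scipy.spatial.transform import Rotation as R
def snap(n,f):
    p,d=cams.read_camera(n); cv2.imwrite('pics/'+f,p[:,:,::-1]); np.savez('pics/'+f+'.npz',p=p,d=d); return p,d
def cam(n):
    c=cams.camera_params(n); a=np.array(c['attitude'])
    M=R.from_quat(a).as_matrix() if a.size==4 else a.reshape(3,3)
    return c,M
def world(n,d,mask):
    c,M=cam(n); v,u=np.nonzero(mask&(d>0)); z=d[v,u]
    P=np.stack([(u-c['cx'])/c['fx']*z,(v-c['cy'])/c['fy']*z,z],1)
    return P@M.T+np.array(c['xyz'])
def proj(n,X):
    c,M=cam(n); p=(np.atleast_2d(X)-np.array(c['xyz']))@M
    return np.stack([p[:,0]/p[:,2]*c['fx']+c['cx'],p[:,1]/p[:,2]*c['fy']+c['cy']],1)
E
python3 - <<'E'
from h import *
for n in('scene','top'):
    snap(n,n+'0.png'); print(cams.camera_params(n))
s=ctrl.get_state(); print(s, ctrl.tcp_to_grasp)
E
```

```text
pics
{'fx': 522.2170775558257, 'fy': 522.2170775558257, 'cx': 308.004475912622, 'cy': 238.2405595546348, 'xyz': array([0.22836765, 0.14611523, 1.38964478]), 'attitude': array([-0.55891685,  0.81533296, -0.12567053,  0.08397047])}
{'fx': 557.3345225431132, 'fy': 557.3345225431132, 'cx': 315.1201865841006, 'cy': 243.27544338731298, 'xyz': array([ 0.396873  , -0.02066298,  1.36034765]), 'attitude': array([ 0.71361424, -0.6967703 ,  0.04581966, -0.05627094])}
{'time': 0.1, 'qpos': array([-1.42198895e+00,  2.87090303e-01,  1.57806514e+00, -9.80698143e-07,
        1.27858317e+00, -1.50037955e-01]), 'dq': array([ 0.00087751, -0.00207296, -0.00336269, -0.00022218, -0.00049651,
        0.00066556]), 'joint_efforts': array([ 1.17111045e-03, -4.07300591e+01, -2.93698722e+01, -1.21444664e-04,
        3.45877444e-03,  1.56107285e-05]), 'eef_pos': array([ 0.19864443, -0.64447691,  0.23005797]), 'tcp_rot': array([ 8.04492291e-01, -5.93962122e-01, -7.58575022e-04, -7.58844829e-04]), 'contact_force': array([ 0.31902309,  0.02626259, -0.26137515]), 'wrist_torque': array([-0.02068428, -0.01269277, -0.00080144]), 'opening': 1.003078953400097} 0.0187
```

```bash
cat > m.py <<'E'
from h import *
out={}
for n in('top','scene'):
    p,d=snap(n,n+'1.png')
    for t in ['door_handle','door','cabinet','dish','spoon','scraper','stand','ball0','rack','amber','milljar','beaker','washbottle','pan']:
        try: r=spotter.trace(t,n)
        except Exception as e: print(t,e); continue
        for q in r[:5 if t=='ball0' else 1]:
            if q['conf']<.3: continue
            out[f'{n}|{t}|{len(out)}']=q['mask']
            W=world(n,d,q['mask']); 
            if len(W)==0: print(n,t,'nodepth',q['bbox']);continue
            lo,md,hi=np.percentile(W,[3,50,97],axis=0).round(3)
            print(n,t,round(q['conf'],2),q['bbox'],len(W),lo,md,hi)
np.savez('masks.npz',**out)
E
python3 m.py
```

```text
top door_handle 0.63 [260.3, 198.6, 140.8, 29.9] 1596 [ 0.594 -0.162  0.022] [ 0.629 -0.029  0.235] [0.662 0.096 0.291]
top door 0.84 [256.8, 199.1, 142.1, 24.8] 1560 [ 0.594 -0.158  0.024] [ 0.628 -0.025  0.235] [0.662 0.096 0.291]
top cabinet 0.97 [258.5, 64.5, 161.0, 161.1] 21370 [ 0.624 -0.183  0.089] [ 0.769 -0.044  0.246] [0.921 0.098 0.256]
top dish 0.65 [309.4, 196.7, 16.4, 5.1] 101 [ 0.683 -0.024  0.092] [ 0.688 -0.002  0.111] [0.7   0.019 0.126]
top spoon 0.83 [485.9, 272.6, 23.8, 46.4] 270 [ 0.426 -0.406  0.081] [ 0.454 -0.397  0.16 ] [ 0.507 -0.39   0.191]
top scraper 0.72 [447.6, 273.0, 17.2, 40.9] 286 [ 0.425 -0.357  0.009] [ 0.451 -0.308  0.158] [ 0.512 -0.301  0.192]
top stand 0.94 [423.6, 246.1, 85.3, 67.1] 4366 [ 0.446 -0.423  0.007] [ 0.515 -0.349  0.051] [ 0.585 -0.268  0.128]
top rack 0.72 [130.3, 239.8, 80.1, 78.0] 4121 [0.423 0.267 0.007] [0.495 0.337 0.041] [0.569 0.413 0.07 ]
top amber 0.56 [147.6, 164.7, 41.4, 36.5] 978 [0.696 0.329 0.014] [0.717 0.35  0.101] [0.752 0.384 0.153]
top milljar 0.86 [447.2, 167.6, 46.4, 44.5] 1560 [ 0.683 -0.406  0.017] [ 0.72  
[... 1299 characters left out ...]
.174  0.145]
scene ball0 0.55 [289.8, 198.5, 9.7, 5.8] 38 [ 0.699 -0.017  0.107] [ 0.705 -0.008  0.115] [0.71  0.    0.121]
scene rack 0.82 [167.3, 300.0, 66.0, 65.4] 3631 [0.419 0.267 0.006] [0.489 0.34  0.04 ] [0.566 0.417 0.069]
scene amber 0.73 [458.9, 221.7, 31.4, 14.7] 196 [ 0.424 -0.408  0.082] [ 0.45  -0.396  0.162] [ 0.502 -0.39   0.192]
scene milljar 0.73 [395.9, 141.3, 38.8, 39.3] 1189 [ 0.681 -0.407  0.011] [ 0.715 -0.356  0.081] [ 0.765 -0.322  0.098]
scene washbottle 0.93 [400.1, 279.2, 23.4, 32.7] 624 [ 0.352 -0.226  0.014] [ 0.375 -0.192  0.099] [ 0.403 -0.174  0.138]
scene pan 0.89 [286.2, 251.5, 54.2, 44.7] 1258 [ 0.503 -0.06  -0.003] [0.539 0.002 0.003] [0.574 0.063 0.017]
```

```bash
cat > m2.py <<'E'
from h import *
M=np.load('masks.npz')
for n in('top','scene'):
    z=np.load(f'pics/{n}1.png.npz'); d=z['d'];p=z['p']
    for k in M:
        if not k.startswith(n): continue
        t=k.split('|')[1]; W=world(n,d,M[k])
        if t=='door_handle':
            B=W[(W[:,2]>.272)]
            if len(B)>10:
                c=np.median(B,0); u,s,v=np.linalg.svd(B-B.mean(0)); print(n,'bar',len(B),B.mean(0).round(4),B.min(0).round(3),B.max(0).round(3),'dir',v[0].round(3))
        if t=='cabinet':
            B=W[(W[:,2]>.235)&(W[:,2]<.262)]
            r=cv2.minAreaRect((B[:,:2]).astype(np.float32)); print(n,'roof',r, cv2.boxPoints(r).round(3).tolist())
        if t in('spoon','scraper'):
            B=W[(W[:,2]>.13)]; u,s,v=np.linalg.svd(B-B.mean(0)); print(n,t,B.mean(0).round(4),v[0].round(3),B[B[:,2].argmax()].round(3))
    # carousel
    allm=np.ones(d.shape,bool); W=world(n,d,allm)
    q=W[(W[:,2]>.03)&(W[:,0]>.2)&(W[:,0]<.62)&(W[:,1]<-.42)&(W[:,1]>-.7)]
    print(n,'carousel', np.percentile(q,[0,1,50,99,100],axis=0).round(3).tolist())
    for y0 in (-.43,-.44,-.45,-.46,-.48): 
        qq=q[(q[:,1]>y0)]; print(y0,len(qq), qq[:,2].max().round(3) if len(qq) else '', qq[:,0].min().round(2) if len(qq) else '',qq[:,0].max().round(2) if len(qq) else '')
    c=p[max(0,0):]
for n,b in(('top',(240,50,440,330)),('scene',(200,70,500,290))):
    im=cv2.imread(f'pics/{n}1.png')[b[1]:b[3],b[0]:b[2]]
    f=3 if n=='top' else 2.6
    cv2.imwrite(f'pics/{n}1c.png',cv2.resize(im,None,fx=min(f,600/im.shape[0],800/im.shape[1]),fy=min(f,600/im.shape[0],800/im.shape[1]),interpolation=cv2.INTER_CUBIC))
E
python3 m2.py
```

```text
top bar 481 [ 0.6012 -0.0255  0.2881] [ 0.59  -0.091  0.273] [0.617 0.04  0.295] dir [-0.092 -0.996 -0.005]
top roof ((0.7730319499969482, -0.04236212372779846), (0.29989102482795715, 0.31912001967430115), 84.58928680419922) [[0.6000000238418579, -0.1770000010728836], [0.9179999828338623, -0.2070000022649765], [0.9459999799728394, 0.09200000017881393], [0.628000020980835, 0.12200000137090683]]
top spoon [ 0.4471 -0.3967  0.1682] [-0.605 -0.017  0.796] [ 0.432 -0.395  0.196]
top scraper [ 0.446  -0.3075  0.1694] [-0.613 -0.024  0.789] [ 0.43  -0.315  0.195]
top carousel [[0.206, -0.7, 0.03], [0.215, -0.695, 0.042], [0.357, -0.579, 0.091], [0.507, -0.422, 0.58], [0.579, -0.42, 0.594]]
-0.43 357 0.594 0.21 0.58
-0.44 512 0.594 0.21 0.58
-0.45 635 0.594 0.21 0.58
-0.46 1067 0.594 0.21 0.58
-0.48 2005 0.594 0.21 0.58
scene bar 362 [ 0.5992 -0.026   0.2876] [ 0.588 -0.094  0.28 ] [0.612 0.041 0.294] dir [-0.093 -0.996 -0.004]
scene roof ((0.7744520306587219, -0.0438026487827301), (0.30111992359161377, 0.3136037588119507), 84.66357421875) [[0.6039999723434448, -0.17900000512599945], [0.9169999957084656, -0.20800000429153442], [0.9449999928474426, 0.09200000017881393], [0.6320000290870667, 0.12099999934434891]]
scene spoon [ 0.443  -0.3969  0.1729] [-0.608 -0.068  0.791] [ 0.432 -0.402  0.195]
scene scraper [ 0.4436 -0.3073  0.1707] [-0.615 -0.051  0.787] [ 0.43  -0.316  0.194]
scene carousel [[0.21, -0.7, 0.03], [0.219, -0.696, 0.037], [0.353, -0.582, 0.092], [0.512, -0.423, 0.207], [0.579, -0.42, 0.574]]
-0.43 207 0.574 0.22 0.58
-0.44 213 0.574 0.22 0.58
-0.45 216 0.574 0.22 0.58
-0.46 520 0.574 0.22 0.58
-0.48 1261 0.574 0.22 0.58
```

```bash
cat > plan.py <<'E'
from h import *
np.set_printoptions(suppress=True)
CA=-0.093; H=np.array([.663,-.0324,.09])
def yawof(q):
    m=R.from_quat(q).as_matrix(); return np.arctan2(m[1,0],m[0,0])
def cabw(xc,yc,z): 
    c,s=np.cos(CA),np.sin(CA); return np.array([H[0]+c*xc-s*yc,H[1]+s*xc+c*yc,z])
def plan(wps,step=4.5,turn=.14,start=None):
    """wps: (x,y,z,yaw,open_cm[,step])"""
    s=ctrl.get_state(); p=np.array(s['eef_pos']); a=yawof(s['tcp_rot'])
    print('t',round(s['time'],2),'at',p.round(4),'yaw',round(a,3),'F',np.round(s['contact_force'],1),'op',round(s['opening'],3))
    rows=[]
    for w in wps:
        t=np.array(w[:3],float); ya=w[3]; st=w[5] if len(w)>5 else step
        k=max(1,int(np.ceil(np.linalg.norm(t-p)*100/st-1e-6)),int(np.ceil(abs(ya-a)/turn-1e-6)))
        p0,a0=p.copy(),a
        for i in range(1,k+1):
            tp=p0+(t-p0)*i/k; ta=a0+(ya-a0)*i/k; dv=tp-p
            X=np.array([np.cos(a),np.sin(a),0]);Y=np.array([np.sin(a),-np.cos(a),0])
            r=[round(dv@X*100,1),round(dv@Y*100,1),round(-dv[2]*100,1)]
            sp=round(-(ta-a),2)
            p=p+(r[0]*X+r[1]*Y-r[2]*np.array([0,0,1]))/100; a=a-sp
            rows.append(r+[sp,w[4]])
    for i in range(0,len(rows),12):
        print('[',', '.join(f'{v:g}' for r in rows[i:i+12] for v in r),']')
    print(len(rows),'rows; end',p.round(4),round(a,3))
E
python3 - <<'E'
from plan import *
b=cabw(-.063,0,.282); print(b)
plan([(b[0],b[1],.36,CA,4),(b[0],b[1],.282-.019,CA,4)])
E
```

```text
[ 0.60027225 -0.02654944  0.282     ]
t 1.6 at [ 0.1987 -0.6451  0.2313] yaw -1.272 F [ 0.8  0.5 -0.8] op 0.998
[ -2.8, -3.3, -0.8, -0.07, 4, -2.5, -3.5, -0.7, -0.07, 4, -2.3, -3.7, -0.8, -0.07, 4, -2, -3.9, -0.7, -0.07, 4, -1.8, -3.9, -0.8, -0.07, 4, -1.5, -4.1, -0.7, -0.07, 4, -1.1, -4.2, -0.8, -0.07, 4, -0.9, -4.2, -0.8, -0.06, 4, -0.7, -4.3, -0.7, -0.07, 4, -0.3, -4.3, -0.8, -0.07, 4, -0, -4.4, -0.7, -0.07, 4, 0.3, -4.3, -0.8, -0.07, 4 ]
[ 0.5, -4.3, -0.7, -0.07, 4, 0.9, -4.3, -0.8, -0.07, 4, 1.2, -4.1, -0.8, -0.07, 4, 1.5, -4.1, -0.7, -0.07, 4, 1.7, -4, -0.8, -0.07, 4, 0, 0, 3.2, 0, 4, 0, 0, 3.3, 0, 4, 0, 0, 3.2, 0, 4 ]
20 rows; end [ 0.6002 -0.0265  0.2633] -0.092
```

Call:
send_rows(motion=[-2.8,-3.3,-0.8,-0.07,4,-2.5,-3.5,-0.8,-0.07,4,-2.3,-3.7,-0.8,-0.07,4,-2,-3.9,-0.8,-0.07,4,-1.8,-3.9,-0.8,-0.07,4,-1.5,-4.1,-0.8,-0.07,4,-1.1,-4.2,-0.8,-0.07,4,-0.9,-4.2,-0.8,-0.06,4,-0.7,-4.3,-0.7,-0.07,4,-0.3,-4.3,-0.8,-0.07,4,0,-4.4,-0.7,-0.07,4,0.3,-4.3,-0.8,-0.07,4], grip_force=30)

```text
time: 2.8
eef_pos: [0.483, -0.1928, 0.3282]
tcp_rot: [0.978, -0.208, 0.002, 0.0]
contact_force: [1.1, -0.4, -0.1]
opening: 0.467
```

Run:
```python
from plan import *
b=cabw(-.063,0,.282)
plan([(b[0],b[1],.36,CA,4),(b[0],b[1],.282-.019,CA,4,3)])
```

```text
t 2.8 at [ 0.483  -0.1928  0.3282] yaw -0.419 F [ 1.1 -0.4 -0.1] op 0.467
[ 0.8, -4, -0.6, -0.07, 4, 1.1, -3.9, -0.7, -0.06, 4, 1.3, -3.9, -0.6, -0.07, 4, 1.5, -3.7, -0.6, -0.06, 4, 1.8, -3.7, -0.7, -0.07, 4, 0, 0, 2.4, 0, 4, 0, 0, 2.5, 0, 4, 0, 0, 2.4, 0, 4, 0, 0, 2.4, 0, 4 ]
9 rows; end [ 0.6002 -0.0264  0.2632] -0.089
```

Call:
send_rows(motion=[0.8,-4,-0.6,-0.07,4,1.1,-3.9,-0.7,-0.06,4,1.3,-3.9,-0.6,-0.07,4,1.5,-3.7,-0.6,-0.06,4,1.8,-3.7,-0.7,-0.07,4,0,0,2.4,0,4,0,0,2.5,0,4,0,0,2.4,0,4,0,0,2.4,0,4])

```text
time: 3.7
eef_pos: [0.6096, -0.011, 0.2719]
tcp_rot: [0.999, -0.031, 0.012, 0.002]
contact_force: [0.3, 0.9, -0.3]
opening: 0.467
```

Call:
send_rows(motion=[0,0,0,0,0,0,0,0,0,0,0,0,0,0,0,0,0,0,0,0])

```text
time: 4.1
eef_pos: [0.6067, -0.0104, 0.2685]
tcp_rot: [0.999, -0.032, 0.006, 0.001]
contact_force: [0.9, 1.4, -5.5]
opening: 0.153
```

Run:
```python
from plan import *
s=ctrl.get_state(); g=s['eef_pos']+np.array([0,0,.0187])
v=g-H; c,sn=np.cos(CA),np.sin(CA); xc=c*v[0]+sn*v[1]; yc=-sn*v[0]+c*v[1]
th0=np.arctan2(-xc,v[2])-np.arctan2(.03,.2); r0=np.hypot(xc,v[2]); print('xc,yc',xc,yc,'theta',th0,'r',r0)
wps=[]
for th in np.linspace(th0,1.571,10)[1:]:
    al=th+np.arctan2(.03,.2); w=cabw(-.2022*np.sin(al),yc,.09+.2022*np.cos(al)-.0187); wps.append((*w,CA,0,4))
plan(wps)
snap('top','top2.png')
```

```text
xc,yc -0.0580723630332233 0.01668449285766459 theta 0.13746675440119596 r 0.20559560393403645
t 4.1 at [ 0.6067 -0.0104  0.2685] yaw -0.064 F [ 0.9  1.4 -5.5] op 0.153
[ -2.9, -0.1, 1.5, 0.03, 0, -2.8, 0, 1.6, -0, 0, -2.5, 0, 2, -0, 0, -2.1, 0, 2.4, -0, 0, -1.8, 0, 2.7, -0, 0, -1.2, 0, 3, -0, 0, -0.8, 0, 3.1, -0, 0, -0.3, 0, 3.2, -0, 0, 0.2, 0, 3.2, -0, 0 ]
9 rows; end [0.4654 0.0031 0.0415] -0.094
```

Call:
send_rows(motion=[-2.9,-0.1,1.3,0.03,0,-2.8,0,1.6,0,0,-2.5,0,2,0,0,-2.1,0,2.4,0,0])

```text
time: 4.55
eef_pos: [0.5193, -0.0022, 0.2127]
tcp_rot: [0.998, -0.047, 0.03, 0.002]
contact_force: [-13.0, 2.9, 19.7]
opening: 0.151
```

```bash
cat > arc.py <<'E'
from plan import *
import sys
def arc(end,n,step=4):
    s=ctrl.get_state(); g=s['eef_pos']+np.array([0,0,.0187])
    v=g-H; c,sn=np.cos(CA),np.sin(CA); xc=c*v[0]+sn*v[1]; yc=-sn*v[0]+c*v[1]
    th0=np.arctan2(-xc,v[2])-np.arctan2(.03,.2); r0=np.hypot(xc,v[2]); print('xc,yc',xc.round(4),yc.round(4),'theta',th0.round(3),'r',r0.round(4),s['joint_efforts'].round(1))
    wps=[]
    for th in np.linspace(th0,end,n+1)[1:]:
        al=th+np.arctan2(.03,.2); w=cabw(-.2022*np.sin(al),yc,.09+.2022*np.cos(al)-.0187); wps.append((*w,CA,0,step))
    plan(wps)
arc(float(sys.argv[1]),int(sys.argv[2]))
E
python3 arc.py 1.571 6
```

```text
xc,yc -0.1459 0.0167 theta 0.652 r 0.2032 [ -1.  -13.8 -25.2   0.1  -3.1   0. ]
t 4.55 at [ 0.5193 -0.0022  0.2127] yaw -0.094 F [-13.    2.9  19.7] op 0.151
[ -1.9, 0, 2.4, -0, 0, -1.6, 0, 2.7, -0, 0, -1.2, 0, 2.9, -0, 0, -0.7, 0, 3, -0, 0, -0.2, 0, 3.1, -0, 0, 0.2, 0, 3, -0, 0 ]
6 rows; end [0.4655 0.0028 0.0417] -0.094
```

Call:
send_rows(motion=[-1.6,0,2.4,0,0,-1.6,0,2.7,0,0,-1.2,0,2.9,0,0,-0.7,0,3,0,0])

```text
time: 4.95
eef_pos: [0.4679, 0.0026, 0.1137]
tcp_rot: [0.999, -0.044, 0.023, 0.003]
contact_force: [-12.0, 1.8, 5.2]
opening: 0.152
```

```bash
python3 arc.py 1.571 3
```

```text
xc,yc -0.1975 0.0168 theta 1.211 r 0.202 [ -0.2 -23.6 -30.6   0.3  -2.3  -0.1]
t 4.95 at [0.4679 0.0026 0.1137] yaw -0.087 F [-12.    1.8   5.2] op 0.152
[ -0.4, -0, 2.4, 0.01, 0, -0.1, -0, 2.4, -0, 0, 0.3, -0, 2.4, -0, 0 ]
3 rows; end [0.4659 0.0028 0.0417] -0.097
```

Call:
send_rows(motion=[-0.2,0,2.4,0,0,0,0,2.4,0,0,0.3,0,2.4,0,0,0,0,0.5,0,0])

```text
time: 5.35
eef_pos: [0.4648, 0.0029, 0.0364]
tcp_rot: [0.999, -0.042, 0.013, 0.003]
contact_force: [-9.5, 2.3, 25.5]
opening: 0.146
```

```bash
python3 arc.py 1.571 2
```

```text
xc,yc -0.2006 0.0168 theta 1.594 r 0.2036 [ -1.1 -15.6 -17.7  -0.1  -2.2  -0.1]
t 5.35 at [0.4648 0.0029 0.0364] yaw -0.084 F [-9.5  2.3 25.5] op 0.146
[ 0.1, 0, -0.3, 0.01, 0, -0, 0, -0.2, -0, 0 ]
2 rows; end [0.4658 0.0029 0.0414] -0.094
```

Call:
send_rows(motion=[0,0,-0.2,0,3.5,0,0,0,0,3.5,0,0,0,0,3.5,0,0,-3,0,3.5,0,0,-4.5,0,3.5,0,0,-4.5,0,4,0,0,-4.5,0,5])

```text
time: 6.05
eef_pos: [0.4607, 0.0035, 0.2087]
tcp_rot: [0.999, -0.041, 0.013, 0.003]
contact_force: [1.1, -0.3, 0.0]
opening: 0.588
```

Run:
```python
from plan import *
plan([(.45,-.10,.26,-.5,5),(.433,-.396,.26,-1.55,5),(.433,-.396,.20,-1.55,5,3),(.433,-.396,.159,-1.55,5,2)])
p,d=snap('scene','scene3.png')
```

```text
t 6.05 at [0.4607 0.0035 0.2087] yaw -0.083 F [ 1.1 -0.3  0. ] op 0.588
[ -0.1, 3.5, -1.7, 0.14, 5, 0.4, 3.4, -1.7, 0.14, 5, 0.9, 3.4, -1.7, 0.14, 5, 1.6, 3.3, -0, 0.13, 5, 2, 3.1, -0, 0.13, 5, 2.4, 2.9, -0, 0.13, 5, 2.8, 2.4, -0, 0.13, 5, 3, 2.1, -0, 0.13, 5, 3.3, 1.7, -0, 0.14, 5, 3.5, 1.2, -0, 0.13, 5, 3.6, 0.8, -0, 0.13, 5, 0, -0, 3, -0, 5 ]
[ 0, -0, 3, -0, 5, 0, -0, 1.4, -0, 5, 0, -0, 1.3, -0, 5, 0, -0, 1.4, -0, 5 ]
16 rows; end [ 0.4328 -0.3956  0.1587] -1.553
```

Call:
send_rows(motion=[-0.1,3.5,-1.7,0.14,5,0.4,3.4,-1.7,0.14,5,0.9,3.4,-1.7,0.14,5,1.6,3.3,0,0.13,5,2,3.1,0,0.13,5,2.4,2.9,0,0.13,5,2.8,2.4,0,0.13,5,3,2.1,0,0.13,5,3.3,1.7,0,0.14,5,3.5,1.2,0,0.13,5])

```text
time: 7.1
eef_pos: [0.4348, -0.3715, 0.2927]
tcp_rot: [0.743, -0.668, 0.038, -0.014]
contact_force: [0.8, 0.0, -0.9]
opening: 0.589
```

Run:
```python
from plan import *
plan([(.433,-.396,.26,-1.55,5,2.5),(.433,-.396,.20,-1.55,5,3),(.433,-.396,.159,-1.55,5,2)])
p,d=snap('top','top3.png')
for r in spotter.trace('ball0','top')[:8]:
    m=r['mask']; v,u=np.nonzero(m); print(round(r['conf'],2),u.mean().round(1),v.mean().round(1),m.sum())
c,M=cam('top')
im=cv2.imread('pics/top3.png')[120:230,250:410]; cv2.imwrite('pics/top3c.png',cv2.resize(im,None,fx=5,fy=5,interpolation=cv2.INTER_CUBIC))
```

```text
t 7.1 at [ 0.4348 -0.3715  0.2927] yaw -1.467 F [ 0.8  0.  -0.9] op 0.589
[ 1.2, 0.2, 1.6, 0.04, 5, 1.2, 0.2, 1.7, 0.04, 5, 0, -0, 3, 0, 5, 0, -0, 3, 0, 5, 0, -0, 1.4, 0, 5, 0, -0, 1.3, 0, 5, 0, -0, 1.4, 0, 5 ]
7 rows; end [ 0.4328 -0.3957  0.1587] -1.547
0.46 470.0 188.9 1596
```

```bash
cat > plan.py <<'E'
from h import *
np.set_printoptions(suppress=True)
CA=-0.093; H=np.array([.663,-.0324,.09])
def yawof(q):
    m=R.from_quat(q).as_matrix(); return np.arctan2(m[1,0],m[0,0])
def cabw(xc,yc,z): 
    c,s=np.cos(CA),np.sin(CA); return np.array([H[0]+c*xc-s*yc,H[1]+s*xc+c*yc,z])
def wcab(w):
    c,s=np.cos(CA),np.sin(CA); v=np.asarray(w)-H; return np.array([c*v[0]+s*v[1],-s*v[0]+c*v[1],v[2]+.09])
def plan(wps,step=4.5,turn=.14):
    """wps: (x,y,z,yaw,open_cm[,step]); keeps tilt as is, full matrix"""
    s=ctrl.get_state(); p=np.array(s['eef_pos']); m=R.from_quat(s['tcp_rot']).as_matrix()
    print('t',round(s['time'],2),'at',p.round(4),'cab',wcab(p).round(4),'yaw',round(yawof(s['tcp_rot']),3),'toolz',m[:,2].round(3),'F',np.round(s['contact_force'],1),'op',round(s['opening']*8.5,2))
    rows=[]
    for w in wps:
        t=np.array(w[:3],float); ya=w[3]; st=w[5] if len(w)>5 else step
        a=np.arctan2(m[1,0],m[0,0])
        k=max(1,int(np.ceil(np.linalg.norm(t-p)*100/st-1e-6)),int(np.ceil(abs(ya-a)/turn-1e-6)))
        p0,a0=p.copy(),a
        for i in range(1,k+1):
            tp=p0+(t-p0)*i/k; ta=a0+(ya-a0)*i/k; dv=tp-p
            r=(m.T@dv*100).round(1)+0.
            sp=round(-(ta-np.arctan2(m[1,0],m[0,0])),2)+0.
            p=p+m@r/100; m=m@R.from_rotvec([0,0,sp]).as_matrix()
            rows.append(list(r)+[sp,w[4]])
    for i in range(0,len(rows),12):
        print('[',', '.join(f'{v:g}' for r in rows[i:i+12] for v in r),']')
    print(len(rows),'rows; end',p.round(4),'cab',wcab(p).round(4),np.arctan2(m[1,0],m[0,0]).round(3))
E
cat > pix.py <<'E'
from plan import *
def ray(n,u,v,z):
    c,M=cam(n); d=M@np.array([(u-c['cx'])/c['fx'],(v-c['cy'])/c['fy'],1]); o=np.array(c['xyz']); return o+d*(z-o[2])/d[2]
E
python3 - <<'E'
from pix import *
for u,v in[(301,215),(393,206),(422,283),(283,296),(354,334)]:
    w=ray('top',250+u/5,120+v/5,.108); print('ball',w.round(4),wcab(w).round(4))
for u,v in[(348,260),(348,129),(345,391),(222,262),(478,262)]:
    w=ray('top',250+u/5,120+v/5,.124); print('rim',w.round(4),wcab(w).round(4))
plan([(.433,-.396,.26,-1.55,5,2.5),(.433,-.396,.20,-1.55,5,3),(.433,-.396,.159,-1.55,5,2)])
E
```

```text
ball [0.7668 0.0163 0.108 ] [0.0988 0.0581 0.108 ]
ball [ 0.772  -0.0263  0.108 ] [0.1079 0.0162 0.108 ]
ball [ 0.7355 -0.0405  0.108 ] [ 0.073  -0.0013  0.108 ]
ball [0.728  0.0236 0.108 ] [0.0595 0.0618 0.108 ]
ball [ 0.7107 -0.0097  0.108 ] [0.0454 0.0271 0.108 ]
rim [ 0.7413 -0.0062  0.124 ] [0.0755 0.0333 0.124 ]
rim [ 0.8033 -0.0048  0.124 ] [0.1372 0.0405 0.124 ]
rim [ 0.6801 -0.0063  0.124 ] [0.0146 0.0275 0.124 ]
rim [0.7391 0.0513 0.124 ] [0.068  0.0904 0.124 ]
rim [ 0.7416 -0.0656  0.124 ] [ 0.0813 -0.0258  0.124 ]
t 7.2 at [ 0.4342 -0.3738  0.2924] cab [-0.1961 -0.3612  0.2924] yaw -1.467 toolz [ 0.073 -0.031 -0.997] F [ 0.5  0.  -1.2] op 4.97
[ 1, 0.3, 1.6, 0.04, 5, 1.1, 0.2, 1.7, 0.04, 5, -0.1, 0.2, 3, 0, 5, -0.1, 0.3, 3, 0, 5, 0, 0.1, 1.4, 0, 5, -0.1, 0.1, 1.3, 0, 5, 0, 0.1, 1.4, 0, 5 ]
7 rows; end [ 0.4327 -0.3965  0.1586] cab [-0.1955 -0.3839  0.1586] -1.547
```

Call:
send_rows(motion=[1,0.3,1.6,0.04,5,1.1,0.2,1.7,0.04,5,-0.1,0.2,3,0,5,-0.1,0.3,2.5,0,5,0,0.1,1,0,5])

```text
time: 7.7
eef_pos: [0.4334, -0.3979, 0.1917]
tcp_rot: [0.714, -0.699, 0.041, -0.014]
contact_force: [1.9, -0.6, -0.3]
opening: 0.585
```

Run:
```python
from plan import *
plan([(.434,-.396,.159,-1.55,5,2)])
p,d=snap('top','top4.png'); p,d=snap('scene','scene4.png')
a=cv2.imread('pics/top4.png')[230:350,400:560];b=cv2.imread('pics/scene4.png')[170:290,380:540]
cv2.imwrite('pics/c4.png',cv2.resize(np.vstack([a,b]),None,fx=2.5,fy=2.5,interpolation=cv2.INTER_CUBIC))
```

```text
t 7.7 at [ 0.4334 -0.3979  0.1917] cab [-0.1946 -0.3852  0.1917] yaw -1.55 toolz [ 0.078 -0.037 -0.996] F [ 1.9 -0.6 -0.3] op 4.97
[ -0.2, 0.1, 1.6, 0, 5, -0.1, 0.1, 1.7, 0, 5 ]
2 rows; end [ 0.4339 -0.3962  0.1585] cab [-0.1943 -0.3835  0.1585] -1.55
```

Call:
send_rows(motion=[-0.2,0.1,1.6,0,5,-0.1,0.1,1.7,0,5,0,0,0,0,5,0,0,0,0,0,0,0,0,0,0,0,0,0,0,0,0,0,0,0,0], grip_force=90)

```text
time: 8.5
eef_pos: [0.4385, -0.3993, 0.169]
tcp_rot: [0.715, -0.697, 0.049, -0.013]
contact_force: [-0.2, -0.3, -0.2]
opening: 0.187
```

Run:
```python
from plan import *
p0=ctrl.get_state()['eef_pos']; a=np.array([-.573,-.01,.82])
plan([(*(p0+a*.125),-1.55,0,2.5)])
```

```text
t 8.5 at [ 0.4385 -0.3993  0.169 ] cab [-0.1895 -0.3862  0.169 ] yaw -1.548 toolz [ 0.088 -0.05  -0.995] F [-0.2 -0.3 -0.2] op 1.59
[ 0.1, 1, -1.8, 0, 0, 0.1, 1.1, -1.8, 0, 0, 0.1, 1, -1.8, 0, 0, 0, 1.1, -1.8, 0, 0, 0.1, 1, -1.8, 0, 0, 0.1, 1, -1.8, 0, 0 ]
6 rows; end [ 0.3673 -0.4005  0.2713] cab [-0.2602 -0.394   0.2713] -1.548
```

Call:
send_rows(motion=[0,0,0,0,3,0,0,0,0,3,0,0.2,0.6,0,3,0,0.2,0.6,0,3,0,0,0,0,3])

```text
time: 9.0
eef_pos: [0.4357, -0.4007, 0.1571]
tcp_rot: [0.715, -0.697, 0.05, -0.013]
contact_force: [0.2, 0.1, -0.3]
opening: 0.351
```

Run:
```python
from plan import *
plan([(.437,-.398,.158,-1.55,3,1)])
print(ctrl.get_state()['dq'].round(3))
```

```text
t 9.0 at [ 0.4357 -0.4007  0.1571] cab [-0.1922 -0.3878  0.1571] yaw -1.549 toolz [ 0.09  -0.052 -0.995] F [ 0.2  0.1 -0.3] op 2.98
[ -0.3, -0.1, -0.1, 0, 3 ]
1 rows; end [ 0.4365 -0.3976  0.158 ] cab [-0.1916 -0.3847  0.158 ] -1.549
[ 0.001 -0.001 -0.005  0.003  0.001  0.   ]
```

Call:
send_rows(motion=[-0.2,0,0,0,3,0,0,0,0,0,0,0,0,0,0,0,0,0,0,0,0,0,0,0,0], grip_force=90)

```text
time: 9.5
eef_pos: [0.4353, -0.3981, 0.1564]
tcp_rot: [0.715, -0.697, 0.05, -0.013]
contact_force: [-0.7, 0.5, -0.9]
opening: 0.196
```

Run:
```python
from plan import *
p0=ctrl.get_state()['eef_pos']; a=np.array([-.573,-.01,.82])
plan([(*(p0+a*.125),-1.55,0,2.5)])
```

```text
t 9.5 at [ 0.4353 -0.3981  0.1564] cab [-0.1928 -0.3852  0.1564] yaw -1.549 toolz [ 0.089 -0.051 -0.995] F [-0.7  0.5 -0.9] op 1.66
[ 0.1, 1, -1.8, 0, 0, 0.1, 1.1, -1.8, 0, 0, 0.1, 1, -1.8, 0, 0, 0, 1.1, -1.8, 0, 0, 0.1, 1, -1.8, 0, 0, 0.1, 1, -1.8, 0, 0 ]
6 rows; end [ 0.3641 -0.3992  0.2587] cab [-0.2636 -0.393   0.2587] -1.549
```

Call:
send_rows(motion=[0.1,1,-1.8,0,0,0.1,1.1,-1.8,0,0,0.1,1,-1.8,0,0,0,1.1,-1.8,0,0,0.1,1,-1.8,0,0,0.1,1,-1.8,0,0,0,0,-1.5,0,0,0,0,-2,0,0])

```text
time: 10.3
eef_pos: [0.3592, -0.3959, 0.2939]
tcp_rot: [0.714, -0.698, 0.049, -0.015]
contact_force: [0.4, -0.1, -0.6]
opening: 0.198
```

Run:
```python
from plan import *
plan([])
p,d=snap('top','top5.png'); p,d=snap('scene','scene5.png')
a=cv2.imread('pics/top5.png')[200:360,380:600];b=cv2.imread('pics/scene5.png')[150:310,350:570]
cv2.imwrite('pics/c5.png',cv2.resize(np.vstack([a,b]),None,fx=1.85,fy=1.85,interpolation=cv2.INTER_CUBIC))
for n in('top','scene'):
    for r in spotter.trace('spoon',n)[:2]: print(n,r['conf'],r['bbox'])
```

```text
t 10.3 at [ 0.3592 -0.3959  0.2939] cab [-0.2688 -0.3901  0.2939] yaw -1.55 toolz [ 0.091 -0.047 -0.995] F [ 0.4 -0.1 -0.6] op 1.68
0 rows; end [ 0.3592 -0.3959  0.2939] cab [-0.2688 -0.3901  0.2939] -1.55
top 0.65 [496.0, 293.2, 32.3, 49.4]
scene 0.7 [251.8, 337.9, 25.6, 24.0]
scene 0.49 [476.4, 221.5, 36.9, 22.1]
```

Run:
```python
from plan import *
for n in('top','scene'):
    z=np.load(f'pics/{n}5.png.npz'); d=z['d']; W=world(n,d,np.ones(d.shape,bool))
    q=W[(W[:,2]>.14)&(W[:,2]<.33)&(abs(W[:,1]+.396)<.03)&(W[:,0]>.37)&(W[:,0]<.5)]
    for x0 in np.arange(.37,.48,.01):
        k=q[(q[:,0]>=x0)&(q[:,0]<x0+.01)]
        if len(k): print(n,round(x0,2),len(k),k[:,1].min().round(3),k[:,1].max().round(3),np.median(k[:,2]).round(3))
```

```text
top 0.37 72 -0.407 -0.386 0.302
top 0.38 61 -0.404 -0.386 0.288
top 0.39 45 -0.403 -0.388 0.275
top 0.4 30 -0.401 -0.392 0.254
top 0.41 27 -0.4 -0.392 0.242
top 0.42 29 -0.402 -0.393 0.227
top 0.43 28 -0.401 -0.393 0.212
top 0.44 22 -0.402 -0.394 0.199
top 0.45 64 -0.412 -0.384 0.184
top 0.46 52 -0.415 -0.385 0.17
scene 0.37 22 -0.402 -0.388 0.303
scene 0.38 44 -0.407 -0.388 0.292
scene 0.39 23 -0.406 -0.389 0.282
scene 0.4 20 -0.403 -0.393 0.262
scene 0.41 21 -0.404 -0.394 0.248
scene 0.42 20 -0.404 -0.395 0.232
scene 0.43 17 -0.404 -0.395 0.219
scene 0.44 16 -0.403 -0.396 0.206
scene 0.45 37 -0.415 -0.387 0.19
scene 0.46 37 -0.419 -0.388 0.176
scene 0.47 2 -0.411 -0.403 0.171
```

```bash
cat >> plan.py <<'E'
SA=-np.pi/2+CA
DC=np.array([.0765,.0325])
OFF=np.array([.104,-.004,-.132])   # tip - tcp in cabinet frame at yaw SA
def tipw(tx,ty,tz):
    return cabw(tx-OFF[0],ty-OFF[1],tz-OFF[2])
E
python3 - <<'E'
from plan import *
t=np.array([.0815,.0325,.103]); a=np.array([-.573,0,.82])
w=tipw(*(t+a*.18)); print(w)
plan([(.375,-.38,.38,-1.57,0,3),(*w,SA,0,3.5)])
E
```

```text
[0.54129255 0.01560995 0.3826    ]
t 10.5 at [ 0.3598 -0.3963  0.294 ] cab [-0.2681 -0.3905  0.294 ] yaw -1.549 toolz [ 0.092 -0.048 -0.995] F [-0.   0.5 -2.2] op 1.64
[ -0.4, -0.8, -2.8, 0.01, 0, -0.4, -0.8, -2.9, 0, 0, -0.4, -0.7, -2.8, 0.01, 0, -3, -1.3, 0, 0.01, 0, -3.1, -1.3, -0.1, 0, 0, -3, -1.2, 0, 0.01, 0, -3.1, -1.3, -0.1, 0.01, 0, -3.1, -1.2, 0, 0.01, 0, -3, -1.1, -0.1, 0, 0, -3.1, -1.2, 0, 0.01, 0, -3.1, -1.2, -0.1, 0.01, 0, -3.1, -1.1, 0, 0.01, 0 ]
[ -3.1, -1.1, -0.1, 0, 0, -3.2, -1, 0, 0.01, 0, -3.1, -1.1, -0.1, 0.01, 0, -3.1, -1, 0, 0.01, 0 ]
16 rows; end [0.5413 0.0153 0.3822] cab [-0.1256  0.0361  0.3822] -1.669
```

Call:
send_rows(motion=[-0.4,-0.8,-2.8,0.01,0,-0.4,-0.8,-2.9,0,0,-0.4,-0.7,-2.8,0.01,0,-3,-1.3,0,0.01,0,-3.1,-1.3,-0.1,0,0,-3,-1.2,0,0.01,0,-3.1,-1.3,-0.1,0.01,0,-3.1,-1.2,0,0.01,0,-3,-1.1,-0.1,0,0,-3.1,-1.2,0,0.01,0,-2.5,-1,0,0.01,0,-1.5,-0.6,0,0.01,0])

```text
time: 11.7
eef_pos: [0.4861, -0.1151, 0.361]
tcp_rot: [-0.68, 0.732, -0.029, 0.017]
contact_force: [-0.3, -0.9, -0.5]
opening: 0.194
```

Run:
```python
from plan import *
t=np.array([.0815,.0325,.103]); a=np.array([-.573,0,.82])
w=tipw(*(t+a*.18)); print(w)
plan([(*w,SA,0,2.5)])
```

```text
[0.54129255 0.01560995 0.3826    ]
t 11.7 at [ 0.4861 -0.1151  0.361 ] cab [-0.1684 -0.0988  0.361 ] yaw -1.644 toolz [ 0.065 -0.019 -0.998] F [-0.3 -0.9 -0.5] op 1.65
[ -2.2, -0.8, -0.3, 0, 0, -2.3, -0.8, -0.4, 0.01, 0, -2.2, -0.7, -0.3, 0, 0, -2.3, -0.8, -0.4, 0, 0, -2.2, -0.7, -0.3, 0.01, 0, -2.2, -0.8, -0.4, 0, 0 ]
6 rows; end [0.5414 0.0152 0.3831] cab [-0.1255  0.0361  0.3831] -1.664
```

Call:
send_rows(motion=[-2.2,-0.8,-0.3,0,0,-2.3,-0.8,-0.4,0.01,0,-2.2,-0.7,-0.3,0,0,-2.3,-0.8,-0.4,0,0,-2,-0.7,-0.3,0.01,0,-1,-0.4,-0.3,0,0,0,0,0,0,0])

```text
time: 12.4
eef_pos: [0.5367, 0.0117, 0.3667]
tcp_rot: [-0.676, 0.737, -0.018, 0.012]
contact_force: [-0.5, 0.4, -0.8]
opening: 0.195
```

```bash
cat >> plan.py <<'E'
# tip in the tool frame, from measurement at t=10.3
_Rg=R.from_quat([0.714,-0.698,0.049,-0.015]).as_matrix()
TT=_Rg.T@np.array([.104,-.003,-.132])
def tipnow(s=None):
    s=s or ctrl.get_state(); m=R.from_quat(s['tcp_rot']).as_matrix(); return s['eef_pos']+m@TT
def tplan(wps,step=1.0):
    """wps: tip in cabinet coords (x,y,z[,step]); yaw kept toward SA"""
    s=ctrl.get_state(); m=R.from_quat(s['tcp_rot']).as_matrix(); ya=yawof(s['tcp_rot'])
    ax=m@(_Rg.T@np.array([-.573,-.01,.82]))
    print('tip cab',wcab(tipnow(s)).round(4),'rel',(wcab(tipnow(s))[:2]-DC).round(4),'axis',ax.round(3))
    plan([(*(cabw(*w[:3])-m@TT),ya,0,w[3] if len(w)>3 else step) for w in wps])
E
cat > tipmeas.py <<'E'
from plan import *
import sys
s=ctrl.get_state(); t=tipnow(s); print('pred tip',t.round(4))
for n in('top','scene'):
    p,d=snap(n,f'{n}_{sys.argv[1]}.png'); W=world(n,d,np.ones(d.shape,bool))
    q=W[(W[:,2]>t[2]-.01)&(W[:,2]<t[2]+.12)&(abs(W[:,1]-t[1])<.03)&(W[:,0]>t[0]-.08)&(W[:,0]<t[0]+.03)]
    for x0 in np.arange(.0,.1,.01):
        b=t[0]+.015-x0; k=q[(q[:,0]<b)&(q[:,0]>=b-.01)]
        if len(k): print(n,(b-.005).round(3),len(k),k[:,1].min().round(3),k[:,1].max().round(3),np.median(k[:,2]).round(3))
E
python3 tipmeas.py 6; python3 -c "
from plan import *
t=np.array([.0815,.0325,.103]); a=np.array([-.573,0,.82])
tplan([(*(t+a*.18),2),(*(t+a*.06),2)])"
```

```text
pred tip [0.6339 0.0036 0.2298]
tip cab [-0.0328  0.0316  0.2295] rel [-0.1093 -0.0009] axis [-0.534  0.016  0.846]
t 12.5 at [0.5361 0.0105 0.3664] cab [-0.1303  0.031   0.3664] yaw -1.66 toolz [ 0.041 -0.012 -0.999] F [-0.3  0.1 -0.5] op 1.64
[ 0, -0.6, -1, 0, 0, -0.1, -0.6, -1.1, 0, 0, 0, -0.9, 1.5, 0, 0, 0, -0.9, 1.4, 0, 0, 0, -1, 1.5, 0, 0, 0, -0.9, 1.4, 0, 0, 0, -0.9, 1.5, 0, 0, 0, -0.9, 1.4, 0, 0, 0, -1, 1.5, 0, 0 ]
9 rows; end [0.6162 0.0038 0.2888] cab [-0.05    0.0317  0.2888] -1.66
```

Call:
send_rows(motion=[0,4,-2,0,0,0,4,-2,0,0])

```text
time: 12.7
eef_pos: [0.4546, 0.016, 0.3963]
tcp_rot: [-0.674, 0.738, -0.013, 0.006]
contact_force: [-1.0, 0.0, 0.1]
opening: 0.198
```

```bash
python3 -c "
from plan import *
tplan([])"
```

```text
tip cab [-0.1166  0.0293  0.258 ] rel [-0.1931 -0.0032] axis [-0.521  0.016  0.854]
t 12.7 at [0.4546 0.016  0.3963] cab [-0.212   0.0289  0.3963] yaw -1.662 toolz [ 0.027 -0.01  -1.   ] F [-1.   0.   0.1] op 1.68
0 rows; end [0.4546 0.016  0.3963] cab [-0.212   0.0289  0.3963] -1.662
```

Call:
send_rows(motion=[0,0,0,0,0])

```text
time: 12.8
eef_pos: [0.4525, 0.0155, 0.3995]
tcp_rot: [-0.674, 0.739, -0.015, 0.008]
contact_force: [0.4, 0.3, -0.2]
opening: 0.197
```

```bash
python3 -c "
from plan import *
tplan([])"
```

```text
tip cab [-0.1179  0.0284  0.2616] rel [-0.1944 -0.0041] axis [-0.526  0.018  0.851]
t 12.8 at [0.4525 0.0155 0.3995] cab [-0.214   0.0282  0.3995] yaw -1.663 toolz [ 0.031 -0.012 -0.999] F [ 0.4  0.3 -0.2] op 1.68
0 rows; end [0.4525 0.0155 0.3995] cab [-0.214   0.0282  0.3995] -1.663
```

Call:
send_rows(motion=[0,0,4,0,0,0,0,4,0,0,0,0,0,0,0])

```text
time: 13.1
eef_pos: [0.4551, 0.0117, 0.3194]
tcp_rot: [-0.672, 0.74, -0.018, 0.009]
contact_force: [-0.2, -0.5, -0.7]
opening: 0.194
```

```bash
python3 -c "
from plan import *
tplan([])"
```

```text
tip cab [-0.114   0.0241  0.1822] rel [-0.1905 -0.0084] axis [-0.531  0.022  0.847]
t 13.1 at [0.4551 0.0117 0.3194] cab [-0.2111  0.0246  0.3194] yaw -1.667 toolz [ 0.038 -0.014 -0.999] F [-0.2 -0.5 -0.7] op 1.65
0 rows; end [0.4551 0.0117 0.3194] cab [-0.2111  0.0246  0.3194] -1.667
```

Call:
send_rows(motion=[0,0,2,0,0,0,0,2,0,0,0,0,1.5,0,0,0,0,0.5,0,0])

```text
time: 13.5
eef_pos: [0.4601, 0.0078, 0.2626]
tcp_rot: [-0.671, 0.741, -0.021, 0.011]
contact_force: [-0.4, 0.0, -0.5]
opening: 0.196
```

```bash
python3 -c "
from plan import *
tplan([])"
```

```text
tip cab [-0.1078  0.0201  0.1261] rel [-0.1843 -0.0124] axis [-0.536  0.026  0.844]
t 13.5 at [0.4601 0.0078 0.2626] cab [-0.2058  0.0212  0.2626] yaw -1.671 toolz [ 0.044 -0.017 -0.999] F [-0.4  0.  -0.5] op 1.67
0 rows; end [0.4601 0.0078 0.2626] cab [-0.2058  0.0212  0.2626] -1.671
```

Call:
send_rows(motion=[0,0,0.6,0,0,0,0,0.6,0,0,0,0,0.6,0,0,0,0,0.6,0,0], grip_force=30)

```text
time: 13.9
eef_pos: [0.4634, 0.0066, 0.2407]
tcp_rot: [-0.67, 0.742, -0.023, 0.013]
contact_force: [-0.3, 0.2, 0.4]
opening: 0.196
```

Call:
send_rows(motion=[0,0,0.6,0,0,0,0,0.6,0,0,0,0,0.6,0,0])

```text
time: 14.2
eef_pos: [0.4643, 0.0063, 0.2226]
tcp_rot: [-0.67, 0.741, -0.023, 0.012]
contact_force: [-15.1, 1.3, 24.3]
opening: 0.199
```

Call:
send_rows(motion=[0,0,-1,0,0,0,-2,-1,0,0,0,-2,0,0,0,0,-2,0,0,0,0,-0.5,0.5,0,0])

```text
time: 14.7
eef_pos: [0.5305, 0.0001, 0.2432]
tcp_rot: [-0.671, 0.741, -0.025, 0.013]
contact_force: [-1.0, 0.2, 0.0]
opening: 0.196
```

```bash
python3 -c "
from plan import *
tplan([])
p,d=snap('top','top7.png'); p,d=snap('scene','scene7.png')
a=cv2.imread('pics/top7.png')[150:310,240:440];b=cv2.imread('pics/scene7.png')[150:310,220:420]
cv2.imwrite('pics/c7.png',cv2.resize(np.vstack([a,b]),None,fx=1.85,fy=1.85,interpolation=cv2.INTER_CUBIC))"
```

```text
tip cab [-0.0357  0.0189  0.1076] rel [-0.1122 -0.0136] axis [-0.544  0.027  0.839]
t 14.7 at [0.5305 0.0001 0.2432] cab [-0.1349  0.0201  0.2432] yaw -1.671 toolz [ 0.053 -0.019 -0.998] F [-1.   0.2  0. ] op 1.67
0 rows; end [0.5305 0.0001 0.2432] cab [-0.1349  0.0201  0.2432] -1.671
```

Call:
send_rows(motion=[0,0,0.7,0,0,0,0,0.7,0,0,0,0.8,0.6,0,0,0,0.8,0.6,0,0])

```text
time: 15.2
eef_pos: [0.5146, 0.0018, 0.2155]
tcp_rot: [-0.671, 0.741, -0.027, 0.016]
contact_force: [-1.5, 0.4, 6.5]
opening: 0.197
```

```bash
python3 -c "
from plan import *
tplan([])"
```

```text
tip cab [-0.051   0.0192  0.0803] rel [-0.1275 -0.0133] axis [-0.548  0.027  0.836]
t 15.2 at [0.5146 0.0018 0.2155] cab [-0.1509  0.0202  0.2155] yaw -1.671 toolz [ 0.059 -0.019 -0.998] F [-1.5  0.4  6.5] op 1.67
0 rows; end [0.5146 0.0018 0.2155] cab [-0.1509  0.0202  0.2155] -1.671
```

Call:
send_rows(motion=[0,0.6,0.6,0,0,0,0.6,0.6,0,0,0,0,0,0,0])

```text
time: 15.5
eef_pos: [0.5061, 0.0028, 0.2091]
tcp_rot: [-0.671, 0.741, -0.034, 0.022]
contact_force: [0.3, 0.4, 0.7]
opening: 0.191
```

```bash
python3 -c "
from plan import *
tplan([])"
```

```text
tip cab [-0.0569  0.0194  0.076 ] rel [-0.1334 -0.0131] axis [-0.565  0.029  0.825]
t 15.5 at [0.5061 0.0028 0.2091] cab [-0.1595  0.0204  0.2091] yaw -1.671 toolz [ 0.079 -0.021 -0.997] F [0.3 0.4 0.7] op 1.62
0 rows; end [0.5061 0.0028 0.2091] cab [-0.1595  0.0204  0.2091] -1.671
```

Call:
send_rows(motion=[0,0,-0.5,0,0,0,0,-1,0,0,0,0,-1,0,0,0,0,-0.5,0,0,0,0,0,0,0], grip_force=110)

```text
time: 16.0
eef_pos: [0.5002, 0.004, 0.2395]
tcp_rot: [-0.671, 0.741, -0.032, 0.02]
contact_force: [-0.9, -0.8, 0.9]
opening: 0.194
```

```bash
python3 -c "
from plan import *
tplan([])
for n in('top','scene'):
  p,d=snap(n,n+'8.png')
  W=world(n,d,np.ones(d.shape,bool)); Wc=np.array([wcab(w) for w in W]) 
  q=Wc[(Wc[:,2]>.105)&(Wc[:,2]<.23)&(abs(Wc[:,1]-.02)<.04)&(Wc[:,0]>-.12)&(Wc[:,0]<.0)]
  for b in np.arange(-.12,0.01,.005):
    k=q[(q[:,0]<b)&(q[:,0]>=b-.005)]
    if len(k): print(n,(b-.0025).round(3),len(k),k[:,1].min().round(3),k[:,1].max().round(3),np.median(k[:,2]).round(3))
a=cv2.imread('pics/top8.png')[150:310,240:440];b=cv2.imread('pics/scene8.png')[150:310,220:420]
cv2.imwrite('pics/c8.png',cv2.resize(np.vstack([a,b]),None,fx=1.85,fy=1.85,interpolation=cv2.INTER_CUBIC))"
```

```text
tip cab [-0.0638  0.02    0.1057] rel [-0.1403 -0.0125] axis [-0.559  0.028  0.829]
t 16.0 at [0.5002 0.004  0.2395] cab [-0.1654  0.0211  0.2395] yaw -1.67 toolz [ 0.072 -0.02  -0.997] F [-0.9 -0.8  0.9] op 1.65
0 rows; end [0.5002 0.004  0.2395] cab [-0.1654  0.0211  0.2395] -1.67
top -0.107 5 0.015 0.024 0.196
top -0.102 10 0.015 0.024 0.192
top -0.097 8 0.016 0.025 0.187
top -0.092 8 0.015 0.023 0.182
top -0.087 11 0.015 0.024 0.173
top -0.082 8 0.016 0.023 0.17
top -0.077 9 0.014 0.023 0.161
top -0.072 7 0.015 0.024 0.156
top -0.067 7 0.015 0.022 0.151
top -0.062 18 0.009 0.028 0.144
top -0.057 18 0.005 0.033 0.139
top -0.052 28 0.004 0.033 0.13
top -0.047 24 0.007 0.033 0.127
top -0.042 6 0.012 0.023 0.124
```

```bash
cat >> plan.py <<'E'
import os
if os.path.exists('tt.npz'):
    z=np.load('tt.npz'); TT=z['TT']; AXT=z['AXT']
def tplan(wps,step=1.0):
    s=ctrl.get_state(); m=R.from_quat(s['tcp_rot']).as_matrix(); ya=yawof(s['tcp_rot'])
    t=wcab(tipnow(s)); ax=m@AXT
    print('tip cab',t.round(4),'bc rel mm',((t[:2]-DC-[.0104,0])*1000).round(1),'axis',ax.round(3))
    plan([(*(cabw(*w[:3])-m@TT),ya,0,w[3] if len(w)>3 else step) for w in wps])
def bc(x,y,z=102): return (DC[0]+.0104+x/1000,DC[1]+y/1000,z/1000)
E
python3 - <<'E'
from plan import *
s=ctrl.get_state(); m=R.from_quat(s['tcp_rot']).as_matrix()
t=cabw(-.043,.0185,.1175); c,sn=np.cos(CA),np.sin(CA)
TT=m.T@(t-s['eef_pos']); ax=np.array([-.656*c,-.656*sn,.755])
np.savez('tt.npz',TT=TT,AXT=m.T@ax)
E
python3 - <<'E'
from plan import *
e=np.array(bc(-3,0)); a=np.array([-.656,0,.755])
tplan([(*(e+a*.15),2),(*(e+a*.05),2)])
E
```

```text
tip cab [-0.043   0.0185  0.1175] bc rel mm [-129.9  -14. ] axis [-0.653  0.061  0.755]
t 16.1 at [0.5    0.004  0.2386] cab [-0.1657  0.0211  0.2386] yaw -1.67 toolz [ 0.071 -0.02  -0.997] F [-0.8  0.7 -1.4] op 1.62
[ -0.2, -0.6, -1.6, 0, 0, -0.2, -0.6, -1.6, 0, 0, -0.2, -0.6, -1.6, 0, 0, -0.3, -0.6, -1.6, 0, 0, -0.2, -0.6, -1.6, 0, 0, -0.2, -0.5, -1.6, 0, 0, 0, -1, 1.3, 0, 0, 0, -1, 1.4, 0, 0, -0.1, -1, 1.3, 0, 0, 0, -1, 1.4, 0, 0, 0, -1, 1.3, 0, 0, 0, -1, 1.3, 0, 0 ]
12 rows; end [0.5945 0.0089 0.2613] cab [-0.072   0.0348  0.2613] -1.67
```

Call:
send_rows(motion=[-0.2,-0.6,-1.6,0,0,-0.2,-0.6,-1.6,0,0,-0.2,-0.6,-1.6,0,0,-0.3,-0.6,-1.6,0,0,-0.2,-0.6,-1.6,0,0,-0.2,-0.5,-1,0,0])

```text
time: 16.7
eef_pos: [0.528, 0.0158, 0.3266]
tcp_rot: [-0.671, 0.741, -0.025, 0.015]
contact_force: [-0.0, -0.8, -1.3]
opening: 0.194
```

Run:
```python
from plan import *
e=np.array(bc(-3,0)); a=np.array([-.656,0,.755])
tplan([(*(e+a*.135),2),(*(e+a*.05),2)])
```

```text
tip cab [-0.018   0.0329  0.2037] bc rel mm [-104.9    0.4] axis [-0.642  0.06   0.764]
t 16.7 at [0.528  0.0158 0.3266] cab [-0.1389  0.0355  0.3266] yaw -1.671 toolz [ 0.056 -0.017 -0.998] F [-0.  -0.8 -1.3] op 1.65
[ 0, -1.3, 0.1, 0, 0, 0, -1, 1.3, 0, 0, 0, -1.1, 1.4, 0, 0, -0.1, -1, 1.3, 0, 0, 0, -1.1, 1.3, 0, 0, 0, -1, 1.4, 0, 0 ]
6 rows; end [0.5965 0.0092 0.2624] cab [-0.0701  0.0352  0.2624] -1.671
```

Call:
send_rows(motion=[0,-1,0.2,0,0,0,-1,1.3,0,0,0,-1.1,1.4,0,0,-0.1,-1,1.3,0,0,0,-1.1,1.3,0,0,0,-0.6,0.8,0,0])

```text
time: 17.3
eef_pos: [0.5934, 0.0094, 0.2619]
tcp_rot: [-0.671, 0.741, -0.025, 0.015]
contact_force: [-0.5, 0.6, -0.9]
opening: 0.192
```

Run:
```python
from plan import *
e=np.array(bc(-3,0)); a=np.array([-.656,0,.755])
tplan([(*e,1.2)])
```

```text
tip cab [0.0476 0.0326 0.1389] bc rel mm [-39.3   0.1] axis [-0.641  0.06   0.765]
t 17.3 at [0.5934 0.0094 0.2619] cab [-0.0732  0.0352  0.2619] yaw -1.671 toolz [ 0.055 -0.018 -0.998] F [-0.5  0.6 -0.9] op 1.63
[ 0, -0.7, 0.8, 0, 0, 0, -0.7, 0.8, 0, 0, 0, -0.6, 0.7, 0, 0, 0, -0.7, 0.8, 0, 0, -0.1, -0.7, 0.8, 0, 0 ]
5 rows; end [0.6294 0.0064 0.2249] cab [-0.037   0.0355  0.2249] -1.671
```

Call:
send_rows(motion=[0,-0.7,0.8,0,0,0,-0.7,0.8,0,0,0,-0.6,0.7,0,0,0,-0.7,0.8,0,0,0,-0.6,0.6,0,0,0,0,0,0,0])

```text
time: 17.9
eef_pos: [0.6313, 0.0048, 0.2215]
tcp_rot: [-0.671, 0.741, -0.024, 0.014]
contact_force: [1.0, 0.3, 0.6]
opening: 0.192
```

```bash
cat > look.py <<'E'
from plan import *
import sys
k=sys.argv[1]
p,d=snap('top',f't{k}.png'); p,d=snap('scene',f's{k}.png')
a=cv2.imread(f'pics/t{k}.png')[120:270,250:410];b=cv2.imread(f'pics/s{k}.png')[120:270,220:380]
cv2.imwrite(f'pics/c{k}.png',cv2.resize(np.hstack([a,b]),None,fx=2.5,fy=2.5,interpolation=cv2.INTER_CUBIC))
E
python3 look.py 9
python3 - <<'E'
from plan import *
tplan([bc(2,10),bc(3,27)])
E
```

```text
tip cab [0.0846 0.0316 0.0987] bc rel mm [-2.3 -0.9] axis [-0.639  0.059  0.767]
t 18.0 at [0.6306 0.005  0.2221] cab [-0.0358  0.0342  0.2221] yaw -1.671 toolz [ 0.052 -0.017 -0.998] F [ 0.5 -0.7 -0.5] op 1.62
[ -0.5, -0.2, -0.2, 0, 0, -0.6, -0.2, -0.1, 0, 0, -0.8, -0.1, 0, 0, 0, -0.9, 0, 0, 0, 0 ]
4 rows; end [0.6382 0.0324 0.225 ] cab [-0.0307  0.0622  0.225 ] -1.671
```

Call:
send_rows(motion=[-0.5,-0.2,-0.2,0,0,-0.6,-0.2,-0.1,0,0,-0.8,-0.1,0,0,0,-0.9,0,0,0,0])

```text
time: 18.4
eef_pos: [0.6381, 0.0339, 0.2265]
tcp_rot: [-0.67, 0.742, -0.024, 0.014]
contact_force: [-0.5, 0.1, -1.3]
opening: 0.19
```

Run:
```python
from plan import *
tplan([bc(-8,29),bc(-16,26),bc(-24,19),bc(-29,10),bc(-30,0)])
```

```text
tip cab [0.0894 0.061  0.1031] bc rel mm [ 2.5 28.5] axis [-0.639  0.06   0.767]
t 18.4 at [0.6381 0.0339 0.2265] cab [-0.0309  0.0637  0.2265] yaw -1.672 toolz [ 0.052 -0.017 -0.998] F [-0.5  0.1 -1.3] op 1.61
[ 0, 0.5, 0, 0, 0, 0, 0.6, 0.1, 0, 0, 0.3, 0.8, -0.1, 0, 0, 0.3, 0.4, 0, 0, 0, 0.4, 0.3, 0, 0, 0, 0.4, 0.3, 0, 0, 0, 0.5, 0.2, 0, 0, 0, 1, 0.1, 0, 0, 0 ]
8 rows; end [0.6034 0.0083 0.2251] cab [-0.0632  0.035   0.2251] -1.672
```

Call:
send_rows(motion=[0,0.5,0,0,0,0,0.6,0.1,0,0,0.3,0.8,-0.1,0,0,0.3,0.4,0,0,0,0.4,0.3,0,0,0,0.4,0.3,0,0,0,0.5,0.2,0,0,0])

```text
time: 19.1
eef_pos: [0.6073, 0.019, 0.2307]
tcp_rot: [-0.671, 0.74, -0.03, 0.02]
contact_force: [1.6, 1.8, 3.2]
opening: 0.193
```

Run:
```python
from plan import *
tplan([bc(-30,0),bc(-29,-10),bc(-24,-19),bc(-16,-26),bc(-6,-29),bc(5,-28)])
```

```text
tip cab [0.0625 0.0438 0.1096] bc rel mm [-24.4  11.3] axis [-0.653  0.058  0.755]
t 19.1 at [0.6073 0.019  0.2307] cab [-0.0602  0.046   0.2307] yaw -1.669 toolz [ 0.071 -0.017 -0.997] F [1.6 1.8 3.2] op 1.64
[ 0.6, 0.3, 0.4, 0, 0, 0.5, 0.3, 0.3, 0, 0, 0.5, -0.1, 0, 0, 0, 0.5, 0, 0, 0, 0, 0.5, -0.3, 0, 0, 0, 0.4, -0.2, 0.1, 0, 0, 0.4, -0.4, 0, 0, 0, 0.3, -0.4, 0.1, 0, 0, 0.2, -0.5, 0, 0, 0, 0.1, -0.5, 0, 0, 0, 0, -0.5, 0.1, 0, 0, -0.1, -0.6, 0, 0, 0 ]
12 rows; end [ 0.633  -0.0228  0.2233] cab [-0.0308  0.0068  0.2233] -1.669
```

Call:
send_rows(motion=[0.6,0.2,0.3,0,0,0.5,0.2,0.2,0,0,0.5,0,0,0,0,0.5,0,0,0,0,0.5,-0.3,0,0,0,0.4,-0.2,0.1,0,0])

```text
time: 19.7
eef_pos: [0.6077, -0.0137, 0.2262]
tcp_rot: [-0.671, 0.741, -0.032, 0.024]
contact_force: [2.4, 1.8, 3.3]
opening: 0.195
```

Run:
```python
from plan import *
tplan([bc(-24,-19),bc(-16,-26),bc(-6,-29),bc(5,-28),bc(14,-25)])
```

```text
tip cab [0.0668 0.0116 0.106 ] bc rel mm [-20.1 -20.9] axis [-0.659  0.057  0.75 ]
t 19.7 at [ 0.6077 -0.0137  0.2262] cab [-0.0568  0.0135  0.2262] yaw -1.67 toolz [ 0.079 -0.015 -0.997] F [2.4 1.8 3.3] op 1.66
[ -0.2, 0.4, 0.4, 0, 0, 0.4, -0.4, 0, 0, 0, 0.3, -0.4, 0, 0, 0, 0.1, -0.5, 0.1, 0, 0, 0.2, -0.5, 0, 0, 0, -0.1, -0.5, 0.1, 0, 0, 0, -0.6, 0, 0, 0, -0.3, -0.9, 0.1, 0, 0 ]
8 rows; end [ 0.6416 -0.0211  0.222 ] cab [-0.0224  0.0092  0.222 ] -1.67
```

Call:
send_rows(motion=[0.4,-0.3,0.2,0,0,0.3,-0.4,0.1,0,0,0.1,-0.5,0.1,0,0,0.2,-0.5,0,0,0,-0.1,-0.5,0.1,0,0,0,-0.6,0,0,0,-0.3,-0.9,0.1,0,0])

```text
time: 20.4
eef_pos: [0.6344, -0.0177, 0.2226]
tcp_rot: [-0.673, 0.74, -0.011, 0.015]
contact_force: [-8.4, 3.2, 12.7]
opening: 0.191
```

```bash
python3 look.py 10
python3 - <<'E'
from plan import *
tplan([bc(-24,-19)])
E
```

```text
tip cab [0.0909 0.0137 0.0971] bc rel mm [  4.  -18.8] axis [-0.632  0.038  0.775]
t 20.5 at [ 0.6363 -0.0169  0.2219] cab [-0.028   0.0129  0.2219] yaw -1.665 toolz [ 0.042  0.005 -0.999] F [-2.9  3.5  6.1] op 1.62
[ 0, 0.9, -0.2, 0, 0, 0, 1, -0.2, 0, 0, 0, 0.9, -0.2, 0, 0 ]
3 rows; end [ 0.6082 -0.0143  0.2268] cab [-0.0562  0.0129  0.2268] -1.665
```

Call:
send_rows(motion=[0,0.2,-0.6,0,0,-0.3,0.8,-0.9,0,0,-0.3,1,-1.2,0,0,0,1.5,-1.7,0,0,0,1.5,-1.7,0,0,0,1.5,-1.7,0,0,0,2.5,-1,0,0,0,3,0,0,0,0,3,0,0,0,0,1,0,0,0])

```text
time: 21.5
eef_pos: [0.4583, 0.0027, 0.3046]
tcp_rot: [-0.672, 0.741, -0.007, 0.005]
contact_force: [0.3, -0.6, -0.7]
opening: 0.191
```

```bash
python3 look.py 11
python3 - <<'E'
from plan import *
tplan([])
E
```

```text
tip cab [-0.0896  0.015   0.1771] bc rel mm [-176.5  -17.5] axis [-0.612  0.047  0.789]
t 21.6 at [0.4598 0.0026 0.3047] cab [-0.2056  0.016   0.3047] yaw -1.669 toolz [ 0.018 -0.003 -1.   ] F [-0.4  0.2 -0.1] op 1.64
0 rows; end [0.4598 0.0026 0.3047] cab [-0.2056  0.016   0.3047] -1.669
```

```bash
cat > balls.py <<'E'
from pix import *
import sys
B0=np.array([[22,26],[31,-16],[-3.5,-34],[-17,29],[-31,-5]])
def balls(name,n):
    p=cv2.imread('pics/'+name)
    ys=slice(120,230); 
    # brownish: r-g relative to local
    q=p.astype(float); rg=q[:,:,2]-q[:,:,1]
    c=proj(n,[cabw(DC[0],DC[1],.108)])[0]
    out=[]
    from scipy import ndimage as ni
    yy,xx=np.mgrid[:480,:640]; roi=np.hypot(xx-c[0],yy-c[1])<26
    m=roi&(rg>6)
    l,k=ni.label(m)
    for i in range(1,k+1):
        a=(l==i).sum()
        if a<10: continue
        v,u=ni.center_of_mass(l==i); w=wcab(ray(n,u,v,.108)); out.append(((w[:2]-DC)*1000).round(0)); print(n,i,a,round(u,1),round(v,1),out[-1],'d0',np.hypot(*(B0-out[-1]).T).round(0))
if __name__=='__main__':
    balls(sys.argv[1],sys.argv[2])
E
python3 balls.py top3.png top; echo; python3 balls.py scene3.png scene;echo; python3 balls.py t11.png top;echo; python3 balls.py s11.png scene
```

```text
top 5 38 334.1 176.1 [ -2. -33.] d0 [64. 37.  2. 64. 40.]
top 6 39 305.9 178.6 [-16.  31.] d0 [38. 66. 66.  2. 39.]

scene 2 16 277.9 184.8 [24. 27.] d0 [ 2. 44. 67. 41. 64.]
scene 3 25 302.3 186.9 [  0. -33.] d0 [63. 35.  4. 64. 42.]
scene 4 47 295.1 201.3 [-34.  -4.] d0 [64. 66. 43. 37.  3.]

top 1 16 308.1 160.4 [28. 31.] d0 [ 8. 47. 72. 45. 69.]
top 2 34 337.1 167.1 [ 20. -38.] d0 [64. 25. 24. 77. 61.]

scene 2 35 302.3 180.6 [ 18. -38.] d0 [64. 26. 22. 76. 59.]
scene 3 20 276.2 183.9 [28. 31.] d0 [ 8. 47. 72. 45. 69.]
scene 4 59 301.1 200.7 [-37. -20.] d0 [75. 68. 36. 53. 16.]
scene 5 61 285.6 204.7 [-36.  22.] d0 [58. 77. 65. 20. 27.]
```

Call:
send_rows(motion=[0,-1.5,2,0,0,0,-1.5,2,0,0,0,-1,1.8,0,0,0,0,0.8,0,0,0,0,0.6,0,0], grip_force=30)

```text
time: 22.1
eef_pos: [0.506, -0.0032, 0.2335]
tcp_rot: [-0.671, 0.741, -0.01, 0.007]
contact_force: [-0.3, -0.6, -0.1]
opening: 0.191
```

Run:
```python
from plan import *
tplan([])
```

```text
tip cab [-0.0423  0.0131  0.1066] bc rel mm [-129.2  -19.4] axis [-0.617  0.05   0.786]
t 22.1 at [ 0.506  -0.0032  0.2335] cab [-0.159   0.0145  0.2335] yaw -1.67 toolz [ 0.024 -0.006 -1.   ] F [-0.3 -0.6 -0.1] op 1.62
0 rows; end [ 0.506  -0.0032  0.2335] cab [-0.159   0.0145  0.2335] -1.67
```

Call:
send_rows(motion=[0,0,0.7,0,0,0,0.6,0.7,0,0,0,0.6,0.6,0,0,0,0.6,0.6,0,0,0,0.6,0.6,0,0])

```text
time: 22.6
eef_pos: [0.489, -0.0019, 0.2079]
tcp_rot: [-0.671, 0.741, -0.02, 0.015]
contact_force: [1.0, 0.5, 7.6]
opening: 0.193
```

Run:
```python
from plan import *
tplan([])
```

```text
tip cab [-0.056   0.0125  0.0841] bc rel mm [-142.9  -20. ] axis [-0.637  0.053  0.769]
t 22.6 at [ 0.489  -0.0019  0.2079] cab [-0.176   0.0142  0.2079] yaw -1.671 toolz [ 0.05  -0.01  -0.999] F [1.  0.5 7.6] op 1.64
0 rows; end [ 0.489  -0.0019  0.2079] cab [-0.176   0.0142  0.2079] -1.671
```

Call:
send_rows(motion=[0,0.4,0.6,0,0,0,0.3,0.6,0,0,0,0,-0.3,0,0])

```text
time: 22.9
eef_pos: [0.4872, -0.0017, 0.21]
tcp_rot: [-0.671, 0.741, -0.03, 0.023]
contact_force: [-0.3, -0.5, -1.8]
opening: 0.19
```

Call:
send_rows(motion=[0,0,-0.8,0,0,0,0,-1,0,0,0,0,-1,0,0,0,0,-0.5,0,0,0,0,0,0,0], grip_force=110)

```text
time: 23.4
eef_pos: [0.4834, -0.001, 0.2463]
tcp_rot: [-0.671, 0.741, -0.03, 0.023]
contact_force: [-0.4, -0.4, -1.4]
opening: 0.191
```

```bash
cat > meas.py <<'E'
from plan import *
import sys
s=ctrl.get_state(); tc=wcab(s['eef_pos'])
n='top'
p,d=snap(n,f'm{sys.argv[1]}.png')
W=world(n,d,np.ones(d.shape,bool)); c,sn=np.cos(CA),np.sin(CA); v=W-H
Wc=np.stack([c*v[:,0]+sn*v[:,1],-sn*v[:,0]+c*v[:,1],W[:,2]],1)
zf=float(sys.argv[2]) if len(sys.argv)>2 else .105
q=Wc[(Wc[:,2]>zf)&(Wc[:,2]<tc[2]-.01)&(abs(Wc[:,1]-tc[1])<.03)&(Wc[:,0]>tc[0]+.02)&(Wc[:,0]<tc[0]+.17)]
for b in np.arange(tc[0]+.03,tc[0]+.17,.005):
    k=q[(q[:,0]<b)&(q[:,0]>=b-.005)]
    if len(k)>1: print((b-.0025).round(4),len(k),k[:,1].min().round(3),k[:,1].max().round(3),np.median(k[:,2]).round(4))
print('max x',np.sort(q[:,0])[-6:].round(4)); tplan([])
E
python3 meas.py 12; python3 look.py 12
```

```text
-0.1293 8 0.01 0.019 0.2135
-0.1243 9 0.009 0.017 0.2071
-0.1193 11 0.009 0.018 0.2016
-0.1143 9 0.01 0.018 0.1973
-0.1093 7 0.01 0.017 0.1909
-0.1043 10 0.009 0.018 0.1847
-0.0993 9 0.009 0.018 0.1801
-0.0943 9 0.01 0.017 0.1758
-0.0893 8 0.008 0.017 0.169
-0.0843 9 0.009 0.018 0.1625
-0.0793 10 0.006 0.017 0.1581
-0.0743 19 0.002 0.026 0.1521
-0.0693 19 -0.0 0.027 0.1414
-0.0643 30 -0.002 0.027 0.137
-0.0593 23 0.001 0.025 0.1345
-0.0543 2 0.008 0.012 0.133
max x [-0.0574 -0.0573 -0.0573 -0.0572 -0.0567 -0.056 ]
tip cab [-0.0589  0.0128  0.1251] bc rel mm [-145.8  -19.7] axis [-0.656  0.056  0.753]
t 23.45 at [ 0.4832 -0.001   0.2459] cab [-0.1819  0.0146  0.2459] yaw -1.67 toolz [ 0.074 -0.014 -0.997] F [-0.4  0.5 -0.8] op 1.61
0 rows; end [ 0.4832 -0.001   0.2459] cab [-0.1819  0.0146  0.2459] -1.67
```

```bash
cat >> plan.py <<'E'
def tr(x,y,z=101): return (DC[0]+x/1000,DC[1]+y/1000,z/1000)
E
python3 - <<'E'
from plan import *
e=np.array(tr(-2,-22)); a=np.array([-.656,0,.755])
tplan([(*(e+a*.13),1.8),(*(e+a*.04),1.8),(*e,1)])
E
```

```text
tip cab [-0.0595  0.0129  0.1238] bc rel mm [-146.4  -19.6] axis [-0.654  0.056  0.754]
t 23.55 at [ 0.4828 -0.0009  0.2448] cab [-0.1823  0.0146  0.2448] yaw -1.67 toolz [ 0.072 -0.013 -0.997] F [-0.4  1.  -1. ] op 1.64
[ 0.1, -1.1, -1.4, 0, 0, 0, -1.1, -1.5, 0, 0, 0.1, -1, -1.4, 0, 0, 0, -1.1, -1.4, 0, 0, 0.1, -1.1, -1.5, 0, 0, 0, -0.9, 1.2, 0, 0, 0, -0.9, 1.2, 0, 0, -0.1, -0.9, 1.2, 0, 0, 0, -0.9, 1.2, 0, 0, 0, -0.9, 1.2, 0, 0, 0, -0.9, 1.3, 0, 0, 0, -0.6, 0.8, 0, 0 ]
[ 0, -0.6, 0.8, 0, 0, 0, -0.6, 0.8, 0, 0, -0.1, -0.6, 0.8, 0, 0 ]
15 rows; end [ 0.6161 -0.0153  0.2216] cab [-0.0483  0.0126  0.2216] -1.67
```

Call:
send_rows(motion=[0.1,-1.1,-1.4,0,0,0,-1.1,-1.5,0,0,0.1,-1,-1.4,0,0,0,-1.1,-1.4,0,0,0.1,-1.1,-1.4,0,0,0,-0.9,1,0,0,0,-0.9,1.2,0,0,-0.1,-0.9,1.2,0,0,0,-0.9,1.2,0,0])

```text
time: 24.45
eef_pos: [0.5702, -0.0111, 0.2658]
tcp_rot: [-0.671, 0.741, -0.023, 0.018]
contact_force: [0.1, 0.0, -0.7]
opening: 0.194
```

Run:
```python
from plan import *
e=np.array(tr(-2,-22)); a=np.array([-.656,0,.755])
tplan([(*(e+a*.03),1.5),(*e,1)])
```

```text
tip cab [0.0266 0.0111 0.1429] bc rel mm [-60.3 -21.4] axis [-0.643  0.053  0.764]
t 24.45 at [ 0.5702 -0.0111  0.2658] cab [-0.0944  0.0126  0.2658] yaw -1.67 toolz [ 0.058 -0.01  -0.998] F [ 0.1  0.  -0.7] op 1.65
[ 0, -0.9, 0.7, 0, 0, 0, -0.9, 0.7, 0, 0, 0, -0.9, 0.7, 0, 0, 0, -0.6, 0.8, 0, 0, 0, -0.6, 0.8, 0, 0, 0, -0.6, 0.8, 0, 0 ]
6 rows; end [ 0.6175 -0.016   0.2235] cab [-0.0469  0.0121  0.2235] -1.67
```

Call:
send_rows(motion=[0,-0.9,0.6,0,0,0,-0.9,0.6,0,0,0,-0.9,0.7,0,0,0,-0.6,0.8,0,0,0,-0.6,0.8,0,0,0,-0.5,0.6,0,0])

```text
time: 25.05
eef_pos: [0.6256, -0.017, 0.225]
tcp_rot: [-0.671, 0.741, -0.029, 0.024]
contact_force: [1.7, -0.2, 4.8]
opening: 0.192
```

Run:
```python
from plan import *
tplan([tr(0,-28),tr(13,-28),tr(20,-25),tr(25,-18),tr(27,-12)],.8)
```

```text
tip cab [0.0844 0.0102 0.1043] bc rel mm [ -2.5 -22.3] axis [-0.656  0.055  0.753]
t 25.05 at [ 0.6256 -0.017   0.225 ] cab [-0.0386  0.0119  0.225 ] yaw -1.671 toolz [ 0.074 -0.012 -0.997] F [ 1.7 -0.2  4.8] op 1.63
[ 0.3, 0.4, 0.1, 0, 0, 0.3, 0.4, 0.2, 0, 0, 0, -0.6, 0, 0, 0, 0, -0.7, 0.1, 0, 0, -0.3, -0.7, 0, 0, 0, -0.4, -0.2, 0, 0, 0, -0.3, -0.3, 0.1, 0, 0, -0.6, -0.2, 0, 0, 0 ]
8 rows; end [ 0.6459 -0.009   0.2214] cab [-0.0192  0.0217  0.2214] -1.671
```

Run:
```python
from plan import *
tplan([tr(8,-27,107),tr(15,-27,107),tr(21,-24,107),tr(25,-18,107),tr(27,-12,107)],.8)
```

```text
tip cab [0.0844 0.0102 0.1043] bc rel mm [ -2.5 -22.3] axis [-0.656  0.055  0.753]
t 25.05 at [ 0.6256 -0.017   0.225 ] cab [-0.0386  0.0119  0.225 ] yaw -1.671 toolz [ 0.074 -0.012 -0.997] F [ 1.7 -0.2  4.8] op 1.63
[ 0.5, 0, -0.3, 0, 0, 0, -0.7, 0.1, 0, 0, -0.3, -0.6, 0, 0, 0, -0.6, -0.4, 0.1, 0, 0, -0.6, -0.2, 0, 0, 0 ]
5 rows; end [ 0.6454 -0.0089  0.2274] cab [-0.0197  0.0218  0.2274] -1.671
```

Call:
send_rows(motion=[0.5,0,-0.3,0,0,0,-0.7,0.1,0,0,-0.3,-0.6,0,0,0])

```text
time: 25.35
eef_pos: [0.6351, -0.017, 0.2263]
tcp_rot: [-0.672, 0.74, -0.021, 0.022]
contact_force: [-2.6, 3.0, 2.2]
opening: 0.193
```

```bash
python3 - <<'E'
from plan import *
tplan([tr(25,-18,107),tr(27,-12,107)],.8)
E
python3 look.py 13
```

```text
tip cab [0.0921 0.0125 0.1038] bc rel mm [  5.2 -20. ] axis [-0.646  0.046  0.762]
t 25.35 at [ 0.6351 -0.017   0.2263] cab [-0.0292  0.0128  0.2263] yaw -1.668 toolz [ 0.061 -0.003 -0.998] F [-2.6  3.   2.2] op 1.64
[ -0.1, -0.5, -0.1, 0, 0, -0.1, -0.5, -0.2, 0, 0, -0.6, -0.2, 0.1, 0, 0 ]
3 rows; end [ 0.6477 -0.0101  0.2291] cab [-0.0173  0.0207  0.2291] -1.668
```

Call:
send_rows(motion=[0.1,-0.6,-0.1,0,0,0,-0.7,0,0,0,0,-0.7,0,0,0])

```text
time: 25.75
eef_pos: [0.6491, -0.0153, 0.2254]
tcp_rot: [-0.673, 0.739, -0.012, 0.017]
contact_force: [-18.9, 5.9, 3.3]
opening: 0.191
```

```bash
python3 - <<'E'
from plan import *
tplan([tr(27,-20,105),tr(27,-10,105)],.8)
E
python3 look.py 14
```

```text
tip cab [0.1034 0.0167 0.1004] bc rel mm [ 16.5 -15.8] axis [-0.631  0.037  0.775]
t 25.75 at [ 0.6491 -0.0153  0.2254] cab [-0.0154  0.0157  0.2254] yaw -1.663 toolz [ 0.041  0.006 -0.999] F [-18.9   5.9   3.3] op 1.62
[ 0.4, 0, -0.5, 0, 0, -0.5, 0, 0, 0, 0, -0.5, 0, 0, 0, 0 ]
3 rows; end [ 0.6495 -0.0094  0.2304] cab [-0.0156  0.0217  0.2304] -1.663
```

Call:
send_rows(motion=[0,0.6,-0.3,0,0,-0.2,1,-1,0,0,-0.3,1.2,-1.4,0,0,0,1.5,-1.7,0,0,0,1.5,-1.7,0,0,0,1.5,-1.5,0,0,0,2.5,-0.8,0,0,0,3,0,0,0,0,3,0,0,0,0,1,0,0,0])

```text
time: 26.85
eef_pos: [0.4702, -0.001, 0.3049]
tcp_rot: [-0.67, 0.742, -0.022, 0.012]
contact_force: [-0.3, -0.0, -1.3]
opening: 0.193
```

```bash
python3 look.py 15;python3 balls.py t15.png top; python3 balls.py s15.png scene; python3 meas.py 15
```

```text
top 1 12 309.7 159.3 [31. 28.] d0 [ 9. 44. 71. 48. 70.]
top 3 34 338.1 163.9 [ 28. -39.] d0 [65. 23. 32. 82. 68.]
top 4 22 330.0 182.5 [-19. -25.] d0 [65. 51. 18. 54. 23.]
scene 1 39 302.0 177.6 [ 26. -40.] d0 [66. 25. 30. 81. 67.]
scene 2 18 277.8 182.7 [30. 26.] d0 [ 8. 42. 69. 47. 68.]
scene 4 53 287.3 203.4 [-34.  17.] d0 [57. 73. 59. 21. 22.]
-0.1311 11 0.007 0.016 0.2584
-0.1261 11 0.008 0.017 0.2513
-0.1211 10 0.007 0.015 0.2441
-0.1161 10 0.007 0.016 0.2408
-0.1111 10 0.008 0.017 0.2354
-0.1061 10 0.007 0.015 0.2283
-0.1011 10 0.007 0.016 0.2223
-0.0961 9 0.008 0.016 0.216
-0.0911 17 0.0 0.021 0.2083
-0.0861 22 -0.004 0.026 0.2036
-0.0811 28 -0.003 0.026 0.1946
-0.0761 30 -0.003 0.025 0.1925
-0.0711 11 0.004 0.017 0.1877
max x [-0.0722 -0.0716 -0.0704 -0.0702 -0.07   -0.0698]
tip cab [-0.0729  0.0109  0.181 ] bc rel mm [-159.8  -21.6] axis [-0.635  0.059  0.77 ]
t 27.0 at [ 0.4724 -0.0011  0.305 ] cab [-0.1927  0.0135  0.305 ] yaw -1.673 toolz [ 0.048 -0.015 -0.999] F [ 0.7  0.1 -0.1] op 1.64
0 rows; end [ 0.4724 -0.0011  0.305 ] cab [-0.1927  0.0135  0.305 ] -1.673
```

Call:
send_rows(motion=[0,-1,2,0,0,0,-1,2,0,0,0,-1,2,0,0,0,0,1.5,0,0,0,0,0.8,0,0], grip_force=25)

```text
time: 27.5
eef_pos: [0.5145, -0.0084, 0.2237]
tcp_rot: [-0.669, 0.743, -0.027, 0.015]
contact_force: [-0.2, 0.0, -0.6]
opening: 0.196
```

Run:
```python
from plan import *
tplan([])
```

```text
tip cab [-0.029   0.0068  0.101 ] bc rel mm [-115.9  -25.7] axis [-0.643  0.064  0.764]
t 27.5 at [ 0.5145 -0.0084  0.2237] cab [-0.1501  0.0101  0.2237] yaw -1.675 toolz [ 0.057 -0.02  -0.998] F [-0.2  0.  -0.6] op 1.66
0 rows; end [ 0.5145 -0.0084  0.2237] cab [-0.1501  0.0101  0.2237] -1.675
```

Call:
send_rows(motion=[0,0.3,0.8,0,0,0,0.5,0.7,0,0,0,0.6,0.6,0,0,0,0.6,0.6,0,0,0,0.6,0.6,0,0])

```text
time: 28.0
eef_pos: [0.5009, -0.0079, 0.1998]
tcp_rot: [-0.669, 0.742, -0.039, 0.025]
contact_force: [-0.3, 1.8, 8.6]
opening: 0.19
```

Run:
```python
from plan import *
tplan([])
```

```text
tip cab [-0.0387  0.0059  0.0811] bc rel mm [-125.6  -26.6] axis [-0.667  0.067  0.742]
t 28.0 at [ 0.5009 -0.0079  0.1998] cab [-0.1637  0.0093  0.1998] yaw -1.675 toolz [ 0.089 -0.024 -0.996] F [-0.3  1.8  8.6] op 1.61
0 rows; end [ 0.5009 -0.0079  0.1998] cab [-0.1637  0.0093  0.1998] -1.675
```

Call:
send_rows(motion=[0,0.5,0.8,0,0,0,0.5,0.8,0,0,0,0.5,0.8,0,0], grip_force=20)

```text
time: 28.3
eef_pos: [0.4975, -0.0077, 0.1949]
tcp_rot: [-0.669, 0.741, -0.052, 0.036]
contact_force: [-11.6, 2.2, 20.4]
opening: 0.193
```

Run:
```python
from plan import *
tplan([])
```

```text
tip cab [-0.0382  0.0058  0.0804] bc rel mm [-125.1  -26.7] axis [-0.691  0.069  0.72 ]
t 28.3 at [ 0.4975 -0.0077  0.1949] cab [-0.167   0.0092  0.1949] yaw -1.674 toolz [ 0.122 -0.029 -0.992] F [-11.6   2.2  20.4] op 1.64
0 rows; end [ 0.4975 -0.0077  0.1949] cab [-0.167   0.0092  0.1949] -1.674
```

Call:
send_rows(motion=[0,1,0.3,0,0,0,1,0.6,0,0,0,1,0.6,0,0])

```text
time: 28.6
eef_pos: [0.4811, -0.0071, 0.1896]
tcp_rot: [-0.668, 0.739, -0.069, 0.049]
contact_force: [3.5, 0.0, 6.0]
opening: 0.189
```

Run:
```python
from plan import *
tplan([])
```

```text
tip cab [-0.0498  0.0046  0.0808] bc rel mm [-136.7  -27.9] axis [-0.721  0.075  0.689]
t 28.6 at [ 0.4811 -0.0071  0.1896] cab [-0.1835  0.0083  0.1896] yaw -1.674 toolz [ 0.164 -0.037 -0.986] F [3.5 0.  6. ] op 1.61
0 rows; end [ 0.4811 -0.0071  0.1896] cab [-0.1835  0.0083  0.1896] -1.674
```

Call:
send_rows(motion=[0,0,0,0,0,0,0.2,-0.8,0,0,0,0,-1,0,0,0,0,-1.2,0,0,0,0,-0.8,0,0,0,0,0,0,0], grip_force=110)

```text
time: 29.2
eef_pos: [0.4704, -0.0051, 0.2297]
tcp_rot: [-0.668, 0.74, -0.068, 0.048]
contact_force: [0.2, 0.0, -1.0]
opening: 0.194
```

```bash
python3 meas.py 16 .1
```

```text
-0.1518 4 0.004 0.008 0.2155
-0.1468 10 0.004 0.012 0.2129
-0.1418 10 0.004 0.013 0.2101
-0.1368 11 0.003 0.012 0.2027
-0.1318 11 0.003 0.012 0.2015
-0.1268 9 0.004 0.011 0.1983
-0.1218 10 0.003 0.011 0.1918
-0.1168 10 0.003 0.012 0.1866
-0.1118 9 0.004 0.01 0.1818
-0.1068 9 0.002 0.011 0.1782
-0.1018 11 0.002 0.012 0.1731
-0.0968 8 0.003 0.01 0.1686
-0.0918 9 0.002 0.011 0.1657
-0.0868 10 0.002 0.011 0.1619
-0.0818 8 0.003 0.01 0.1561
-0.0768 14 -0.003 0.015 0.1524
-0.0718 21 -0.007 0.02 0.1468
-0.0668 28 -0.009 0.02 0.1393
-0.0618 28 -0.008 0.021 0.1375
-0.0568 19 -0.006 0.017 0.1341
-0.0518 3 0.004 0.008 0.1334
max x [-0.0552 -0.0544 -0.0543 -0.0541 -0.0539 -0.0527]
tip cab [-0.0613  0.0055  0.1197] bc rel mm [-148.2  -27. ] axis [-0.718  0.074  0.692]
t 29.25 at [ 0.4702 -0.0051  0.2291] cab [-0.1945  0.0093  0.2291] yaw -1.674 toolz [ 0.16  -0.036 -0.986] F [ 0.2  0.  -1.4] op 1.65
0 rows; end [ 0.4702 -0.0051  0.2291] cab [-0.1945  0.0093  0.2291] -1.674
```

```bash
cat >> plan.py <<'E'
DC=np.array([.080,.0275])
E
sed -i 's/\.0104/.0138/g' plan.py
python3 - <<'E'
from plan import *
s=ctrl.get_state(); m=R.from_quat(s['tcp_rot']).as_matrix()
t=cabw(-.0565,.0055,.129); c,sn=np.cos(CA),np.sin(CA)
np.savez('tt.npz',TT=m.T@(t-s['eef_pos']),AXT=m.T@np.array([-.755*c,-.755*sn,.656]))
E
python3 - <<'E'
from plan import *
e=np.array(tr(8,8,106)); a=np.array([-.755,0,.656])
tplan([(*(e+a*.14),1.8),(*(e+a*.03),1.8),(*e,1)])
E
```

```text
tip cab [-0.0565  0.0055  0.129 ] bc rel mm [-150.3  -22. ] axis [-0.752  0.07   0.656]
t 29.25 at [ 0.4702 -0.0051  0.2291] cab [-0.1945  0.0093  0.2291] yaw -1.674 toolz [ 0.16  -0.036 -0.986] F [ 0.2  0.  -1.4] op 1.65
[ -0.6, -1, -1.2, 0, 0, -0.6, -1, -1.3, 0, 0, -0.5, -1, -1.2, 0, 0, -0.6, -0.9, -1.3, 0, 0, -0.6, -1, -1.2, 0, 0, 0, -1, 1.2, 0, 0, -0.1, -1, 1.2, 0, 0, 0, -1, 1.2, 0, 0, 0, -1, 1.2, 0, 0, -0.1, -1, 1.2, 0, 0, 0, -1, 1.2, 0, 0, 0, -1, 1.2, 0, 0 ]
[ 0, -0.5, 0.6, 0, 0, 0, -0.5, 0.6, 0, 0, -0.1, -0.5, 0.6, 0, 0, 0, -0.5, 0.6, 0, 0 ]
16 rows; end [0.6173 0.0114 0.2057] cab [-0.0496  0.0393  0.2057] -1.674
```

Call:
send_rows(motion=[-0.6,-1,-1.2,0,0,-0.6,-1,-1.3,0,0,-0.5,-1,-1.2,0,0,-0.6,-0.9,-1.3,0,0,-0.6,-1,-1.2,0,0,0,-1,1,0,0,-0.1,-1,1.2,0,0,0,-1,1.2,0,0])

```text
time: 30.05
eef_pos: [0.5475, 0.0195, 0.2679]
tcp_rot: [-0.668, 0.74, -0.065, 0.046]
contact_force: [-0.0, 0.1, -0.2]
opening: 0.193
```

Run:
```python
from plan import *
e=np.array(tr(8,8,106)); a=np.array([-.755,0,.656])
tplan([(*(e+a*.03),1.5),(*e,1)])
```

```text
tip cab [0.0177 0.0372 0.167 ] bc rel mm [-76.1   9.7] axis [-0.748  0.069  0.66 ]
t 30.05 at [0.5475 0.0195 0.2679] cab [-0.1198  0.0409  0.2679] yaw -1.674 toolz [ 0.154 -0.035 -0.987] F [-0.   0.1 -0.2] op 1.64
[ 0, -0.8, 1, 0, 0, 0, -0.8, 0.9, 0, 0, 0, -0.8, 1, 0, 0, 0, -0.8, 1, 0, 0, 0, -0.9, 0.9, 0, 0, 0, -0.5, 0.6, 0, 0, 0, -0.4, 0.6, 0, 0, 0, -0.5, 0.6, 0, 0, 0, -0.5, 0.5, 0, 0 ]
9 rows; end [0.6174 0.011  0.2072] cab [-0.0494  0.039   0.2072] -1.674
```

Call:
send_rows(motion=[0,-0.8,1,0,0,0,-0.8,0.9,0,0,0,-0.8,1,0,0,0,-0.8,1,0,0,0,-0.9,0.9,0,0,0,-0.5,0.6,0,0,0,-0.4,0.5,0,0,0,-0.4,0.4,0,0])

```text
time: 30.85
eef_pos: [0.612, 0.0117, 0.2048]
tcp_rot: [-0.668, 0.74, -0.061, 0.042]
contact_force: [-0.5, 0.6, -0.5]
opening: 0.195
```

```bash
python3 - <<'E'
from plan import *
tplan([tr(24,9,106),tr(37,10,106),tr(37,20,106)],.8)
E
python3 look.py 17
```

```text
tip cab [0.0815 0.0355 0.1025] bc rel mm [-12.3   8. ] axis [-0.741  0.068  0.668]
t 30.85 at [0.612  0.0117 0.2048] cab [-0.0549  0.0392  0.2048] yaw -1.674 toolz [ 0.144 -0.034 -0.989] F [-0.5  0.6 -0.5] op 1.65
[ 0, -0.8, 0, 0, 0, -0.1, -0.7, 0, 0, 0, 0, -0.8, 0, 0, 0, -0.1, -0.6, 0.1, 0, 0, 0, -0.7, 0.1, 0, 0, -0.5, 0, 0, 0, 0, -0.5, 0, -0.1, 0, 0 ]
7 rows; end [0.6488 0.02   0.2089] cab [-0.019   0.0509  0.2089] -1.674
```

Call:
send_rows(motion=[-0.2,-0.8,0,0,0,-0.2,-0.7,0,0,0,0,-0.8,0,0,0,-0.1,-0.6,0.1,0,0,-0.2,-0.7,0,0,0])

```text
time: 31.45
eef_pos: [0.6492, 0.0133, 0.2106]
tcp_rot: [-0.668, 0.741, -0.061, 0.039]
contact_force: [-3.4, -3.0, 0.6]
opening: 0.194
```

```bash
python3 - <<'E'
from plan import *
tplan([tr(37,12,106),tr(37,20,106)],.8)
E
python3 look.py 18
```

```text
tip cab [0.118  0.0397 0.1078] bc rel mm [24.2 12.2] axis [-0.738  0.073  0.671]
t 31.45 at [0.6492 0.0133 0.2106] cab [-0.018   0.0442  0.2106] yaw -1.676 toolz [ 0.14  -0.038 -0.989] F [-3.4 -3.   0.6] op 1.65
[ 0, 0.1, 0.2, 0, 0, -0.8, 0, -0.1, 0, 0 ]
2 rows; end [0.6492 0.0213 0.2093] cab [-0.0187  0.0522  0.2093] -1.676
```

```bash
cat >> plan.py <<'E'
def tplan2(wps,step=1.0):
    """wps: (tipx,tipy,tipz cab, psi[,step]) psi = yaw of spoon rel cabinet (ccw+)"""
    s=ctrl.get_state(); m=R.from_quat(s['tcp_rot']).as_matrix(); ya=yawof(s['tcp_rot'])
    t=wcab(tipnow(s)); print('tip cab',t.round(4),'tip rel mm',((t[:2]-DC)*1000).round(1),'psi',round(ya-SA,3),'axis',(m@AXT).round(3))
    L=[]
    tz=m[:,2]
    for w in wps:
        d=(SA+w[3])-ya
        # spin about tool z by -d
        m2=m@R.from_rotvec([0,0,-d]).as_matrix()
        L.append((*(cabw(*w[:3])-m2@TT),SA+w[3],0,w[4] if len(w)>4 else step))
    plan(L)
E
python3 - <<'E'
from plan import *
tplan2([(*tr(12,6,107),0,1.2),(*tr(4,-8,108),.1,1.2),(*tr(0,-24,107),.25,1.2)])
E
```

```text
tip cab [0.1192 0.0403 0.1086] tip rel mm [39.2 12.8] psi -0.012 axis [-0.74   0.072  0.669]
t 31.55 at [0.6502 0.0136 0.2111] cab [-0.0171  0.0446  0.2111] yaw -1.676 toolz [ 0.142 -0.038 -0.989] F [-2.5 -2.4  0.5] op 1.65
[ 0.3, 0.9, -0.1, 0, 0, 0.3, 0.9, 0, -0.01, 0, 0.2, 0.9, -0.1, 0, 0, 0.9, 0.2, -0.1, -0.03, 0, 0.9, 0.3, 0, -0.04, 0, 0.8, 0.3, -0.1, -0.03, 0, 1.1, 0.2, 0, -0.05, 0, 1.1, 0.2, 0.1, -0.05, 0, 1.1, 0.2, 0, -0.05, 0 ]
9 rows; end [ 0.6086 -0.0503  0.2105] cab [-0.0525 -0.0229  0.2105] -1.418
```

Call:
send_rows(motion=[0.3,0.9,-0.1,0,0,0.3,0.9,0,-0.01,0,0.2,0.9,-0.1,0,0,0.9,0.2,-0.1,-0.03,0,0.9,0.3,0,-0.04,0,0.8,0.3,-0.1,-0.03,0,1.1,0.2,0,-0.05,0,1.1,0.2,0.1,-0.05,0])

```text
time: 32.35
eef_pos: [0.6067, -0.0356, 0.212]
tcp_rot: [0.746, -0.661, 0.069, -0.041]
contact_force: [1.9, 0.1, 0.0]
opening: 0.197
```

```bash
python3 - <<'E'
from plan import *
tplan2([(*tr(0,-24,107),.25,1.2)])
E
python3 look.py 19
```

```text
tip cab [0.0794 0.0152 0.1107] tip rel mm [ -0.6 -12.3] psi 0.211 axis [-0.745 -0.077  0.663]
t 32.35 at [ 0.6067 -0.0356  0.212 ] cab [-0.0557 -0.0084  0.212 ] yaw -1.453 toolz [ 0.158 -0.029 -0.987] F [1.9 0.1 0. ] op 1.67
[ 0.8, 0.1, 0.2, -0.02, 0, 0.8, 0.2, 0.2, -0.02, 0 ]
2 rows; end [ 0.6064 -0.052   0.2084] cab [-0.0545 -0.0247  0.2084] -1.413
```

```bash
echo 'DC=np.array([.085,.033])' >> plan.py
python3 - <<'E'
from plan import *
tplan2([(*tr(-4,-22,107),.25,1),(*tr(-2,-27,107),.28,1),(*tr(8,-27,107),.3,.8),(*tr(17,-24,107),.3,.8)])
E
```

```text
tip cab [0.08   0.0138 0.111 ] tip rel mm [ -5.  -19.2] psi 0.207 axis [-0.745 -0.074  0.663]
t 32.45 at [ 0.6071 -0.0364  0.2122] cab [-0.0553 -0.0092  0.2122] yaw -1.457 toolz [ 0.158 -0.03  -0.987] F [0.8 0.2 0.7] op 1.64
[ 0.8, 0, 0.4, -0.04, 0, 0.9, -0.1, 0.1, -0.03, 0, 0.2, -0.5, 0.1, -0.01, 0, 0.3, -0.4, 0, -0.01, 0, 0, -0.5, 0.1, 0, 0, 0, -0.4, 0.1, 0, 0 ]
6 rows; end [ 0.6299 -0.0546  0.2084] cab [-0.0309 -0.0252  0.2084] -1.368
```

Call:
send_rows(motion=[0.8,0,0.4,-0.04,0,0.9,-0.1,0.1,-0.03,0,0.2,-0.5,0.1,-0.01,0,0.3,-0.5,0,-0.01,0,0,-0.5,0.1,0,0,0,-0.5,0.1,0,0])

```text
time: 33.05
eef_pos: [0.6319, -0.05, 0.2115]
tcp_rot: [0.774, -0.628, 0.071, -0.042]
contact_force: [-5.8, 4.2, 4.7]
opening: 0.196
```

```bash
python3 look.py 20
python3 - <<'E'
from plan import *
tplan2([(*tr(17,-24,107),.3,.8),(*tr(25,-19,107),.3,.8),(*tr(30,-12,107),.3,.8)])
E
```

```text
tip cab [0.1042 0.014  0.1103] tip rel mm [ 19.2 -19. ] psi 0.297 axis [-0.737 -0.135  0.662]
t 33.15 at [ 0.6324 -0.0498  0.2114] cab [-0.0288 -0.0202  0.2114] yaw -1.367 toolz [ 0.163 -0.025 -0.986] F [-4.1  3.6  2.8] op 1.63
[ 0.4, 0.4, 0.3, 0, 0, -0.1, -0.4, 0.1, 0, 0, -0.1, -0.5, 0, 0, 0, -0.3, -0.3, 0, 0, 0, -0.2, -0.4, 0.1, 0, 0 ]
5 rows; end [ 0.6442 -0.0445  0.2081] cab [-0.0176 -0.0138  0.2081] -1.367
```

Run:
```python
from plan import *
a=np.array([-.755,0,.656])
e=np.array(tr(3,-29,108)); 
tplan2([(*tr(0,-17,125),.15,1.4),(*(e+a*.035),.0,1.4),(*(e),0,1)])
```

```text
tip cab [0.1042 0.014  0.1103] tip rel mm [ 19.2 -19. ] psi 0.297 axis [-0.737 -0.135  0.662]
t 33.15 at [ 0.6324 -0.0498  0.2114] cab [-0.0288 -0.0202  0.2114] yaw -1.367 toolz [ 0.163 -0.025 -0.986] F [-4.1  3.6  2.8] op 1.63
[ -0.8, 0.5, -0.6, 0.05, 0, -0.8, 0.5, -0.6, 0.05, 0, -0.7, 0.5, -0.6, 0.05, 0, -0.5, 1.1, -0.5, 0.07, 0, -0.4, 1.2, -0.4, 0.08, 0, 0, -0.6, 0.7, 0, 0, 0, -0.5, 0.6, 0, 0, 0, -0.6, 0.7, 0, 0, 0, -0.6, 0.7, 0, 0 ]
9 rows; end [ 0.6139 -0.0232  0.2077] cab [-0.0497  0.0047  0.2077] -1.663
```

Call:
send_rows(motion=[-0.8,0.5,-0.6,0.05,0,-0.8,0.5,-0.6,0.05,0,-0.7,0.5,-0.6,0.05,0,-0.5,1.1,-0.5,0.07,0,-0.4,1.2,-0.4,0.08,0])

```text
time: 33.65
eef_pos: [0.5872, -0.0192, 0.2281]
tcp_rot: [-0.667, 0.741, -0.065, 0.051]
contact_force: [1.1, 0.3, -0.6]
opening: 0.189
```

```bash
python3 look.py 21;  python3 - <<'E'
from plan import *
a=np.array([-.755,0,.656])
e=np.array(tr(3,-29,108)); 
tplan2([(*(e+a*.03),.0,1.2),(*(e),0,1)])
E
```

```text
tip cab [0.0609 0.0037 0.1282] tip rel mm [-24.1 -29.3] psi -0.009 axis [-0.753  0.063  0.655]
t 33.75 at [ 0.5867 -0.0188  0.2281] cab [-0.0773  0.0064  0.2281] yaw -1.673 toolz [ 0.162 -0.027 -0.986] F [-0.6  0.4 -0.9] op 1.63
[ 0.1, -0.4, 0.1, -0.01, 0, 0, -0.5, 0.6, 0, 0, 0, -0.5, 0.6, 0, 0, 0, -0.5, 0.6, 0, 0, 0, -0.4, 0.5, 0, 0 ]
5 rows; end [ 0.613  -0.0225  0.2083] cab [-0.0507  0.0052  0.2083] -1.663
```

```bash
python3 - <<'E'
from plan import *
tplan2([(*tr(1,-29,132),.0,1.2),(*tr(3,-29,108),0,.8)])
E
```

```text
tip cab [0.0609 0.0037 0.1282] tip rel mm [-24.1 -29.3] psi -0.009 axis [-0.753  0.063  0.655]
t 33.75 at [ 0.5867 -0.0188  0.2281] cab [-0.0773  0.0064  0.2281] yaw -1.673 toolz [ 0.162 -0.027 -0.986] F [-0.6  0.4 -0.9] op 1.63
[ 0, -0.8, 0, 0, 0, 0, -0.9, 0, -0.01, 0, 0.1, -0.8, 0, 0, 0, 0, 0, 0.6, 0, 0, 0, 0.1, 0.6, 0, 0, 0, 0, 0.6, 0, 0, -0.1, 0.1, 0.6, 0, 0 ]
7 rows; end [ 0.6131 -0.0217  0.2082] cab [-0.0506  0.006   0.2082] -1.663
```

Call:
send_rows(motion=[0,-0.8,0,0,0,0,-0.9,0,-0.01,0,0.1,-0.8,0,0,0,0,0,0.6,0,0,0,0.1,0.6,0,0,0,0,0.6,0,0,0,0.1,0.5,0,0])

```text
time: 34.45
eef_pos: [0.6181, -0.0244, 0.2069]
tcp_rot: [-0.673, 0.735, -0.066, 0.051]
contact_force: [0.8, 0.5, 0.4]
opening: 0.189
```

```bash
python3 look.py 22;  python3 - <<'E'
from plan import *
tplan2([(*tr(11,-30,108),.0,.8),(*tr(19,-28,108),.12,.8),(*tr(25,-23,108),.25,.8)])
E
```

```text
tip cab [0.093  0.0026 0.1075] tip rel mm [  8.  -30.4] psi 0.005 axis [-0.755  0.055  0.653]
t 34.55 at [ 0.6181 -0.0244  0.2071] cab [-0.0454  0.0038  0.2071] yaw -1.659 toolz [ 0.164 -0.029 -0.986] F [ 0.5 -0.1 -0.1] op 1.63
[ -0.1, -0.3, 0, 0, 0, 0.6, -0.4, 0.1, -0.06, 0, 0.7, -0.4, 0, -0.06, 0, 0.6, -0.4, 0.1, -0.06, 0, 0.5, -0.3, 0, -0.07, 0 ]
5 rows; end [ 0.6362 -0.0477  0.2087] cab [-0.0253 -0.0177  0.2087] -1.412
```

Call:
send_rows(motion=[0,-0.5,0,0,0,0.4,-0.6,0.1,-0.06,0,0.5,-0.6,0,-0.06,0,0.5,-0.5,0.1,-0.06,0])

```text
time: 34.95
eef_pos: [0.6365, -0.0367, 0.2092]
tcp_rot: [0.74, -0.668, 0.064, -0.042]
contact_force: [-4.5, 1.4, 2.9]
opening: 0.191
```

```bash
python3 look.py 23;  python3 - <<'E'
from plan import *
tplan2([(*tr(25,-24,108),.25,.8),(*tr(29,-17,108),.3,.8)])
E
```

```text
tip cab [0.1093 0.0146 0.1068] tip rel mm [ 24.3 -18.4] psi 0.19 axis [-0.743 -0.067  0.666]
t 35.05 at [ 0.6367 -0.037   0.2087] cab [-0.0257 -0.007   0.2087] yaw -1.474 toolz [ 0.152 -0.023 -0.988] F [-2.3  1.9  1. ] op 1.64
[ 0.6, 0, -0.1, -0.03, 0, 0.7, 0, 0, -0.03, 0, 0, -0.5, 0.1, -0.05, 0 ]
3 rows; end [ 0.6431 -0.0491  0.21  ] cab [-0.0183 -0.0184  0.21  ] -1.365
```

```bash
echo 'DC=np.array([.0865,.031])' >> plan.py;  python3 - <<'E'
from plan import *
tplan2([(*tr(8,-19,108),.2,1),(*tr(9,-30,108),.25,1),(*tr(16,-29,108),.3,.8),(*tr(24,-24,108),.35,.8)])
E
```

```text
tip cab [0.1093 0.0146 0.1068] tip rel mm [ 22.8 -16.4] psi 0.19 axis [-0.743 -0.067  0.666]
t 35.05 at [ 0.6367 -0.037   0.2087] cab [-0.0257 -0.007   0.2087] yaw -1.474 toolz [ 0.152 -0.023 -0.988] F [-2.3  1.9  1. ] op 1.64
[ 0.1, 0.7, -0.2, -0.01, 0, 0, 0.8, -0.1, 0, 0, 0.8, 0, 0, -0.03, 0, 0.9, 0.1, 0, -0.02, 0, 0.3, -0.4, 0, -0.03, 0, 0.4, -0.3, 0.1, -0.02, 0, 0.2, -0.5, 0.1, -0.03, 0, 0.1, -0.4, 0, -0.02, 0 ]
8 rows; end [ 0.6404 -0.0631  0.2109] cab [-0.0197 -0.0327  0.2109] -1.316
```

Call:
send_rows(motion=[0.1,0.7,-0.2,-0.01,0,0,0.8,-0.1,0,0,0.9,0,0,-0.03,0,1,0.1,0,-0.02,0])

```text
time: 35.45
eef_pos: [0.6217, -0.0585, 0.2105]
tcp_rot: [0.759, -0.646, 0.068, -0.041]
contact_force: [0.6, 0.5, -0.2]
opening: 0.191
```

```bash
python3 look.py 24;  python3 - <<'E'
from plan import *
tplan2([(*tr(9,-30,108),.25,1),(*tr(16,-30,108),.3,.8),(*tr(24,-25,108),.35,.8)])
E
```

```text
tip cab [ 0.0957 -0.0026  0.109 ] tip rel mm [  9.2 -33.6] psi 0.246 axis [-0.74  -0.101  0.665]
t 35.55 at [ 0.6219 -0.0593  0.2106] cab [-0.0384 -0.0306  0.2106] yaw -1.418 toolz [ 0.157 -0.026 -0.987] F [-0.3 -0.8 -0.4] op 1.62
[ -0.3, -0.1, 0.1, 0, 0, 0.4, -0.3, 0.1, -0.03, 0, 0.4, -0.3, 0, -0.02, 0, 0.2, -0.5, 0.1, -0.03, 0, 0.1, -0.4, 0, -0.02, 0 ]
5 rows; end [ 0.6394 -0.064   0.2105] cab [-0.0205 -0.0337  0.2105] -1.319
```

Call:
send_rows(motion=[0.3,-0.6,0,-0.03,0,0.4,-0.6,0.1,-0.03,0,0.3,-0.6,0,-0.03,0,0.1,-0.6,0,-0.02,0])

```text
time: 35.95
eef_pos: [0.6472, -0.0652, 0.2158]
tcp_rot: [0.794, -0.602, 0.071, -0.036]
contact_force: [-8.8, -0.3, 6.3]
opening: 0.191
```

```bash
python3 look.py 25;  python3 - <<'E'
from plan import *
tplan2([(*tr(27,-20,108),.35,.8)])
E
```

```text
tip cab [0.1171 0.0068 0.1128] tip rel mm [ 30.6 -24.2] psi 0.36 axis [-0.722 -0.171  0.671]
t 36.05 at [ 0.6471 -0.0653  0.2155] cab [-0.0128 -0.0342  0.2155] yaw -1.304 toolz [ 0.155 -0.028 -0.987] F [-4.9 -0.2  3.7] op 1.62
[ -0.3, 0.1, 0.2, 0.01, 0, -0.4, 0.2, 0.2, 0, 0 ]
2 rows; end [ 0.6431 -0.0594  0.2107] cab [-0.0173 -0.0288  0.2107] -1.314
```

Call:
send_rows(motion=[-0.2,0.4,0.1,0.02,0,-0.6,0.1,0.1,0.03,0,-0.7,-0.1,0.1,0.03,0,-0.7,-0.1,0,0.03,0])

```text
time: 36.45
eef_pos: [0.6407, -0.0443, 0.2103]
tcp_rot: [0.757, -0.648, 0.07, -0.041]
contact_force: [0.2, 0.2, -1.4]
opening: 0.19
```

```bash
python3 look.py 26;  python3 - <<'E'
from plan import *
tplan2([(*tr(33,-14,108),.2,.8)])
E
```

```text
tip cab [0.113  0.0147 0.1089] tip rel mm [ 26.5 -16.3] psi 0.247 axis [-0.741 -0.101  0.664]
t 36.55 at [ 0.6407 -0.0437  0.2103] cab [-0.0212 -0.0133  0.2103] yaw -1.417 toolz [ 0.158 -0.028 -0.987] F [-0.3 -0.6 -1.8] op 1.65
[ -0.3, -0.3, 0.1, 0.02, 0, -0.3, -0.4, 0.1, 0.03, 0 ]
2 rows; end [ 0.647  -0.0367  0.2091] cab [-0.0156 -0.0058  0.2091] -1.466
```

Run:
```python
from plan import *
tplan2([(*tr(18,-20,108),.2,.9),(*tr(20,-33,108),.15,.9),(*tr(29,-31,108),.15,.8),(*tr(34,-22,108),.15,.8)])
```

```text
tip cab [0.113  0.0147 0.1089] tip rel mm [ 26.5 -16.3] psi 0.247 axis [-0.741 -0.101  0.664]
t 36.55 at [ 0.6407 -0.0437  0.2103] cab [-0.0212 -0.0133  0.2103] yaw -1.417 toolz [ 0.158 -0.028 -0.987] F [-0.3 -0.6 -1.8] op 1.65
[ -0.2, 0.5, 0, 0.02, 0, -0.2, 0.4, 0, 0.03, 0, 0.7, 0.1, 0, 0.05, 0, 0, -0.5, 0.1, 0, 0, -0.1, -0.4, 0, 0, 0, -0.4, -0.3, 0.1, 0, 0, -0.4, -0.4, 0, 0, 0 ]
7 rows; end [ 0.6466 -0.0382  0.2091] cab [-0.0157 -0.0073  0.2091] -1.516
```

Call:
send_rows(motion=[-0.2,0.5,0,0.02,0,-0.1,0.4,0,0.03,0,0.8,0.1,0,0.05,0,0.2,-0.5,0,0,0,0,-0.5,0,0,0])

```text
time: 37.05
eef_pos: [0.6388, -0.0501, 0.2091]
tcp_rot: [0.723, -0.686, 0.064, -0.044]
contact_force: [-1.6, 1.3, -0.3]
opening: 0.194
```

```bash
python3 look.py 27;  python3 - <<'E'
from plan import *
tplan2([(*tr(29,-31,108),.15,.8),(*tr(34,-22,108),.15,.8)])
E
```

```text
tip cab [ 0.1144 -0.0037  0.1078] tip rel mm [ 27.9 -34.7] psi 0.144 axis [-0.748 -0.037  0.663]
t 37.15 at [ 0.6394 -0.05    0.2092] cab [-0.0218 -0.0197  0.2092] yaw -1.52 toolz [ 0.155 -0.025 -0.988] F [-0.8  2.4 -0.8] op 1.66
[ -0.3, -0.2, 0, -0.01, 0, -0.4, -0.3, 0, 0, 0, -0.4, -0.3, 0.1, 0, 0 ]
3 rows; end [ 0.6468 -0.0385  0.209 ] cab [-0.0155 -0.0076  0.209 ] -1.51
```

Call:
send_rows(motion=[-0.3,-0.5,0,0,0,-0.5,-0.4,0,0,0,-0.6,-0.2,0,0,0,-0.6,-0.1,0,0,0])

```text
time: 37.55
eef_pos: [0.6507, -0.0308, 0.2111]
tcp_rot: [0.723, -0.686, 0.066, -0.041]
contact_force: [-4.7, -1.5, 3.0]
opening: 0.191
```

```bash
python3 look.py 28;  python3 - <<'E'
from plan import *
tplan2([(*tr(34,-10,108),.15,.8)])
E
```

```text
tip cab [0.1236 0.0168 0.1094] tip rel mm [ 37.1 -14.2] psi 0.143 axis [-0.747 -0.034  0.665]
t 37.65 at [ 0.6507 -0.0299  0.211 ] cab [-0.0125  0.0014  0.211 ] yaw -1.52 toolz [ 0.153 -0.029 -0.988] F [-4.3  0.4  2.3] op 1.63
[ -0.4, 0.3, 0.1, -0.01, 0 ]
1 rows; end [ 0.6477 -0.0261  0.2094] cab [-0.0158  0.0049  0.2094] -1.51
```

Call:
send_rows(motion=[-0.5,0.2,0,0.02,0,-0.6,0,0,0.02,0,-0.6,0,0,0.02,0,-0.6,0,0,0.02,0])

```text
time: 38.05
eef_pos: [0.6496, -0.0051, 0.2099]
tcp_rot: [-0.693, 0.717, -0.066, 0.048]
contact_force: [-0.9, 0.4, 0.1]
opening: 0.196
```

```bash
python3 look.py 29;  python3 - <<'E'
from plan import *
tplan2([(*tr(34,-10,108),.15,.8)])
E
```

```text
tip cab [0.1218 0.032  0.1094] tip rel mm [35.3  1. ] psi 0.06 axis [-0.753  0.019  0.658]
t 38.15 at [ 0.6496 -0.0046  0.2098] cab [-0.0159  0.0264  0.2098] yaw -1.604 toolz [ 0.16  -0.028 -0.987] F [-0.7  0.2  0.6] op 1.63
[ 0.7, 0.1, 0, -0.03, 0, 0.7, 0, 0.1, -0.03, 0, 0.8, 0.1, 0, -0.03, 0 ]
3 rows; end [ 0.6477 -0.0266  0.2091] cab [-0.0158  0.0043  0.2091] -1.515
```

```bash
echo 'DC=np.array([.0897,.030])' >> plan.py
python3 - <<'E'
from plan import *
tplan2([(*tr(20,2,108),.05,1.1),(*tr(22,-23,108),.05,1.2),(*tr(33,-23,108),.05,.9),(*tr(36,-10,108),.05,.8),(*tr(36,5,108),0.0,.8)])
E
```

```text
tip cab [0.1218 0.032  0.1094] tip rel mm [32.1  2. ] psi 0.06 axis [-0.753  0.019  0.658]
t 38.15 at [ 0.6496 -0.0046  0.2098] cab [-0.0159  0.0264  0.2098] yaw -1.604 toolz [ 0.16  -0.028 -0.987] F [-0.7  0.2  0.6] op 1.63
[ -0.1, 0.6, 0, 0, 0, -0.1, 0.6, -0.1, 0.01, 0, 0.8, 0, 0, 0, 0, 0.9, 0, 0.1, 0, 0, 0.8, -0.1, 0, 0, 0, 0, -0.5, 0.1, 0, 0, 0.1, -0.5, 0.1, 0, 0, -0.7, -0.2, 0, 0, 0, -0.6, -0.2, 0, 0, 0, -0.7, 0, 0, 0.02, 0, -0.7, -0.1, 0, 0.01, 0, -0.7, 0, 0, 0.02, 0 ]
12 rows; end [0.6546 0.005  0.2083] cab [-0.0118  0.0364  0.2083] -1.663
```

Call:
send_rows(motion=[-0.1,0.6,0,0,0,-0.1,0.6,-0.1,0.01,0,0.8,0,0,0,0,0.9,0,0.1,0,0,0.8,-0.1,0,0,0,0,-0.5,0.1,0,0])

```text
time: 38.75
eef_pos: [0.6423, -0.0299, 0.208]
tcp_rot: [-0.689, 0.72, -0.067, 0.05]
contact_force: [-0.4, 0.0, -1.0]
opening: 0.191
```

```bash
python3 look.py 30;python3 - <<'E'
from plan import *
tplan2([(*tr(32,-24,108),.05,.9),(*tr(36,-12,108),.05,.8),(*tr(36,5,108),0.0,.8)])
E
```

```text
tip cab [0.1179 0.0057 0.1081] tip rel mm [ 28.2 -24.3] psi 0.049 axis [-0.756  0.026  0.654]
t 38.85 at [ 0.6429 -0.0292  0.208 ] cab [-0.0203  0.0013  0.208 ] yaw -1.615 toolz [ 0.164 -0.027 -0.986] F [ 0.3  0.3 -0.8] op 1.66
[ 0, -0.4, 0.1, 0, 0, -0.6, -0.2, 0, 0, 0, -0.6, -0.2, 0, 0, 0, -0.8, 0, 0, 0.02, 0, -0.7, -0.1, 0, 0.01, 0, -0.8, 0, 0, 0.02, 0 ]
6 rows; end [0.6539 0.0054 0.2078] cab [-0.0126  0.0367  0.2078] -1.664
```

Bowl right-behind ball C again (top crop 207,100); push forward-left.

Call:
send_rows(motion=[0,-0.5,0.1,0,0,-0.5,-0.4,0,0,0,-0.6,-0.2,0,0,0,-0.8,0,0,0.02,0,-0.8,0,0,0.01,0,-0.8,0,0,0.02,0,-0.6,0,0,0.02,0])

```text
time: 39.55
eef_pos: [0.6578, 0.0108, 0.2096]
tcp_rot: [-0.662, 0.745, -0.067, 0.048]
contact_force: [-2.0, -3.6, 1.3]
opening: 0.192
```

```bash
python3 look.py 31;python3 - <<'E'
from plan import *
tplan2([(*tr(36,5,108),0.0,.8)])
E
```

```text
tip cab [0.1288 0.0378 0.1096] tip rel mm [39.1  7.8] psi -0.024 axis [-0.752  0.078  0.655]
t 39.65 at [0.6578 0.0114 0.2096] cab [-0.0093  0.0431  0.2096] yaw -1.688 toolz [ 0.161 -0.035 -0.986] F [-3.3 -2.8  1.3] op 1.65
[ 0.6, 0.3, 0.1, -0.02, 0 ]
1 rows; end [0.6543 0.0057 0.2082] cab [-0.0122  0.0372  0.2082] -1.668
```

```bash
echo 'DC=np.array([.0932,.037])' >> plan.py
python3 - <<'E'
from plan import *
tplan2([(*tr(8,4,108),.1,1.1),(*tr(4,14,107),.3,1.1),(*tr(2,24,106),.4,1.1)])
E
```

```text
tip cab [0.1288 0.0378 0.1096] tip rel mm [35.6  0.8] psi -0.024 axis [-0.752  0.078  0.655]
t 39.65 at [0.6578 0.0114 0.2096] cab [-0.0093  0.0431  0.2096] yaw -1.688 toolz [ 0.161 -0.035 -0.986] F [-3.3 -2.8  1.3] op 1.65
[ 0.4, 0.9, -0.1, -0.04, 0, 0.4, 0.9, -0.1, -0.04, 0, 0.3, 0.9, -0.1, -0.05, 0, 0.7, 0, 0, -0.1, 0, 0.7, 0.2, 0, -0.1, 0, 0.1, -0.2, 0.1, -0.1, 0 ]
6 rows; end [ 0.631  -0.0122  0.2081] cab [-0.0337  0.0171  0.2081] -1.262
```

Call:
send_rows(motion=[0.4,0.9,-0.1,-0.04,0,0.4,0.9,-0.1,-0.04,0,0.3,0.9,-0.1,-0.05,0,0.7,0,0,-0.1,0,0.7,0.2,0,-0.1,0,0.1,-0.2,0.1,-0.1,0])

```text
time: 40.25
eef_pos: [0.6314, -0.0072, 0.2068]
tcp_rot: [0.814, -0.575, 0.075, -0.038]
contact_force: [-0.6, 0.6, -0.8]
opening: 0.195
```

```bash
python3 look.py 32;python3 - <<'E'
from plan import *
tplan2([(*tr(2,26,106),0.42,.8),(*tr(-8,25,107),0.42,.8),(*tr(-18,18,109),0.42,.8)])
E
```

```text
tip cab [0.0943 0.0709 0.1048] tip rel mm [ 1.1 33.9] psi 0.423 axis [-0.715 -0.212  0.666]
t 40.35 at [ 0.6316 -0.0069  0.2066] cab [-0.0337  0.0225  0.2066] yaw -1.241 toolz [ 0.165 -0.025 -0.986] F [-0.8 -0.4 -0.2] op 1.63
[ 0.7, 0.2, -0.1, 0, 0, -0.1, 0.5, -0.1, 0, 0, -0.2, 0.5, -0.2, 0, 0, 0.1, 0.6, -0.2, 0, 0, 0.2, 0.5, -0.1, 0, 0 ]
5 rows; end [ 0.6112 -0.0209  0.2107] cab [-0.0526  0.0066  0.2107] -1.241
```

```bash
echo 'DC=np.array([.0945,.036])' >> plan.py
python3 - <<'E'
from plan import *
tplan2([(*tr(-6,27,107),0.42,.8),(*tr(-14,22,108),0.42,.8),(*tr(-22,14,110),0.42,.8)])
E
```

```text
tip cab [0.0943 0.0709 0.1048] tip rel mm [-0.2 34.9] psi 0.423 axis [-0.715 -0.212  0.666]
t 40.35 at [ 0.6316 -0.0069  0.2066] cab [-0.0337  0.0225  0.2066] yaw -1.241 toolz [ 0.165 -0.025 -0.986] F [-0.8 -0.4 -0.2] op 1.63
[ 0.2, 0.4, -0.2, 0, 0, 0.3, 0.4, -0.1, 0, 0, 0, 0.5, -0.1, 0, 0, 0.1, 0.4, -0.1, 0, 0, 0.2, 0.5, -0.2, 0, 0, 0.2, 0.5, -0.2, 0, 0 ]
6 rows; end [ 0.6082 -0.025   0.2123] cab [-0.0553  0.0022  0.2123] -1.241
```

Call:
send_rows(motion=[0.2,0.5,-0.1,0,0,0.3,0.5,-0.1,0,0,0,0.6,-0.1,0,0,0.1,0.5,-0.1,0,0,0.2,0.6,-0.1,0,0,0.2,0.6,-0.1,0,0])

```text
time: 40.95
eef_pos: [0.6058, -0.027, 0.212]
tcp_rot: [0.81, -0.578, 0.081, -0.044]
contact_force: [4.2, 0.6, 1.0]
opening: 0.191
```

```bash
python3 look.py 33;python3 - <<'E'
from plan import *
tplan2([])
E
```

```text
tip cab [0.0719 0.0479 0.1124] tip rel mm [-22.6  11.9] psi 0.417 axis [-0.727 -0.21   0.655]
t 41.05 at [ 0.6054 -0.0273  0.2121] cab [-0.0578 -0.0003  0.2121] yaw -1.247 toolz [ 0.181 -0.024 -0.983] F [ 2.2 -0.1  2. ] op 1.63
0 rows; end [ 0.6054 -0.0273  0.2121] cab [-0.0578 -0.0003  0.2121] -1.247
```

Call:
send_rows(motion=[0,0.7,0,0,0,0.1,0.7,0,0,0,0.1,0.7,0,0,0,0.1,0.7,0,0,0])

```text
time: 41.45
eef_pos: [0.5867, -0.0398, 0.214]
tcp_rot: [0.808, -0.579, 0.091, -0.05]
contact_force: [4.6, 1.7, 1.0]
opening: 0.192
```

```bash
python3 look.py 34;python3 - <<'E'
from plan import *
tplan2([])
E
```

```text
tip cab [0.0565 0.0331 0.1176] tip rel mm [-38.   -2.9] psi 0.412 axis [-0.743 -0.207  0.637]
t 41.55 at [ 0.5862 -0.0401  0.214 ] cab [-0.0758 -0.0148  0.214 ] yaw -1.252 toolz [ 0.204 -0.025 -0.979] F [3.8 0.7 4.3] op 1.63
0 rows; end [ 0.5862 -0.0401  0.214 ] cab [-0.0758 -0.0148  0.214 ] -1.252
```

Call:
send_rows(motion=[0.2,0.7,0.1,0,0,0.2,0.7,0.1,0,0,0.2,0.7,0.1,0,0])

```text
time: 41.85
eef_pos: [0.5725, -0.0528, 0.2115]
tcp_rot: [0.808, -0.579, 0.095, -0.053]
contact_force: [1.9, -0.1, 5.5]
opening: 0.189
```

```bash
python3 look.py 35;python3 - <<'E'
from plan import *
tplan2([])
E
```

```text
tip cab [0.0444 0.0186 0.1163] tip rel mm [-50.1 -17.4] psi 0.41 axis [-0.75  -0.206  0.629]
t 41.95 at [ 0.5718 -0.0533  0.2113] cab [-0.0889 -0.0293  0.2113] yaw -1.254 toolz [ 0.214 -0.025 -0.976] F [ 2.  -0.3  6.8] op 1.65
0 rows; end [ 0.5718 -0.0533  0.2113] cab [-0.0889 -0.0293  0.2113] -1.254
```

```bash
echo 'DC=np.array([.0869,.036])' >> plan.py
python3 - <<'E'
from plan import *
from pix import ray
w=wcab(ray('scene',220+183/2.5,120+203/2.5,.108)); print('D',((w[:2]-DC)*1000).round(1))
for n,u,v in [('scene',146,137),('scene',131,152),('scene',127,173),('scene',207,164)]:
    w=wcab(ray(n,220+u/2.5,120+v/2.5,.108)); print(((w[:2]-DC)*1000).round(1))
tplan2([(*tr(-30,-20,135),0.2,1.2),(*tr(-22,-24,118),0,1),(*tr(-22,-24,108),0,1)])
E
```

```text
D [-42.6  -2.9]
[41.  15.1]
[28.5 35. ]
[ 6.3 45.2]
[ -6.8 -39.2]
tip cab [0.0444 0.0186 0.1163] tip rel mm [-42.5 -17.4] psi 0.41 axis [-0.75  -0.206  0.629]
t 41.95 at [ 0.5718 -0.0533  0.2113] cab [-0.0889 -0.0293  0.2113] yaw -1.254 toolz [ 0.214 -0.025 -0.976] F [ 2.  -0.3  6.8] op 1.65
[ -0.5, -0.5, -0.5, 0.07, 0, -0.6, -0.6, -0.5, 0.07, 0, -0.6, -0.4, -0.6, 0.07, 0, -0.6, -0.2, 0.6, 0.07, 0, -0.7, -0.1, 0.7, 0.07, 0, -0.6, -0.2, 0.6, 0.07, 0, 0, 0.3, 1, 0, 0 ]
7 rows; end [ 0.5858 -0.0138  0.2001] cab [-0.0786  0.0113  0.2001] -1.666
```

Run:
```python
from plan import *
tplan2([(*tr(-32,-8,140),0.35,1.3),(*tr(-16,22,136),.25,1.3),(*tr(-16,22,110),.25,1)])
```

```text
tip cab [0.0444 0.0186 0.1163] tip rel mm [-42.5 -17.4] psi 0.41 axis [-0.75  -0.206  0.629]
t 41.95 at [ 0.5718 -0.0533  0.2113] cab [-0.0889 -0.0293  0.2113] yaw -1.254 toolz [ 0.214 -0.025 -0.976] F [ 2.  -0.3  6.8] op 1.65
[ -0.3, -0.6, -0.7, 0.02, 0, -0.3, -0.6, -0.7, 0.02, 0, -0.4, -0.6, -0.7, 0.02, 0, -0.9, -0.6, 0.2, 0.03, 0, -0.9, -0.6, 0.2, 0.02, 0, -0.8, -0.6, 0.1, 0.03, 0, -1, -0.5, 0.2, 0.02, 0, 0, 0.2, 0.9, 0, 0, -0.1, 0.1, 0.8, 0, 0, 0, 0.2, 0.9, 0, 0 ]
10 rows; end [0.5974 0.0019 0.2032] cab [-0.0685  0.028   0.2032] -1.411
```

Call:
send_rows(motion=[-0.3,-0.4,-0.9,0.02,0,-0.3,-0.5,-0.9,0.02,0,-0.4,-0.6,-0.8,0.02,0,-0.9,-0.6,0,0.03,0,-0.9,-0.6,0,0.02,0,-0.8,-0.6,0,0.03,0,-1,-0.5,0,0.02,0])

```text
time: 42.65
eef_pos: [0.5708, -0.001, 0.2232]
tcp_rot: [0.76, -0.645, 0.065, -0.035]
contact_force: [-0.2, -5.4, 6.1]
opening: 0.195
```

```bash
python3 look.py 36;python3 - <<'E'
from plan import *
tplan2([(*tr(-16,22,110),.25,1)])
E
```

```text
tip cab [0.039 0.054 0.121] tip rel mm [-47.9  18. ] psi 0.255 axis [-0.734 -0.107  0.671]
t 42.75 at [0.5718 0.0011 0.2237] cab [-0.094   0.0249  0.2237] yaw -1.409 toolz [ 0.149 -0.025 -0.989] F [2.3 1.4 3.5] op 1.65
[ 0.1, -0.7, 0.4, 0, 0, 0, -0.8, 0.4, 0, 0, 0.1, -0.7, 0.4, 0, 0, 0.1, -0.8, 0.4, 0.01, 0 ]
4 rows; end [0.6039 0.0028 0.2123] cab [-0.0621  0.0295  0.2123] -1.418
```

```bash
python3 - <<'E'
import cv2,numpy as np
a=cv2.imread('pics/t36.png')[170:290,250:380]; b=cv2.imread('pics/s36.png')[170:270,230:360]
cv2.imwrite('pics/c36b.png',np.vstack([cv2.resize(a,(520,330),interpolation=cv2.INTER_CUBIC),cv2.resize(b,(520,260),interpolation=cv2.INTER_CUBIC)]))
E
python3 meas.py 36 .1
```

```text
-0.0415 4 0.033 0.04 0.2047
-0.0365 11 0.034 0.043 0.2006
-0.0315 10 0.034 0.043 0.1957
-0.0265 9 0.035 0.044 0.1903
-0.0215 6 0.038 0.045 0.1867
-0.0165 8 0.039 0.046 0.1832
-0.0115 10 0.039 0.048 0.1779
-0.0065 10 0.04 0.049 0.1727
-0.0015 9 0.041 0.05 0.1693
0.0035 8 0.041 0.05 0.1671
0.0085 6 0.044 0.051 0.1611
0.0135 8 0.045 0.052 0.1583
0.0185 8 0.046 0.055 0.1516
0.0285 7 0.029 0.043 0.1085
max x [0.0289 0.0291 0.0292 0.0294 0.0294 0.0295]
tip cab [0.039  0.0541 0.1212] bc rel mm [-61.7  18.1] axis [-0.734 -0.108  0.671]
t 42.8 at [0.5718 0.0011 0.2239] cab [-0.094   0.0249  0.2239] yaw -1.408 toolz [ 0.149 -0.025 -0.989] F [1.5 0.7 3.5] op 1.63
0 rows; end [0.5718 0.0011 0.2239] cab [-0.094   0.0249  0.2239] -1.408
```

Call:
send_rows(motion=[0,-0.5,-0.8,0,0,0,-0.8,-0.8,0,0,0,-1,-0.2,0,0,0,-1,0,0,0])

```text
time: 43.2
eef_pos: [0.5951, 0.0065, 0.2409]
tcp_rot: [0.763, -0.644, 0.055, -0.03]
contact_force: [0.2, 0.3, -0.9]
opening: 0.194
```

```bash
python3 look.py 37;python3 - <<'E'
from plan import *
tplan2([(*tr(-16,22,110),.25,1)])
E
```

```text
tip cab [0.0599 0.0618 0.1348] tip rel mm [-27.   25.8] psi 0.259 axis [-0.717 -0.11   0.689]
t 43.3 at [0.5959 0.0066 0.2409] cab [-0.0704  0.0326  0.2409] yaw -1.405 toolz [ 0.124 -0.024 -0.992] F [ 0.4 -0.  -0.2] op 1.66
[ 0.1, -0.2, 0.9, 0, 0, 0.2, -0.2, 0.8, 0.01, 0, 0.1, -0.3, 0.9, 0, 0 ]
3 rows; end [0.6067 0.0032 0.2161] cab [-0.0594  0.0302  0.2161] -1.415
```

Call:
send_rows(motion=[0.1,0,0.9,0,0,0.1,0,0.9,0,0,0.1,0,0.9,0,0,0,0.4,0.3,0,0])

```text
time: 43.7
eef_pos: [0.5957, 0.0019, 0.2063]
tcp_rot: [0.763, -0.644, 0.054, -0.03]
contact_force: [2.0, -0.5, 1.1]
opening: 0.194
```

Run:
```python
from plan import *
tplan2([])
```

```text
tip cab [0.0597 0.0571 0.0998] tip rel mm [-27.2  21.1] psi 0.259 axis [-0.714 -0.11   0.692]
t 43.7 at [0.5957 0.0019 0.2063] cab [-0.0702  0.0279  0.2063] yaw -1.404 toolz [ 0.121 -0.024 -0.992] F [ 2.  -0.5  1.1] op 1.65
0 rows; end [0.5957 0.0019 0.2063] cab [-0.0702  0.0279  0.2063] -1.404
```

Call:
send_rows(motion=[0.2,0.6,0,0,0,0.2,0.6,0.1,0,0,0.2,0.6,0.1,0,0,0.2,0.6,0.1,0,0])

```text
time: 44.1
eef_pos: [0.5775, -0.0103, 0.2041]
tcp_rot: [0.762, -0.643, 0.06, -0.036]
contact_force: [3.8, 2.7, 0.8]
opening: 0.196
```

```bash
python3 look.py 38;python3 - <<'E'
from plan import *
tplan2([])
E
```

```text
tip cab [0.044  0.0433 0.0997] tip rel mm [-42.9   7.3] psi 0.258 axis [-0.726 -0.111  0.679]
t 44.2 at [ 0.577  -0.0105  0.204 ] cab [-0.0877  0.0138  0.204 ] yaw -1.406 toolz [ 0.137 -0.023 -0.99 ] F [2.7 2.2 2.8] op 1.64
0 rows; end [ 0.577  -0.0105  0.204 ] cab [-0.0877  0.0138  0.204 ] -1.406
```

Call:
send_rows(motion=[0,-0.4,-0.2,0,0,0,-0.2,-0.6,0,0,0,0,-0.8,0,0,0,0,-0.9,0,0,0,0,-1,0,0,0,0.8,-1,0,0,0,2,-0.5,0.03,0,0,2.5,-0.5,0.03,0,0,2.5,-0.5,0.03,0,0,2.5,-0.5,0.03,0])

```text
time: 45.2
eef_pos: [0.4635, -0.0219, 0.2598]
tcp_rot: [0.722, -0.69, 0.051, -0.03]
contact_force: [-0.2, -0.5, -0.0]
opening: 0.196
```

```bash
python3 look.py 39;python3 - <<'E'
from plan import *
tplan2([])
DC=np.array([.0765,.0325])
from pix import ray
E
python3 balls.py t39.png top; python3 balls.py s39.png scene
```

```text
tip cab [-0.0681  0.0065  0.1533] tip rel mm [-155.   -29.5] psi 0.137 axis [-0.721 -0.031  0.692]
t 45.3 at [ 0.4627 -0.0218  0.26  ] cab [-0.2004 -0.008   0.26  ] yaw -1.527 toolz [ 0.116 -0.026 -0.993] F [ 0.5 -0.2 -1.5] op 1.61
0 rows; end [ 0.4627 -0.0218  0.26  ] cab [-0.2004 -0.008   0.26  ] -1.527
top 1 33 312.5 156.8 [27. 19.] d0 [ 9. 35. 61. 45. 63.]
top 6 15 336.5 175.8 [-11. -42.] d0 [76. 49. 11. 71. 42.]
scene 1 36 278.8 179.7 [27. 18.] d0 [ 9. 34. 60. 45. 62.]
scene 2 13 304.2 186.2 [ -9. -42.] d0 [75. 48. 10. 71. 43.]
scene 5 12 273.8 194.8 [-11.  41.] d0 [36. 71. 75. 13. 50.]
scene 6 66 300.5 201.2 [-48. -21.] d0 [84. 79. 46. 59. 23.]
```

```bash
cat >> plan.py <<'E'
def wplan(wps,step=2.0):
    """tip in world (x,y,z,yaw abs[,step])"""
    s=ctrl.get_state(); m=R.from_quat(s['tcp_rot']).as_matrix(); ya=yawof(s['tcp_rot'])
    print('tip world',tipnow(s).round(4),'yaw',round(ya,3),'axis',(m@AXT).round(3))
    L=[]
    for w in wps:
        d=w[3]-ya; m2=m@R.from_rotvec([0,0,-d]).as_matrix()
        L.append((*(np.array(w[:3])-m2@TT),w[3],0,w[4] if len(w)>4 else step))
    plan(L)
E
python3 - <<'E'
from plan import *
wplan([(.56,-.05,.225,-1.53,2.5),(.47,-.397,.225,-1.549,2.8)])
E
```

```text
tip world [ 0.5957 -0.0196  0.1533] yaw -1.527 axis [-0.721 -0.031  0.692]
t 45.3 at [ 0.4627 -0.0218  0.26  ] cab [-0.2004 -0.008   0.26  ] yaw -1.527 toolz [ 0.116 -0.026 -0.993] F [ 0.5 -0.2 -1.5] op 1.61
[ 0.8, 0.7, -1.9, 0, 0, 0.7, 0.7, -1.8, 0, 0, 0.8, 0.8, -1.9, 0, 0, 0.8, 0.7, -1.9, 0, 0, 2.6, 0.8, 0, 0, 0, 2.6, 0.8, 0, 0, 0, 2.6, 0.8, 0, 0.01, 0, 2.7, 0.8, 0, 0, 0, 2.6, 0.8, 0, 0, 0, 2.6, 0.8, 0, 0, 0, 2.6, 0.8, 0, 0, 0, 2.7, 0.8, 0, 0, 0 ]
[ 2.6, 0.7, -0.1, 0.01, 0, 2.6, 0.8, 0, 0, 0, 2.6, 0.8, 0, 0, 0, 2.7, 0.7, 0, 0, 0, 2.6, 0.8, 0, 0, 0 ]
17 rows; end [ 0.3366 -0.3965  0.3318] cab [-0.2911 -0.3928  0.3318] -1.547
```

Run:
```python
from plan import *
wplan([(.59,-.06,.225,-1.53,2.2),(.575,-.22,.228,-1.54,2.8),(.47,-.397,.225,-1.549,2.6)])
```

```text
tip world [ 0.5957 -0.0196  0.1533] yaw -1.527 axis [-0.721 -0.031  0.692]
t 45.3 at [ 0.4627 -0.0218  0.26  ] cab [-0.2004 -0.008   0.26  ] yaw -1.527 toolz [ 0.116 -0.026 -0.993] F [ 0.5 -0.2 -1.5] op 1.61
[ 1, 0, -1.8, 0, 0, 1.1, 0, -1.7, 0, 0, 1, 0, -1.8, 0, 0, 1.1, -0.1, -1.8, 0, 0, 2.6, 0.4, 0, 0, 0, 2.7, 0.4, 0, 0, 0, 2.6, 0.3, 0, 0.01, 0, 2.6, 0.4, 0, 0, 0, 2.7, 0.3, 0, 0, 0, 2.6, 0.4, 0, 0, 0, 2.2, 1.4, -0.1, 0, 0, 2.1, 1.4, 0, 0, 0 ]
[ 2.2, 1.4, -0.1, 0, 0, 2.1, 1.3, 0, 0.01, 0, 2.2, 1.4, -0.1, 0, 0, 2.1, 1.4, -0.1, 0, 0, 2.2, 1.3, 0, 0, 0, 2.2, 1.4, -0.1, 0, 0 ]
18 rows; end [ 0.3369 -0.3968  0.3319] cab [-0.2908 -0.3931  0.3319] -1.547
```

Call:
send_rows(motion=[1,0,-1.8,0,0,1.1,0,-1.7,0,0,1,0,-1.8,0,0,1.1,-0.1,-1.8,0,0,2.6,0.4,0,0,0,2.7,0.4,0,0,0,2.6,0.3,0,0.01,0,2.6,0.4,0,0,0,2.7,0.3,0,0,0,2.6,0.4,0,0,0])

```text
time: 46.3
eef_pos: [0.4414, -0.2252, 0.3431]
tcp_rot: [0.722, -0.689, 0.054, -0.031]
contact_force: [0.8, 0.4, -0.8]
opening: 0.194
```

Run:
```python
from plan import *
wplan([(.47,-.397,.225,-1.549,2.6)])
```

```text
tip world [ 0.5749 -0.2234  0.2371] yaw -1.527 axis [-0.725 -0.029  0.689]
t 46.3 at [ 0.4414 -0.2252  0.3431] cab [-0.2028 -0.2126  0.3431] yaw -1.527 toolz [ 0.121 -0.029 -0.992] F [ 0.8  0.4 -0.8] op 1.65
[ 2.1, 1.4, 0.1, 0, 0, 2, 1.4, 0, 0.01, 0, 2.1, 1.4, 0.1, 0, 0, 2.1, 1.4, 0, 0, 0, 2.1, 1.5, 0.1, 0, 0, 2.1, 1.4, 0, 0.01, 0, 2.1, 1.3, 0.1, 0, 0, 2.1, 1.4, 0, 0, 0 ]
8 rows; end [ 0.3365 -0.3964  0.3314] cab [-0.2913 -0.3928  0.3314] -1.546
```

Call:
send_rows(motion=[2.1,1.4,0.1,0,0,2,1.4,0,0.01,0,2.1,1.4,0.1,0,0,2.1,1.4,0,0,0,2.1,1.5,0.1,0,0,2,1.4,0,0.01,0,1.8,1.2,0.1,0,0,0.8,0.8,0,0,0,0,0,0,0,0])

```text
time: 47.2
eef_pos: [0.3385, -0.3894, 0.3344]
tcp_rot: [0.715, -0.697, 0.054, -0.03]
contact_force: [0.0, -0.1, -0.8]
opening: 0.189
```

```bash
cat > meas2.py <<'E'
from plan import *
import sys
s=ctrl.get_state(); tc=np.array(s['eef_pos'])
for n in('top','scene'):
    p,d=snap(n,f'{n}_{sys.argv[1]}.png')
    W=world(n,d,np.ones(d.shape,bool))
    q=W[(W[:,2]>tc[2]-.15)&(W[:,2]<tc[2]+.01)&(abs(W[:,1]-tc[1])<.03)&(W[:,0]>tc[0]+.02)&(W[:,0]<tc[0]+.18)]
    q=q[q[:,2]>tc[2]-.02-(q[:,0]-tc[0])*1.1]
    for b in np.arange(tc[0]+.03,tc[0]+.17,.01):
        k=q[(q[:,0]<b)&(q[:,0]>=b-.01)]
        if len(k)>1: print(n,(b-.005).round(4),len(k),k[:,1].min().round(3),k[:,1].max().round(3),np.median(k[:,2]).round(4))
    print('max x',np.sort(q[:,0])[-4:].round(4))
wplan([])
a=cv2.imread(f'pics/top_{sys.argv[1]}.png')[200:360,380:600];b=cv2.imread(f'pics/scene_{sys.argv[1]}.png')[150:310,350:570]
cv2.imwrite('pics/m2.png',cv2.resize(np.vstack([a,b]),None,fx=1.85,fy=1.85,interpolation=cv2.INTER_CUBIC))
E
python3 meas2.py r1
```

```text
top 0.3635 62 -0.397 -0.38 0.3391
top 0.3735 70 -0.398 -0.38 0.3311
top 0.3835 39 -0.396 -0.381 0.3205
top 0.3935 33 -0.394 -0.384 0.3092
top 0.4035 30 -0.394 -0.383 0.3018
top 0.4135 35 -0.394 -0.384 0.2919
top 0.4235 29 -0.393 -0.385 0.2813
top 0.4335 28 -0.393 -0.385 0.2728
top 0.4435 27 -0.395 -0.384 0.2646
top 0.4535 40 -0.403 -0.378 0.2534
top 0.4635 74 -0.404 -0.374 0.2423
top 0.4735 51 -0.405 -0.377 0.237
max x [0.4765 0.4766 0.4766 0.4769]
scene 0.3635 44 -0.398 -0.379 0.3395
scene 0.3735 44 -0.399 -0.379 0.3309
scene 0.3835 26 -0.396 -0.381 0.3202
scene 0.3935 21 -0.394 -0.382 0.3095
scene 0.4035 21 -0.393 -0.384 0.3005
scene 0.4135 21 -0.393 -0.384 0.2919
scene 0.4235 18 -0.394 -0.384 0.2822
scene 0.4335 21 -0.395 -0.385 0.2722
scene 0.4435 17 -0.394 -0.383 0.264
scene 0.4535 28 -0.399 -0.381 0.2534
scene 0.4635 43 -0.406 -0.375 0.2422
scene 0.4735 33 -0.406 -0.377 0.2369
max x [0.476  0.4764 0.4783 0.4787]
tip world [ 0.473  -0.3892  0.2286] yaw -1.546 axis [-0.726 -0.015  0.688]
t 47.3 at [ 0.3394 -0.3884  0.3345] cab [-0.2892 -0.3845  0.3345] yaw -1.546 toolz [ 0.121 -0.032 -0.992] F [ 0.7  0.1 -0.5] op 1.63
0 rows; end [ 0.3394 -0.3884  0.3345] cab [-0.2892 -0.3845  0.3345] -1.546
```

Run:
```python
from plan import *
from pix import ray
for u,v in [(188,165),(192,135),(233,137),(228,166)]:
    z=.117+(-.0126 if v>150 else .0126)
    print(ray('top',380+u/1.85,200+v/1.85,z).round(4))
for u,v in [(199,446),(194,415),(227,404),(232,433)]:
    print('s',u,v,ray('scene',350+u/1.85,150+(v-296)/1.85,.117).round(4))
wplan([(.466,-.397,.158,-1.552,2)])
```

```text
[ 0.484  -0.3755  0.1044]
[ 0.5181 -0.3738  0.1296]
[ 0.5169 -0.4224  0.1296]
[ 0.4839 -0.4238  0.1044]
s 199 446 [ 0.478  -0.3672  0.117 ]
s 194 415 [ 0.5218 -0.3808  0.117 ]
s 227 404 [ 0.5199 -0.4314  0.117 ]
s 232 433 [ 0.4786 -0.4186  0.117 ]
tip world [ 0.473  -0.3892  0.2286] yaw -1.546 axis [-0.726 -0.015  0.688]
t 47.3 at [ 0.3394 -0.3884  0.3345] cab [-0.2892 -0.3845  0.3345] yaw -1.546 toolz [ 0.121 -0.032 -0.992] F [ 0.7  0.1 -0.5] op 1.63
[ 0.1, 0.4, 1.7, 0, 0, 0.1, 0.4, 1.8, 0, 0, 0.1, 0.4, 1.7, 0, 0, 0.1, 0.4, 1.7, 0.01, 0 ]
4 rows; end [ 0.3319 -0.3951  0.2643] cab [-0.296  -0.3919  0.2643] -1.556
```

Call:
send_rows(motion=[0.2,0.3,1.7,0,0,0.2,0.3,1.8,0,0,0.2,0.3,1.7,0,0,0.2,0.2,1.5,0.01,0,0,0,0,0,0])

```text
time: 47.8
eef_pos: [0.3407, -0.3957, 0.2674]
tcp_rot: [0.714, -0.697, 0.057, -0.031]
contact_force: [-1.2, -0.1, -1.1]
opening: 0.194
```

Run:
```python
from plan import *
wplan([(.482,-.399,.143,-1.552,1.2),(.498,-.399,.119,-1.552,1.2),(.555,-.399,.046,-1.552,1.4)])
```

```text
tip world [ 0.4748 -0.3971  0.162 ] yaw -1.549 axis [-0.728 -0.011  0.685]
t 47.8 at [ 0.3407 -0.3957  0.2674] cab [-0.2871 -0.3916  0.2674] yaw -1.549 toolz [ 0.124 -0.034 -0.992] F [-1.2 -0.1 -1.1] op 1.65
[ 0.1, -0.2, 1, 0, 0, 0, -0.3, 1, 0, 0, 0, -0.4, 0.9, 0, 0, 0, -0.4, 0.8, 0, 0, -0.1, -0.5, 0.9, 0, 0, 0, -0.7, 1.1, 0, 0, 0, -0.6, 1.2, 0, 0, 0, -0.7, 1.1, 0, 0, -0.1, -0.7, 1.1, 0, 0, 0, -0.7, 1.1, 0, 0, 0, -0.6, 1.2, 0, 0, 0, -0.7, 1.1, 0, 0 ]
12 rows; end [ 0.4207 -0.3973  0.1514] cab [-0.2073 -0.3858  0.1514] -1.549
```

Call:
send_rows(motion=[0.1,-0.2,1,0,0,0.1,-0.3,1,0,0,0,-0.4,0.9,0,0,0,-0.4,0.8,0,0,0,-0.5,0.9,0,0])

```text
time: 48.3
eef_pos: [0.3678, -0.3997, 0.2246]
tcp_rot: [0.714, -0.697, 0.06, -0.031]
contact_force: [0.5, 0.2, -0.5]
opening: 0.193
```

```bash
python3 - <<'E'
from plan import *
wplan([(.555,-.399,.046,-1.552,1.4)])
E
python3 meas2.py r2 | tail -3
```

```text
tip world [ 0.5023 -0.4016  0.1197] yaw -1.548 axis [-0.731 -0.008  0.683]
t 48.3 at [ 0.3678 -0.3997  0.2246] cab [-0.2598 -0.3932  0.2246] yaw -1.548 toolz [ 0.128 -0.039 -0.991] F [ 0.5  0.2 -0.5] op 1.64
[ -0.1, -0.6, 1.1, 0, 0, 0, -0.6, 1.2, 0, 0, -0.1, -0.6, 1.1, 0, 0, -0.1, -0.7, 1.2, 0, 0, -0.1, -0.6, 1.1, 0, 0, 0, -0.6, 1.1, 0, 0, -0.1, -0.6, 1.2, 0, 0 ]
7 rows; end [ 0.4206 -0.3967  0.1505] cab [-0.2075 -0.3853  0.1505] -1.548
tip world [ 0.5017 -0.4002  0.1179] yaw -1.548 axis [-0.73  -0.011  0.684]
t 48.4 at [ 0.3675 -0.3988  0.2231] cab [-0.2602 -0.3922  0.2231] yaw -1.548 toolz [ 0.126 -0.036 -0.991] F [ 0.4 -0.1 -1.1] op 1.63
0 rows; end [ 0.3675 -0.3988  0.2231] cab [-0.2602 -0.3922  0.2231] -1.548
```

Call:
send_rows(motion=[-0.1,-0.6,1.1,0,0,0,-0.6,1.2,0,0,-0.1,-0.6,1.1,0,0])

```text
time: 48.7
eef_pos: [0.3915, -0.3988, 0.1915]
tcp_rot: [0.714, -0.697, 0.06, -0.031]
contact_force: [-0.1, -0.1, -0.8]
opening: 0.193
```

Call:
send_rows(motion=[-0.1,-0.7,1.2,0,0,-0.1,-0.6,1.1,0,0,0,-0.6,1.1,0,0])

```text
time: 49.0
eef_pos: [0.4167, -0.3969, 0.1565]
tcp_rot: [0.714, -0.697, 0.06, -0.031]
contact_force: [-0.3, -0.7, -0.8]
opening: 0.189
```

```bash
python3 - <<'E'
from plan import *
wplan([(.555,-.399,.046,-1.552,1.4)])
E
cat plan.py | tail -40
```

```text
tip world [ 0.5512 -0.3987  0.0516] yaw -1.548 axis [-0.731 -0.009  0.683]
t 49.0 at [ 0.4167 -0.3969  0.1565] cab [-0.2114 -0.3858  0.1565] yaw -1.548 toolz [ 0.128 -0.039 -0.991] F [-0.3 -0.7 -0.8] op 1.61
[ 0, -0.3, 0.6, 0, 0 ]
1 rows; end [ 0.4205 -0.3971  0.151 ] cab [-0.2076 -0.3856  0.151 ] -1.548
    print('tip cab',wcab(tipnow(s)).round(4),'rel',(wcab(tipnow(s))[:2]-DC).round(4),'axis',ax.round(3))
    plan([(*(cabw(*w[:3])-m@TT),ya,0,w[3] if len(w)>3 else step) for w in wps])
import os
if os.path.exists('tt.npz'):
    z=np.load('tt.npz'); TT=z['TT']; AXT=z['AXT']
def tplan(wps,step=1.0):
    s=ctrl.get_state(); m=R.from_quat(s['tcp_rot']).as_matrix(); ya=yawof(s['tcp_rot'])
    t=wcab(tipnow(s)); ax=m@AXT
    print('tip cab',t.round(4),'bc rel mm',((t[:2]-DC-[.0138,0])*1000).round(1),'axis',ax.round(3))
    plan([(*(cabw(*w[:3])-m@TT),ya,0,w[3] if len(w)>3 else step) for w in wps])
def bc(x,y,z=102): return (DC[0]+.0138+x/1000,DC[1]+y/1000,z/1000)
def tr(x,y,z=101): return (DC[0]+x/1000,DC[1]+y/1000,z/1000)
DC=np.array([.080,.0275])
def tplan2(wps,step=1.0):
    """wps: (ti
[... 408 characters left out ...]
from_rotvec([0,0,-d]).as_matrix()
        L.append((*(cabw(*w[:3])-m2@TT),SA+w[3],0,w[4] if len(w)>4 else step))
    plan(L)
DC=np.array([.085,.033])
DC=np.array([.0865,.031])
DC=np.array([.0897,.030])
DC=np.array([.0932,.037])
DC=np.array([.0945,.036])
DC=np.array([.0869,.036])
def wplan(wps,step=2.0):
    """tip in world (x,y,z,yaw abs[,step])"""
    s=ctrl.get_state(); m=R.from_quat(s['tcp_rot']).as_matrix(); ya=yawof(s['tcp_rot'])
    print('tip world',tipnow(s).round(4),'yaw',round(ya,3),'axis',(m@AXT).round(3))
    L=[]
    for w in wps:
        d=w[3]-ya; m2=m@R.from_rotvec([0,0,-d]).as_matrix()
        L.append((*(np.array(w[:3])-m2@TT),w[3],0,w[4] if len(w)>4 else step))
    plan(L)
```

Push the last bit, then release.

Call:
send_rows(motion=[0,-0.3,0.6,0,0,0,0,0,0,4.5,0,0,0,0,4.5,0,0,0,0,4.5])

```text
time: 49.4
eef_pos: [0.4216, -0.3964, 0.1484]
tcp_rot: [0.715, -0.696, 0.058, -0.031]
contact_force: [0.3, -0.3, 1.0]
opening: 0.525
```

```bash
python3 meas2.py spoon
```

```text
top 0.4466 39 -0.404 -0.385 0.1525
top 0.4566 48 -0.404 -0.385 0.1422
top 0.4666 27 -0.401 -0.385 0.1347
top 0.4766 56 -0.424 -0.374 0.104
top 0.4866 136 -0.426 -0.367 0.0969
top 0.4966 141 -0.425 -0.366 0.0903
top 0.5066 143 -0.425 -0.367 0.0858
top 0.5166 199 -0.426 -0.367 0.0912
top 0.5266 153 -0.426 -0.367 0.1166
top 0.5366 129 -0.425 -0.367 0.1042
top 0.5466 121 -0.424 -0.366 0.0904
top 0.5566 111 -0.425 -0.367 0.0763
top 0.5666 92 -0.425 -0.367 0.0629
top 0.5766 91 -0.425 -0.366 0.0497
top 0.5866 66 -0.424 -0.367 0.0114
max x [0.6014 0.6015 0.6015 0.6015]
scene 0.4466 27 -0.405 -0.385 0.1512
scene 0.4566 31 -0.403 -0.387 0.1422
scene 0.4666 17 -0.403 -0.386 0.1323
scene 0.4766 50 -0.426 -0.367 0.1039
scene 0.4866 102 -0.425 -0.367 0.0959
scene 0.4966 106 -0.426 -0.366 0.0922
scene 0.5066 115 -0.426 -0.369 0.09
scene 0.5166 153 -0.426 -0.369 0.099
scene 0.5266 123 -0.426 -0.367 0.0929
scene 0.5366 97 -0.423 -0.369 0.0992
scene 0.5466 76 -0.425 -0.367 0.0891
scene 0.5566 70 -0.426 -0.367 0.0748
scene 0.5666 56 -0.426 -0.37 0.0612
scene 0.5766 54 -0.425 -0.368 0.0474
scene 0.5866 23 -0.42 -0.367 0.0108
max x [0.6001 0.6001 0.6007 0.601 ]
tip world [ 0.5559 -0.398   0.0437] yaw -1.547 axis [-0.73  -0.01   0.684]
t 49.5 at [ 0.4216 -0.3966  0.1487] cab [-0.2065 -0.385   0.1487] yaw -1.547 toolz [ 0.127 -0.037 -0.991] F [-0.2  0.1 -0.2] op 4.49
0 rows; end [ 0.4216 -0.3966  0.1487] cab [-0.2065 -0.385   0.1487] -1.547
```

View pics/m2.png

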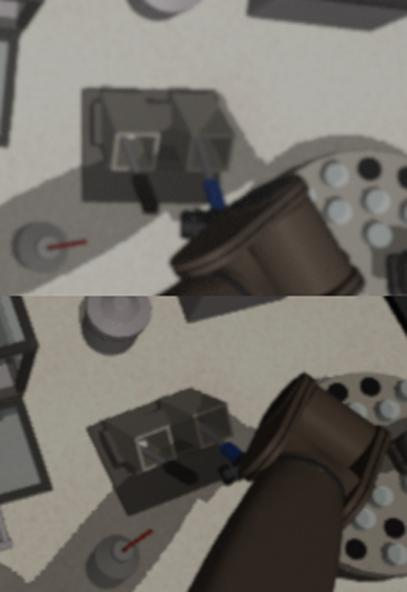

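Call:
send_rows(motion=[0,0,-1.5,0,4.5,0,0,-3,0,4.5,0,0,-4,0,4.5,0,0,-4,0,4.5])

```text
time: 49.9
eef_pos: [0.4028, -0.3895, 0.2733]
tcp_rot: [0.714, -0.697, 0.053, -0.032]
contact_force: [0.2, 0.2, 0.6]
opening: 0.527
```

```bash
cat arc.py
python3 - <<'E'
from plan import *
plan([(.46,-.30,.30,-1.0,4.5,4),(.50,-.15,.28,-.4,4.5,4),(.466,.003,.20,-.093,4.5,4)])
E
```

```text
from plan import *
import sys
def arc(end,n,step=4):
    s=ctrl.get_state(); g=s['eef_pos']+np.array([0,0,.0187])
    v=g-H; c,sn=np.cos(CA),np.sin(CA); xc=c*v[0]+sn*v[1]; yc=-sn*v[0]+c*v[1]
    th0=np.arctan2(-xc,v[2])-np.arctan2(.03,.2); r0=np.hypot(xc,v[2]); print('xc,yc',xc.round(4),yc.round(4),'theta',th0.round(3),'r',r0.round(4),s['joint_efforts'].round(1))
    wps=[]
    for th in np.linspace(th0,end,n+1)[1:]:
        al=th+np.arctan2(.03,.2); w=cabw(-.2022*np.sin(al),yc,.09+.2022*np.cos(al)-.0187); wps.append((*w,CA,0,step))
    plan(wps)
arc(float(sys.argv[1]),int(sys.argv[2]))
t 49.9 at [ 0.4028 -0.3895  0.2733] cab [-0.2259 -0.3797  0.2733] yaw -1.548 toolz [ 0.121 -0.028 -0.992] F [0.2 0.2 0.6] op 4.48
[ -2.2, -1.6, -0.6, -0.14, 4.5, -1.9, -1.8, -0.5, -0.13, 4.5, -1.7, -2.1, -0.6, -0.14, 4.5, -1.4, -2.3, -0.5, -0.14, 4.5, -2.1, -2.3, 0.4, -0.12, 4.5, -1.9, -2.5, 0.4, -0.12, 4.5, -1.5, -2.7, 0.4, -0.12, 4.5, -1.2, -2.8, 0.4, -0.12, 4.5, -0.8, -3, 0.4, -0.12, 4.5, -2, -2.5, 1.4, -0.06, 4.5, -1.8, -2.7, 1.5, -0.06, 4.5, -1.7, -2.7, 1.4, -0.06, 4.5 ]
[ -1.5, -2.9, 1.4, -0.06, 4.5, -1.3, -2.9, 1.4, -0.06, 4.5 ]
14 rows; end [0.4664 0.0027 0.2004] cab [-0.199   0.0167  0.2004] -0.095
```

Call:
send_rows(motion=[-2.2,-1.6,-0.6,-0.14,4.5,-1.9,-1.8,-0.5,-0.13,4.5,-1.7,-2.1,-0.6,-0.14,4.5,-1.4,-2.3,-0.5,-0.14,4.5,-2.1,-2.3,0.4,-0.12,4.5,-1.9,-2.5,0.4,-0.12,4.5,-1.5,-2.7,0.4,-0.12,4.5,-1.2,-2.8,0.4,-0.12,4.5,-0.8,-3,0.4,-0.12,4.5])

```text
time: 50.8
eef_pos: [0.4995, -0.1496, 0.3073]
tcp_rot: [0.981, -0.178, 0.08, 0.017]
contact_force: [0.6, -0.4, 0.0]
opening: 0.526
```

```bash
python3 look.py 50; python3 meas2.py spoon >/dev/null
python3 - <<'E'
from plan import *
plan([(.466,.003,.20,-.093,4.5,3.5)])
E
```

```text
t 51.0 at [ 0.4995 -0.1503  0.3068] cab [-0.1519 -0.1326  0.3068] yaw -0.364 toolz [ 0.151 -0.061 -0.987] F [-0.4  0.3 -0.2] op 4.49
[ -1.7, -2.2, 1.5, -0.05, 4.5, -1.6, -2.3, 1.5, -0.04, 4.5, -1.5, -2.3, 1.5, -0.04, 4.5, -1.4, -2.4, 1.6, -0.05, 4.5, -1.3, -2.5, 1.5, -0.04, 4.5, -1.2, -2.5, 1.5, -0.05, 4.5 ]
6 rows; end [0.4656 0.0032 0.1998] cab [-0.1999  0.0172  0.1998] -0.091
```

View pics/m2.png

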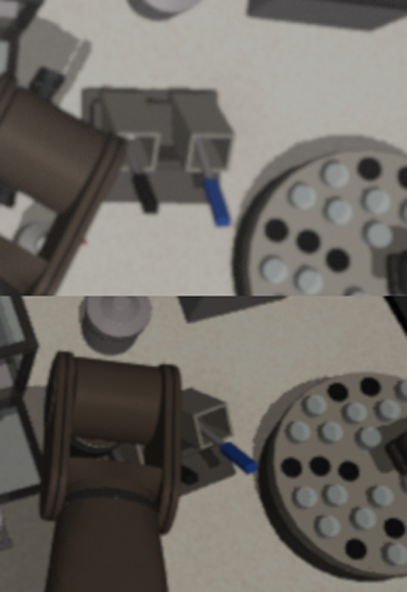

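View pics/c50.png

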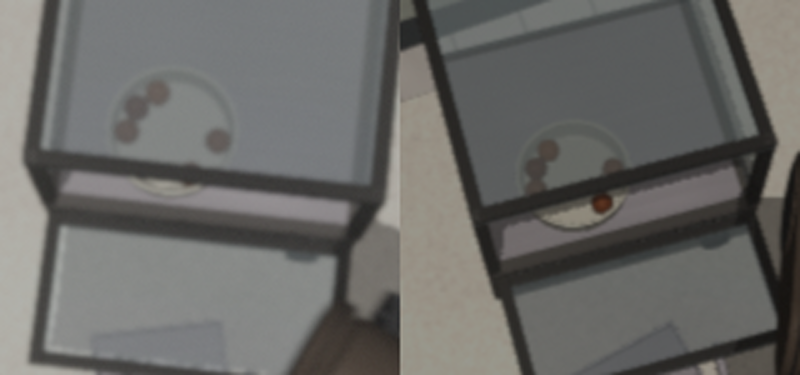

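Call:
send_rows(motion=[-1.7,-2.2,1.5,-0.05,4.5,-1.6,-2.3,1.5,-0.04,4.5,-1.5,-2.3,1.5,-0.04,4.5,-1.4,-2.4,1.6,-0.05,4.5,-1.3,-2.5,1.5,-0.04,4.5,-1.2,-2.5,1.5,-0.05,4.5])

```text
time: 51.6
eef_pos: [0.4694, -0.0041, 0.2057]
tcp_rot: [0.994, -0.053, 0.085, 0.032]
contact_force: [0.0, 0.3, 0.2]
opening: 0.527
```

Run:
```python
from plan import *
plan([(.468,.003,.11,-.093,4.5,2.5),(.468,.003,.041,-.093,4.5,1.5)])
```

```text
t 51.6 at [ 0.4694 -0.0041  0.2057] cab [-0.1954  0.0102  0.2057] yaw -0.103 toolz [ 0.165 -0.073 -0.984] F [0.  0.3 0.2] op 4.48
[ -0.5, -0.3, 2.3, 0, 4.5, -0.4, -0.3, 2.4, 0, 4.5, -0.5, -0.3, 2.3, -0.01, 4.5, -0.5, -0.3, 2.3, 0, 4.5, -0.2, -0.1, 1.4, 0, 4.5, -0.3, -0.1, 1.3, 0, 4.5, -0.2, 0, 1.4, 0, 4.5, -0.2, -0.1, 1.4, 0, 4.5, -0.2, -0.1, 1.3, 0, 4.5 ]
9 rows; end [0.4683 0.0028 0.0413] cab [-0.1971  0.017   0.0413] -0.092
```

Call:
send_rows(motion=[-0.5,-0.3,2.3,0,4.5,-0.4,-0.3,2.4,0,4.5,-0.5,-0.3,2.3,-0.01,4.5,-0.5,-0.3,2.3,0,4.5])

```text
time: 52.0
eef_pos: [0.4702, 0.0004, 0.1123]
tcp_rot: [0.994, -0.051, 0.09, 0.034]
contact_force: [1.1, -0.8, 0.5]
opening: 0.528
```

Run:
```python
from plan import *
plan([(.468,.003,.041,-.093,4.5,1.8)])
```

```text
t 52.0 at [0.4702 0.0004 0.1123] cab [-0.195   0.0148  0.1123] yaw -0.098 toolz [ 0.174 -0.077 -0.982] F [ 1.1 -0.8  0.5] op 4.49
[ -0.4, -0.2, 1.7, 0, 4.5, -0.4, -0.1, 1.8, 0, 4.5, -0.3, -0.2, 1.7, 0, 4.5, -0.4, -0.1, 1.7, -0.01, 4.5 ]
4 rows; end [0.4682 0.0025 0.0415] cab [-0.1972  0.0167  0.0415] -0.088
```

Call:
send_rows(motion=[-0.4,-0.2,1.7,0,4.5,-0.4,-0.1,1.8,0,4.5,-0.3,-0.2,1.7,0,4.5,-0.4,-0.1,1.6,0,4.5])

```text
time: 52.4
eef_pos: [0.4702, -0.0031, 0.0421]
tcp_rot: [0.994, -0.058, 0.091, 0.035]
contact_force: [0.0, 0.0, -0.5]
opening: 0.526
```

Call:
send_rows(motion=[0,0,0,0,0,0,0,0,0,0,0,0,0,0,0], grip_force=30)

```text
time: 52.7
eef_pos: [0.4668, -0.0049, 0.0405]
tcp_rot: [0.994, -0.061, 0.085, 0.034]
contact_force: [-1.4, 5.5, -5.3]
opening: 0.152
```

```bash
python3 arc.py 0 16
```

```text
xc,yc -0.1979 0.0092 theta 1.576 r 0.2003 [ -2.6 -25.9 -26.7  -0.6  -1.    0.3]
t 52.7 at [ 0.4668 -0.0049  0.0405] cab [-0.1979  0.0092  0.0405] yaw -0.117 toolz [ 0.165 -0.079 -0.983] F [-1.4  5.5 -5.3] op 1.29
[ 0, 0.1, -2, -0.02, 0, 0.3, 0.1, -1.9, 0, 0, 0.5, 0.2, -2, 0, 0, 0.7, 0.1, -1.8, 0, 0, 0.9, 0.1, -1.8, 0, 0, 1.1, 0.1, -1.7, 0, 0, 1.2, 0.1, -1.6, 0, 0, 1.3, 0.1, -1.4, 0, 0, 1.5, 0.1, -1.3, 0, 0, 1.7, 0, -1.2, 0, 0, 1.7, 0.1, -0.9, 0, 0, 1.8, 0, -0.8, 0, 0 ]
[ 1.9, 0.1, -0.7, 0, 0, 2, 0, -0.4, 0, 0, 1.9, 0, -0.3, 0, 0, 2, 0, 0, 0, 0 ]
16 rows; end [ 0.6337 -0.0207  0.2712] cab [-0.0302  0.0089  0.2712] -0.097
```

Call:
send_rows(motion=[0,0.1,-2,-0.02,0,0.3,0.1,-1.9,0,0,0.5,0.2,-2,0,0,0.7,0.1,-1.8,0,0])

```text
time: 53.1
eef_pos: [0.4701, -0.0051, 0.1216]
tcp_rot: [0.994, -0.054, 0.09, 0.033]
contact_force: [6.7, -0.3, -9.3]
opening: 0.151
```

```bash
python3 arc.py 0 13
```

```text
xc,yc -0.1946 0.0093 theta 1.169 r 0.201 [ -0.1 -23.5 -27.9  -0.2   0.1   0.1]
t 53.1 at [ 0.4701 -0.0051  0.1216] cab [-0.1946  0.0093  0.1216] yaw -0.103 toolz [ 0.175 -0.074 -0.982] F [ 6.7 -0.3 -9.3] op 1.28
[ 0.7, 0.1, -1.7, -0.01, 0, 1, 0.1, -1.5, 0, 0, 1.1, 0.1, -1.4, 0, 0, 1.3, 0, -1.3, 0, 0, 1.3, 0.1, -1.3, 0, 0, 1.5, 0.1, -1, 0, 0, 1.5, 0, -1, 0, 0, 1.6, 0.1, -0.8, 0, 0, 1.7, 0, -0.7, 0, 0, 1.8, 0, -0.5, 0, 0, 1.8, 0.1, -0.3, 0, 0, 1.8, 0, -0.2, 0, 0 ]
[ 1.8, 0, 0, 0, 0 ]
13 rows; end [ 0.6341 -0.0206  0.2711] cab [-0.0299  0.0091  0.2711] -0.093
```

Call:
send_rows(motion=[0.7,0.1,-1.7,-0.01,0,1,0.1,-1.5,0,0,1.1,0.1,-1.4,0,0,1.3,0,-1.3,0,0,1.3,0.1,-1.3,0,0])

```text
time: 53.6
eef_pos: [0.5082, -0.0086, 0.2027]
tcp_rot: [0.994, -0.052, 0.089, 0.03]
contact_force: [12.0, 1.9, -17.8]
opening: 0.151
```

```bash
python3 arc.py 0 9
```

```text
xc,yc -0.1563 0.0093 theta 0.723 r 0.2042 [ -1.3 -30.3 -32.9  -1.    0.8   0. ]
t 53.6 at [ 0.5082 -0.0086  0.2027] cab [-0.1563  0.0093  0.2027] yaw -0.099 toolz [ 0.175 -0.07  -0.982] F [ 12.    1.9 -17.8] op 1.28
[ 1.4, 0, -0.8, -0.01, 0, 1.4, 0.1, -0.9, 0, 0, 1.4, 0, -0.8, 0, 0, 1.5, 0.1, -0.6, 0, 0, 1.5, 0, -0.5, 0, 0, 1.6, 0, -0.4, 0, 0, 1.6, 0.1, -0.3, 0, 0, 1.6, 0, -0.1, 0, 0, 1.7, 0, -0.1, 0, 0 ]
9 rows; end [ 0.6342 -0.0206  0.2718] cab [-0.0297  0.0091  0.2718] -0.089
```

Call:
send_rows(motion=[1.5,0,-0.5,0,0,1.4,0.1,-0.8,0,0,1.4,0,-0.7,0,0,1.5,0.1,-0.6,0,0])

```text
time: 54.0
eef_pos: [0.5432, -0.0119, 0.2383]
tcp_rot: [0.997, -0.052, 0.059, 0.027]
contact_force: [-13.8, 6.5, 7.2]
opening: 0.146
```

```bash
python3 arc.py 0 5
```

```text
xc,yc -0.1212 0.0093 theta 0.479 r 0.2064 [ -3.2 -24.  -30.7  -0.8  -3.7   0.1]
t 54.0 at [ 0.5432 -0.0119  0.2383] cab [-0.1212  0.0093  0.2383] yaw -0.102 toolz [ 0.115 -0.06  -0.992] F [-13.8   6.5   7.2] op 1.24
[ 1.9, 0, -0.5, -0.01, 0, 1.8, 0, -0.7, 0, 0, 1.9, 0.1, -0.5, 0, 0, 1.9, 0, -0.3, 0, 0, 2, 0, -0.2, 0, 0 ]
5 rows; end [ 0.6344 -0.0204  0.2716] cab [-0.0296  0.0093  0.2716] -0.092
```

Call:
send_rows(motion=[1.7,0,-0.6,-0.01,0,1.7,0,-0.7,0,0,1.7,0.1,-0.5,0,0])

```text
time: 54.3
eef_pos: [0.5841, -0.0157, 0.2635]
tcp_rot: [0.997, -0.048, 0.046, 0.026]
contact_force: [-6.9, 5.7, 1.6]
opening: 0.148
```

```bash
python3 arc.py 0 4; python3 look.py 51
```

```text
xc,yc -0.0801 0.0093 theta 0.246 r 0.2083 [ -2.9 -31.5 -31.4  -1.   -2.2  -0. ]
t 54.3 at [ 0.5841 -0.0157  0.2635] cab [-0.0801  0.0093  0.2635] yaw -0.094 toolz [ 0.09  -0.056 -0.994] F [-6.9  5.7  1.6] op 1.26
[ 1.4, 0, 0.2, 0, 0, 1.2, 0, -0.2, 0, 0, 1.2, 0, -0.2, 0, 0, 1.3, 0, -0.1, 0, 0 ]
4 rows; end [ 0.6343 -0.0203  0.2713] cab [-0.0297  0.0094  0.2713] -0.094
```

View pics/c51.png

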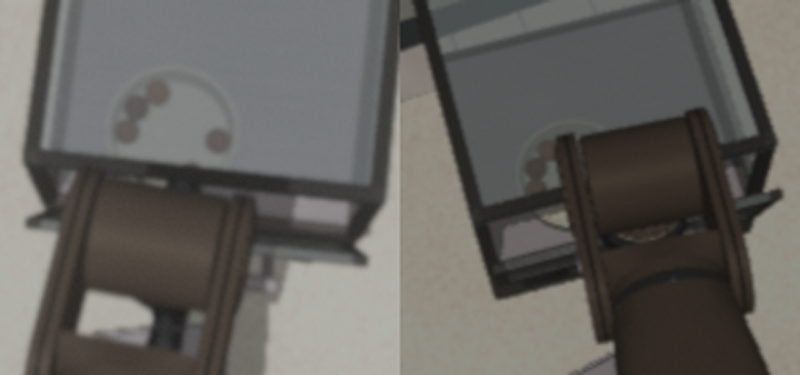

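Call:
send_rows(motion=[1.3,0,-0.1,0,0,1.2,0,-0.1,0,0,1.2,0,-0.1,0,0])

```text
time: 54.7
eef_pos: [0.6175, -0.0189, 0.275]
tcp_rot: [0.998, -0.049, 0.043, 0.026]
contact_force: [-6.5, 1.2, -0.3]
opening: 0.149
```

```bash
python3 arc.py 0 2
```

```text
xc,yc -0.0466 0.0092 theta 0.076 r 0.209 [ -1.2 -34.2 -31.6  -0.3  -1.8   0. ]
t 54.7 at [ 0.6175 -0.0189  0.275 ] cab [-0.0466  0.0092  0.275 ] yaw -0.095 toolz [ 0.083 -0.056 -0.995] F [-6.5  1.2 -0.3] op 1.27
[ 0.9, 0, 0.6, 0, 0, 0.7, 0, -0.1, 0, 0 ]
2 rows; end [ 0.6338 -0.0207  0.2715] cab [-0.0302  0.0089  0.2715] -0.095
```

Call:
send_rows(motion=[0.9,0,0,0,0,0.8,0,0,0,0,0.4,0,0,0,0])

```text
time: 55.0
eef_pos: [0.6335, -0.0204, 0.2786]
tcp_rot: [0.998, -0.049, 0.036, 0.025]
contact_force: [-10.9, 2.3, 0.8]
opening: 0.149
```

```bash
python3 arc.py 0 2
```

```text
xc,yc -0.0305 0.0092 theta -0.003 r 0.2095 [ -1.3 -34.7 -33.3  -0.3  -2.6   0. ]
t 55.0 at [ 0.6335 -0.0204  0.2786] cab [-0.0305  0.0092  0.2786] yaw -0.097 toolz [ 0.07  -0.054 -0.996] F [-10.9   2.3   0.8] op 1.26
[ 0, 0, 0.7, 0, 0, 0, 0, 0, 0, 0 ]
2 rows; end [ 0.634  -0.0208  0.2716] cab [-0.0299  0.0089  0.2716] -0.097
```

Push against the stop.

Call:
send_rows(motion=[0.5,0,0,0,0,0.5,0,0,0,0])

```text
time: 55.2
eef_pos: [0.6333, -0.0204, 0.2786]
tcp_rot: [0.998, -0.049, 0.021, 0.025]
contact_force: [-16.9, 2.6, 3.8]
opening: 0.149
```

```bash
python3 arc.py 0 1;python3 look.py 52
```

```text
xc,yc -0.0307 0.0092 theta -0.002 r 0.2095 [ -1.5 -32.3 -34.1   0.   -4.3   0. ]
t 55.2 at [ 0.6333 -0.0204  0.2786] cab [-0.0307  0.0092  0.2786] yaw -0.097 toolz [ 0.039 -0.052 -0.998] F [-16.9   2.6   3.8] op 1.26
[ 0, 0, 0.7, 0, 0 ]
1 rows; end [ 0.6336 -0.0207  0.2716] cab [-0.0304  0.0089  0.2716] -0.097
```

View pics/c52.png

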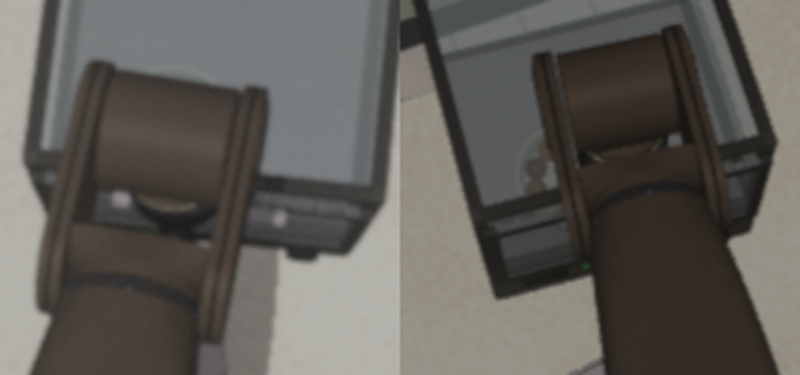

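Call:
send_rows(motion=[0,0,0,0,4,0,0,0,0,4,0,0,0,0,4])

```text
time: 55.6
eef_pos: [0.6337, -0.0219, 0.281]
tcp_rot: [0.998, -0.05, 0.024, 0.026]
contact_force: [0.0, 0.7, 0.4]
opening: 0.469
```

Run:
```python
from plan import *
s=ctrl.get_state();p=s['eef_pos']; plan([(*(p+[0,0,.1]),yawof(s['tcp_rot']),4,2.5)])
```

```text
t 55.6 at [ 0.6337 -0.0219  0.281 ] cab [-0.0302  0.0077  0.281 ] yaw -0.098 toolz [ 0.046 -0.055 -0.997] F [0.  0.7 0.4] op 3.99
[ 0.1, 0.1, -2.5, 0, 4, 0.2, 0.2, -2.5, 0, 4, 0.1, 0.1, -2.5, 0, 4, 0.1, 0.1, -2.5, 0, 4 ]
4 rows; end [ 0.6335 -0.0219  0.3813] cab [-0.0303  0.0077  0.3813] -0.098
```

Rise, then retreat backward above everything for a view.

Call:
send_rows(motion=[0.1,0.1,-2.5,0,4,0.2,0.2,-2.5,0,4,0.1,0.1,-2.5,0,4,0.1,0.1,-2.5,0,4,-3,0,0,0,4,-4,0,0,0,4,-4,0,0,0,4,-4,0,0,0,4])

```text
time: 56.4
eef_pos: [0.4876, -0.0109, 0.3794]
tcp_rot: [0.998, -0.051, 0.034, 0.029]
contact_force: [-0.7, 1.0, 1.0]
opening: 0.467
```

Run:
```python
from plan import *
import cv2
from plant import cams
a,d=cams.read_camera('top'); b,_=cams.read_camera('scene')
cv2.imwrite('pics/f1.png',a[:,:,::-1]); cv2.imwrite('pics/f2.png',b[:,:,::-1])
plan([])
```

```text
t 56.5 at [ 0.4852 -0.0101  0.3791] cab [-0.1791  0.0057  0.3791] yaw -0.101 toolz [ 0.064 -0.062 -0.996] F [ 1.  -0.4  0.2] op 3.97
0 rows; end [ 0.4852 -0.0101  0.3791] cab [-0.1791  0.0057  0.3791] -0.101
```

View pics/f1.png

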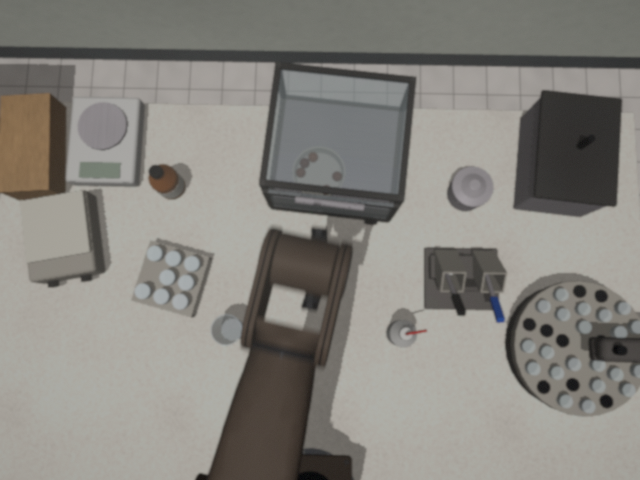

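View pics/f2.png

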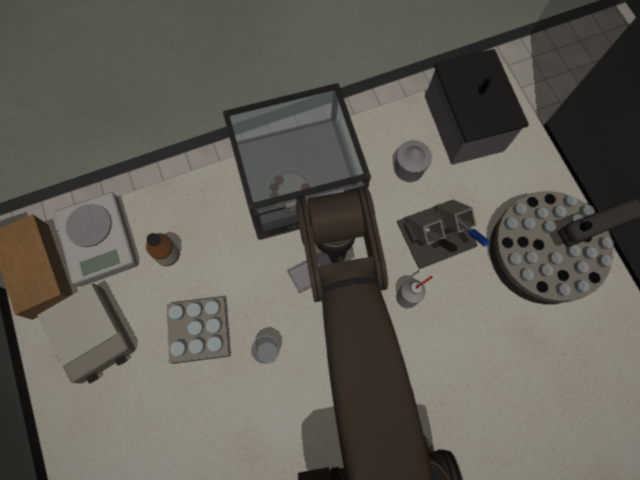

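Call:
send_rows(motion=[0,3.5,0,0,4,0,4,0,0,4,0,4,0,0,4,0,4,0,0,4,0,4,0,0,4,0,4,0,0,4,0,0,0,0,4])

```text
time: 57.2
eef_pos: [0.4641, -0.2552, 0.3993]
tcp_rot: [0.997, -0.05, 0.044, 0.035]
contact_force: [-0.9, 0.8, 0.5]
opening: 0.468
```

View pics/c54.png

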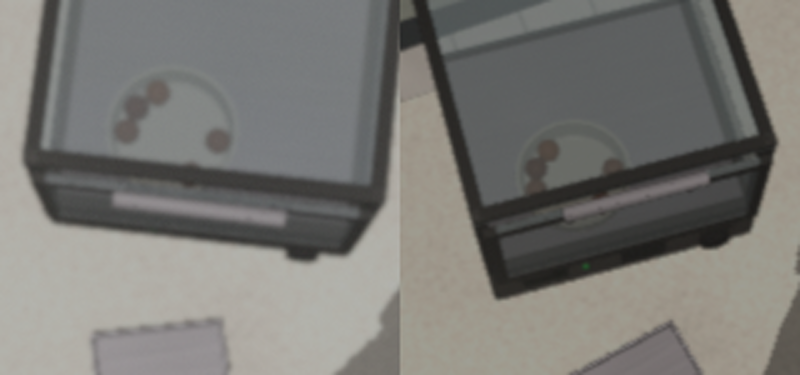

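```bash
python3 -c "
from plant import workorder
print(workorder.sign_off())"
```

```text
the job is handed in; nothing more can be done
None
```

The job is handed in at about 57 s of the 72 s allowed. I pulled the door fully down, stirred the balls with the blue spoon, put the spoon back in its right-hand sleeve and pushed the door up to its stop.

**What the last checks showed:**
- **Door:** the handle bar measures 32–33 mm in front of the hinge and about 290 mm above the bench, against 30 and 290 mm when shut. It did not move further under a 17 N push.
- **Balls:** they lie about 29, 50, 69, 51 and 45 mm from where they started, so all five moved more than the 24 mm required. All five were in the dish just before the door was shut. In the final pictures four are clear; the fifth is mostly hidden behind the roof edge and handle bar.
- **Dish:** the stirring shoved it a little, and I dragged it back with the spoon to within about 1 mm of its original place, as far as the pictures show.
- **Spoon and other things:** the spoon lies in its sleeve, and the scraper, pan, bottles, beaker and rack look undisturbed in the pictures. I did not measure their positions again.

The highest wrist force while shutting the door was about 21 N, measured at the end of each move.

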